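Cash up: empty the flip-top till into the drop box

ROBOT

A 7-joint arm with a two-finger parallel gripper is mounted at the origin on the work surface. World frame = base frame: x ahead of the robot, y to its left, z up, the work surface at z = 0. Lengths are in m, angles in rad, forces in N, time in s.
With the tool pointing down it reaches from about 0.35 to 0.775 m from the base axis. Payload 3.1 kg.
Tool frame: the origin (TCP) lies at the very end of the fingers, on their centre line; the grasp point (between the pads) lies ctrl.grip_depth behind it (ctrl.grip_depth is the distance from the TCP to the grasp point, in m); z points along the fingers, y is the direction in which the jaws open and shut (so a half turn about z gives the same grasp; the last joint's range is limited). The gripper opens to 85 mm and grips with 20 to 120 N. Pads are 22 mm wide; open, the fingers measure 114 mm over their backs; the gripper's body (76 mm by 85 mm) begins 54 mm behind the grasp point. The pads swing forward as they close: fully open they stand 13 mm farther back than shut.
Start: joints at [1.087, 0.311, 0.014, 1.512, -0.004, 1.319, -0.027], TCP at [0.235, -0.497, 0.231] pointing down, gripper open.
Joint ranges: [-2.7, 2.7], [-0.3, 1.91], [-1.27, 1.3], [0.12, 2.57], [-1.44, 4.58], [0.2, 2.03], [-3.05, 3.05]. Speed limits (rad/s): [2.79, 2.79, 3.14, 3.14, 3.14, 3.14, 3.14].

INTERFACE

Orientations are given as a unit quaternion [w, x, y, z].
In Python, from bench import ctrl, grab_frame, workorder gives the robot as it stands. The module is installed in compiled form; this text tells all that it offers.
- The arm moves only by the shell command python3 -m creep 'ROWS' [FORCE]. ROWS is JSON, a list that holds one entry, the list of rows, each a list of 7 numbers: the turn, a rotation vector about the tool's x, y, z in rad, then the shift along the tool's x, y, z in cm, then the opening, from -1 (shut) to 1 (fully open). In form: [[[ax, ay, az, x, y, z, grip], ...]]. A call has 1 to 10 rows; each row is the pose to reach, as a shift and turn from the pose measured when the call began, along the tool's axes at that moment; what a row does not reach only later rows make up. A row lasts 1/10 s, in which the tool goes at most 50 mm and 8.59 degrees, less where a joint would pass 70% of its speed; a pose out of reach is approached as far as the arm can. A call with a gripper value outside its range is refused whole. The fingers move at their own pace and stop on an object; FORCE is the grip in N (left out, the last holds). Time passes only in rows, so rows that repeat a pose let the fingers close. It gives the time, the measured TCP pose, the force and the opening at its end, in the units of the state.
- ctrl.state(): the state, without advancing time (a new reading comes with each control period).
- grab_frame(name): name is "scene" or "side" or "wrist"; returns a dict with "frame" (384x512x3 uint8, blue, green, red), "K" (3x3 intrinsics, pixels), "dist_coeffs" ([k1, k2, p1, p2, k3] as OpenCV has them; the pictures are not rectified), "world_to_cam" (4x4, takes a point from world to camera coordinates); the wrist camera has in their place "T_tool_cam" (4x4, takes a point from camera to tool coordinates, whose origin is the TCP and whose axes are the flange's). Camera axes: x right, y down, z forward; pixel columns grow to the right and rows downward; lengths in m; the calibration is good to about 2 mm. A picture is of the moment at which its call begins: read the wrist's pose just before it. There is no depth.
- workorder.hand_in(): hands the job in, once; it reports no verdict.
The state is a dict: "time_s": time; "qpos": joint angles; "qd": joint speeds; "tau": joint torques, N m; "tool_pos": TCP position; "eef_rot": TCP orientation; "contact_force": force on the tool from outside, world axes, zero at the start; "torque": the same for the moment, N m; "opening": opening from 0.0 (shut) to 1.0 (fully open).
Only numpy, scipy, OpenCV 4.12 (cv2) and the standard library are available. Lean on these libraries where they do the work, as an engineer would, in place of code of your own. Each camera call takes 0.05 s, during which the arm holds its last target.

TASK

Cash up for the evening: press the release key on the till and keep clear of the lid while it springs up by itself, lift the loose cover plate off the tray and lay it aside, then push every coin case in the tray through the spring flap of the steel drop box so that the flap shuts behind it. When the tray is empty, put the cover plate back down on its two pins and push the lid shut until it latches; leave the other things on the counter where they are.

Things in the scene. Friction and masses are not known exactly. Their poses are not given: they have to be found in the camera images.
- till: Flip-top till, grey box 266 mm deep (x), 242 wide (y), fixed. Origin: on the counter below it; x points from its front (release key) to the hinge, z up. In its frame, mm: front deck x -140 to -66, top z 95; under the lid an open tray; side walls y +-117 to 121, top z 96; behind the tray a hinge box x 78 to 126, top z 90. Clear counter lies between till and drop box, behind the bell.
- tray_floor (a point): Middle of the tray's flat floor, 34 mm above the counter, at (10, 0) in the till's frame. Open inside: 106 mm (x) by 234 mm (y). In front of and behind the tray are steel ledges 68 mm above the counter (34 above the floor), on which the cover plate lies.
- pin_front (a point): Foot of the front locating pin, on the front ledge (x -57 to -43 mm in the till's frame): a round pin of 7 mm, 14 mm high, tapered at the top. It stands at (-50, -60, 68) mm in the till's frame.
- pin_rear (a point): Foot of the same kind of pin on the rear ledge (x 63 to 78 mm), at (70, 60, 68) mm in the till's frame.
- key_top (a point): Middle of the top of the black release key, 26 x 46 mm, 8 mm proud of the front deck, 52 mm in front of the lid's edge. Press straight down: travel 7 mm, starts at about 1 N, the latch lets go at 4 to 6 mm with 2 to 4 N. It springs back, and also dips as the lid snaps shut.
- till_lid (a joint): Hinge angle of the lid, rad: 0 shut and latched (reads up to about 0.01), 1.65 fully open, just past upright. Unlatched, a spring swings it up in 1 to 2 s and holds it open. To shut it, swing it down (up to about 8 N at its free edge) and press that edge home, to 0 or just below, until the sprung bolt snaps over the catch; not latched, it springs up again.
- lid_edge (a point): Middle of the lid's free edge (front edge when shut, top edge when open), halfway through its thickness, 184 mm from the hinge line. The lid is a plain plate 8 mm thick, 242 mm wide, 182 mm from this edge to the hinge side. A steel catch 24 mm wide hangs 20 mm from its underside here.
- lid_hinge (a point): Middle of the lid's hinge line, which runs along the till's y axis, at (118, 0, 98) mm in the till's frame. The lid's underside lies in line with it.
- cover: Loose cover plate: aluminium, 124 mm (x) by 206 mm (y), 4 mm thick, 250 g, with a black bar handle on top in the middle. Origin: middle of its underside. In its long edges are notches for the pins, 14 mm wide, 9 mm deep, at (-62, -60) and (62, 60) mm; half a turn is the same. On its pins it sits at (10, 0, 68) mm in the till's frame, same yaw, with about 3 mm of play each way.
- cover_grip (a point): In the cover plate's bar handle, 18 mm above the plate's underside. The handle is 50 mm long (cover's x), 12 mm wide (y), 22 mm high above the plate (top 26 mm above the underside); grip it across its width.
- case1: A full coin case (two to four are there, others absent): closed box 94 mm long (x), 28 wide (y), 26 high (z), about 280 g, coins in a grey holder. Origin: middle of its underside. At the start it lies on the tray's floor along the till's x, in one of four places, at y -78, -26, 26, 78 mm in the till's frame.
- case2: A full coin case (two to four are there, others absent): closed box 94 mm long (x), 28 wide (y), 26 high (z), about 280 g, coins in a grey holder. Origin: middle of its underside. At the start it lies on the tray's floor along the till's x, in one of four places, at y -78, -26, 26, 78 mm in the till's frame.
- case3: A full coin case (two to four are there, others absent): closed box 94 mm long (x), 28 wide (y), 26 high (z), about 280 g, coins in a grey holder. Origin: middle of its underside. At the start it lies on the tray's floor along the till's x, in one of four places, at y -78, -26, 26, 78 mm in the till's frame.
- case4: A full coin case (two to four are there, others absent): closed box 94 mm long (x), 28 wide (y), 26 high (z), about 280 g, coins in a grey holder. Origin: middle of its underside. At the start it lies on the tray's floor along the till's x, in one of four places, at y -78, -26, 26, 78 mm in the till's frame.
- dropbox: Steel drop box, 220 mm deep, 170 wide, 215 high, flat closed top, fixed, walls 4 mm. Origin: on the counter in the plane of its front face, below the mouth; x points into the box. Its one opening is the mouth. Inside, a steep chute leads down to the floor: a case goes in end first and tips in when let go with over half its length past the wall; else push it on from behind.
- mouth (a point): Middle of the mouth in the plane of the front face, 182 mm above the counter: 72 mm wide, from 160 to 204 mm above the counter. A steel strip on the top's front edge lies right above it.
- flap (a joint): Angle of the aluminium flap that closes the mouth from inside, rad: 0 shut; it hangs from the mouth's top edge and swings inwards up to 1.5 when pushed with about 0.5 N, and springs shut.
- mug: A dark blue mug, 80 mm across, 92 mm high, at the back between till and drop box. Not to be moved. Origin: middle of its underside.
- mug_two: A dark blue mug, 82 mm across, 88 mm high, at one side. Not to be moved. Origin: middle of its underside.
- bell: A counter bell, 84 mm across, 52 mm high, in the middle near the robot. Not to be moved. Origin: middle of its underside.
- card_reader: A card payment terminal, 165 x 78 x 45 mm, at one side. Not to be moved. Origin: middle of its underside.
- stapler: A stapler, 135 x 36 x 52 mm, at one side. Not to be moved. Origin: middle of its underside.
- pen_pot: An empty steel pen pot, 74 mm across, 95 mm high, at one side. Not to be moved. Origin: middle of its underside.

How it is judged:
By the outcome, as a careful person would: the job done as asked, in the order asked, and still so for the second after the job is handed in, with the robot touching nothing.
Of case1, case2, case3, case4 only 2 to 4 are there at a start; the rules pass over those that are not, and their reading is None.
At some moment in a run one of cover may be knocked a few centimetres aside while the robot is not near it.
Once in a run the grip may slacken for a moment while it holds something.
It also fails if it takes over 210 s, if anything falls off the work surface, if the arm or the gripper's body presses on something with over 40 N, if the wrist force passes 120 N, or if a joint passes its speed limit or range.

## Working session

There is one attempt and no reset: what is moved stays moved. The work goes in short steps, Python scripts to look and compute and a shell command to move; the robot and the scene stay as the last step left them, time stands still between calls to the robot, and variables do not carry over. Pictures are saved under pics/ and viewed, and the job is handed in when it is done.

```bash
ls; mkdir -p pics
cat > h.py <<'E'
import numpy as np, cv2
from scipy.spatial.transform import Rotation as R
from bench import ctrl, grab_frame, workorder
def st():
    s=ctrl.state(); q=s['eef_rot']; Rm=R.from_quat([q[1],q[2],q[3],q[0]]).as_matrix()
    return s,np.array(s['tool_pos']),Rm
def snap(name,fn):
    s,p,Rm=st(); f=grab_frame(name); cv2.imwrite('pics/'+fn+'.png',f['frame'])
    if name=='wrist':
        T=np.eye(4);T[:3,:3]=Rm;T[:3,3]=p
        f['world_to_cam']=np.linalg.inv(T@np.array(f['T_tool_cam']))
    np.savez('pics/'+fn+'.npz',K=f['K'],d=f['dist_coeffs'],W=f['world_to_cam'])
    return f
def ld(fn):
    z=np.load('pics/'+fn+'.npz'); return z['K'],z['d'],z['W']
def unproj(fn,uv,z):
    K,d,W=ld(fn)
    n=cv2.undistortPoints(np.array(uv,float).reshape(-1,1,2),K,d).reshape(-1,2)
    C=np.linalg.inv(W);o=C[:3,3];out=[]
    z=np.broadcast_to(z,len(n))
    for (a,b),zz in zip(n,z):
        r=C[:3,:3]@[a,b,1];out.append(o+r*(zz-o[2])/r[2])
    return np.array(out)
def proj(fn,P):
    K,d,W=ld(fn);P=np.array(P,float).reshape(-1,3)
    return cv2.projectPoints(P,cv2.Rodrigues(W[:3,:3])[0],W[:3,3],K,np.array(d,float))[0].reshape(-1,2)
def crop(fn,x0,y0,x1,y1,s,out):
    im=cv2.imread('pics/'+fn+'.png')[y0:y1,x0:x1]
    cv2.imwrite('pics/'+out+'.png',cv2.resize(im,None,fx=s,fy=s,interpolation=cv2.INTER_CUBIC))
def shift(target,rpyyaw=None):
    """tool-frame shift in cm to target pos; optional target rotation matrix -> rotvec"""
    s,p,Rm=st(); d=Rm.T@(np.array(target)-p)*100
    rv=np.zeros(3)
    if rpyyaw is not None: rv=R.from_matrix(Rm.T@rpyyaw).as_rotvec()
    return np.round(rv,3),np.round(d,2)
def down(yaw):
    """tool z down, tool x axis at world yaw"""
    c,s=np.cos(yaw),np.sin(yaw)
    return np.array([[c,s,0],[s,-c,0],[0,0,-1.]])
E
python3 - <<'E'
from h import *
s,p,Rm=st(); print(s,Rm.round(3), ctrl.grip_depth)
for n in('scene','side','wrist'): snap(n,n+'0')
for n in('scene0','side0','wrist0'): print(np.linalg.inv(ld(n)[2]).round(3), ld(n)[0].round(0))
E
```

```text
pics
{'time_s': 0.0, 'qpos': array([ 1.08730331,  0.31174117,  0.01402084,  1.5130586 , -0.00437609,
        1.3191832 , -0.02723036]), 'qd': array([ 0.00129276,  0.00124567,  0.00069407, -0.00061806,  0.00051904,
        0.00048591, -0.00139181]), 'tau': array([-1.06120794e-04, -3.79916847e+01,  1.45885223e-01, -2.30592406e+01,
        1.22784649e-02,  1.36579681e-02,  7.54364379e-06]), 'tool_pos': array([ 0.23483819, -0.49654281,  0.23021202]), 'eef_rot': array([-1.13554610e-03,  9.75698002e-01,  2.19116445e-01, -3.21014606e-04]), 'contact_force': array([ 0.0856275 , -0.66883012,  0.54201554]), 'torque': array([-0.02105878, -0.01335399,  0.05419123]), 'opening': 1.00065309112489} [[ 0.904  0.428 -0.001]
 [ 0.428 -0.904  0.002]
 [-0.    -0.002 -1.   ]] 0.0187
[[ 0.998 -0.046  0.042  0.502]
 [-0.062 -0.655  0.753 -1.191]
 [-0.007 -0.754 -0.657  1.177]
 [ 0.     0.     0.     1.   ]] [[397.   0. 248.]
 [  0. 397. 194.]
 [  0.   0.   1.]]
[[-0.962 -0.186  0.198  0.273]
 [-0.271  0.637 -0.722  1.122]
 [ 0.008 -0.748 -0.664  1.178]
 [ 0.     0.     0.     1.   ]] [[421.   0. 255.]
 [  0. 421. 187.]
 [  0.   0.   1.]]
[[ 0.428 -0.86  -0.276  0.305]
 [-0.904 -0.408 -0.129 -0.463]
 [-0.002  0.305 -0.952  0.373]
 [ 0.     0.     0.     1.   ]] [[310.   0. 257.]
 [  0. 310. 197.]
 [  0.   0.   1.]]
```

View pics/scene0.png

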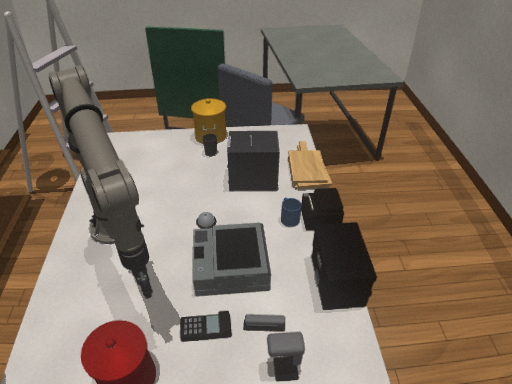

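View pics/side0.png

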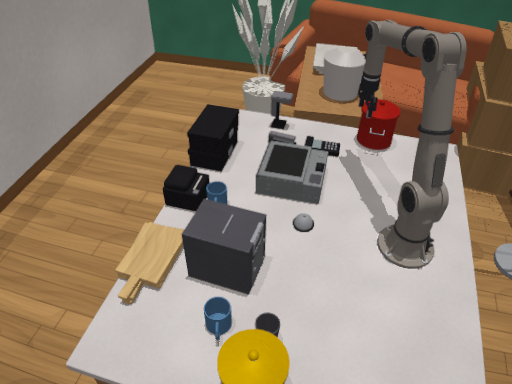

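View pics/wrist0.png

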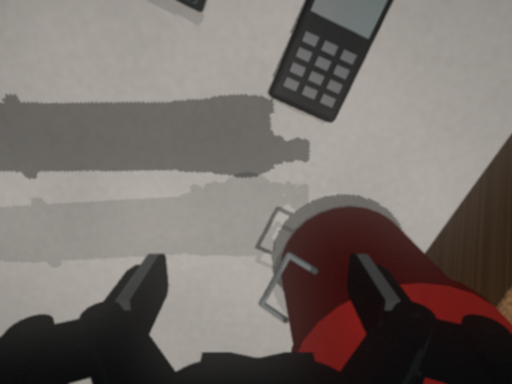

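Run:
```python
from h import *
crop('scene0',180,200,290,310,7,'c1'); crop('scene0',190,115,340,235,5,'c2'); crop('side0',170,130,340,300,4.5,'c3')
```

```text
(no output)
```

View pics/c1.png

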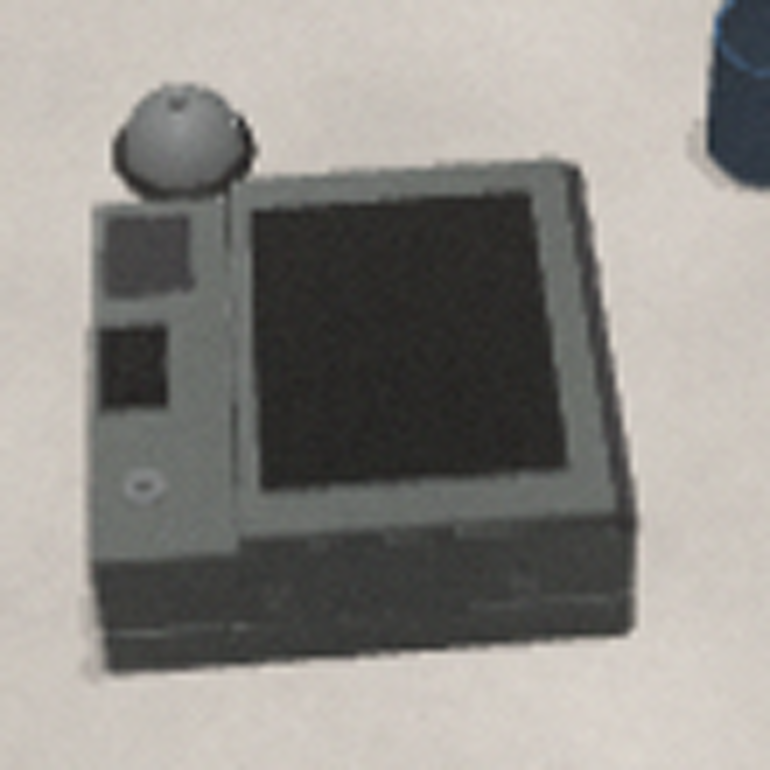

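View pics/c2.png

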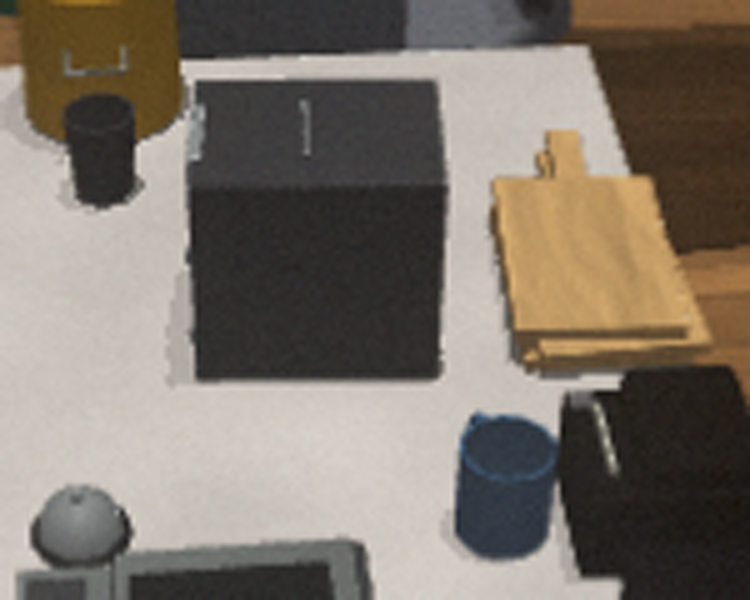

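View pics/c3.png

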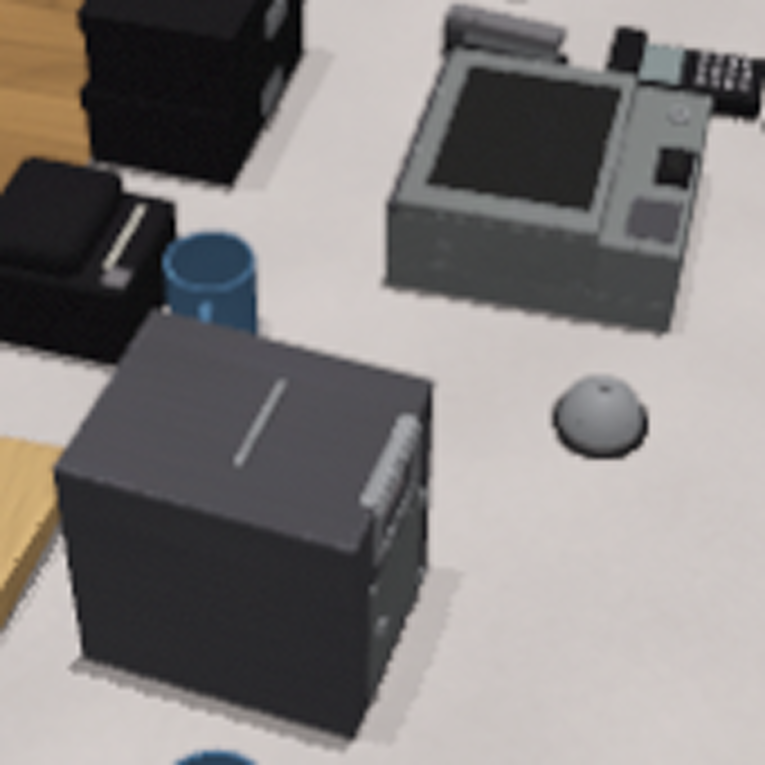

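```bash
cat > fit.py <<'E'
from h import *
from scipy.optimize import least_squares
def fit(obs,x0,fz=None):
    # obs: (fn,(u,v),(x,y,z) local m)
    def tw(P,L):
        c,s=np.cos(P[2]),np.sin(P[2]); return [P[0]+c*L[0]-s*L[1],P[1]+s*L[0]+c*L[1],L[2]]
    def res(P): return np.concatenate([proj(f,tw(P,L))[0]-uv for f,uv,L in obs])
    r=least_squares(res,x0,loss='soft_l1'); return r.x,res(r.x).reshape(-1,2).round(1)
E
python3 - <<'E'
from fit import *
S=lambda u,v:('scene0',(180+(u+.5)/7-.5,200+(v+.5)/7-.5))
D=lambda u,v:('side0',(170+(u+.5)/4.5-.5,130+(v+.5)/4.5-.5))
B=lambda u,v:('scene0',(190+(u+.5)/5-.5,115+(v+.5)/5-.5))
t=[(*S(93,205),(-.14,.121,.095)),(*S(93,560),(-.14,-.121,.095)),(*S(105,672),(-.14,-.121,0)),(*S(632,635),(.126,-.121,0)),
(*D(668,332),(-.14,.121,0)),(*D(385,285),(.126,.121,0)),(*D(690,250),(-.14,.121,.095)),(*D(712,95),(-.14,-.121,.095))]
x,r=fit(t,[.45,-.1,0]);print('till',x,r.tolist())
b=[(*B(195,382),(0,-.085,0)),(*B(440,380),(.22,-.085,0)),(*B(190,185),(0,-.085,.215)),(*B(445,185),(.22,-.085,.215)),(*B(435,82),(.22,.085,.215)),
(*D(358,550),(0,.085,.215)),(*D(432,382),(0,-.085,.215)),(*D(58,470),(.22,.085,.215)),(*D(155,315),(.22,-.085,.215)),(*D(350,738),(0,.085,0)),(*D(80,662),(.22,.085,0))]
x,r=fit(b,[.45,.3,0]);print('box',x,r.tolist())
E
```

```text
till [ 0.4920522  -0.24835155  0.03430314] [[-0.1, -0.4], [-0.5, 0.5], [0.6, 0.8], [0.3, -0.1], [0.8, 0.5], [-0.1, 0.0], [-1.5, 1.1], [0.4, -0.3]]
box [ 0.4947766   0.27444077 -0.05359585] [[0.4, -0.2], [-0.4, -0.3], [-0.5, 0.5], [0.6, -0.1], [0.0, -0.9], [-0.5, 0.7], [0.6, -0.8], [-1.4, -0.1], [-0.5, -1.3], [1.4, 0.7], [0.7, -0.5]]
```

```bash
cat >> fit.py <<'E'
TILL=np.array([.49205,-.24835,.0343]); BOX=np.array([.49478,.27444,-.0536])
def tw(P,L):
    c,s=np.cos(P[2]),np.sin(P[2]); return np.array([P[0]+c*L[0]-s*L[1],P[1]+s*L[0]+c*L[1],L[2]])
def tl(P,w):
    c,s=np.cos(P[2]),np.sin(P[2]); d=np.array(w)[:2]-P[:2]; return np.array([c*d[0]+s*d[1],-s*d[0]+c*d[1],w[2]])
E
python3 - <<'E'
from fit import *
S=lambda u,v:(180+(u+.5)/7-.5,200+(v+.5)/7-.5)
B=lambda u,v:(190+(u+.5)/5-.5,115+(v+.5)/5-.5)
k=unproj('scene0',[S(100,328),S(166,328),S(168,408),S(103,408)],.103); print('key',k.mean(0),tl(TILL,k.mean(0)))
D=lambda u,v:('side0',(170+(u+.5)/4.5-.5,130+(v+.5)/4.5-.5))
k2=unproj('side0',[D(674,168)[1]],.103); print(tl(TILL,k2[0]))
print('bell', unproj('scene0',[S(178,90)],.052), unproj('side0',[D(604,385)[1]],.052))
print('mug', unproj('scene0',[B(508,445)],.092), unproj('side0',[D(210,262)[1]],.092))
k=tw(TILL,(-.122,0.003,.2)); print(k, shift(k,down(.0343)))
E
```

```text
key [ 0.37528561 -0.25869562  0.103     ] [-0.1170505 -0.0063353  0.103    ]
[-0.11726898  0.01281698  0.103     ]
bell [[ 0.38846593 -0.00167762  0.052     ]] [[ 3.89167926e-01 -2.72017555e-04  5.20000000e-02]]
mug [[ 0.74087386 -0.01614158  0.092     ]] [[ 0.73963165 -0.01215925  0.092     ]]
[ 0.37001888 -0.24953554  0.2       ] (array([-0.002,  0.   ,  0.408]), array([ 22.78, -16.56,   3.07]))
```

```bash
python3 -m creep '[[[0,0,0.13,4,-3,0.5,-1],[0,0,0.26,8,-6,1,-1],[0,0,0.408,12,-9,1.5,-1],[0,0,0.408,16,-12,2,-1],[0,0,0.408,20,-15,3,-1],[0,0,0.408,22.8,-16.6,3,-1],[0,0,0.408,22.8,-16.6,3,-1],[0,0,0.408,22.8,-16.6,3,-1]]]' 40
python3 - <<'E'
from fit import *
snap('wrist','w1'); s,p,Rm=st(); print(p,tl(TILL,p),Rm.round(3).tolist(),s['contact_force'],shift(tw(TILL,(-.122,0,.11)),down(.0343)))
E
```

```text
time_s: 0.95
tool_pos: [0.3702, -0.2483, 0.2006]
eef_rot: [-0.001, 1.0, 0.018, -0.001]
contact_force: [-0.7, -0.4, -0.5]
opening: 0.002
[ 0.36950652 -0.24973267  0.20063763] [-0.12251882  0.00282056  0.20063763] [[0.999, 0.034, -0.002], [0.034, -0.999, 0.001], [-0.002, -0.001, -1.0]] [0.17988268 0.6204809  0.35893411] (array([-0.001,  0.002, -0.001]), array([0.07, 0.29, 9.06]))
```

View pics/w1.png

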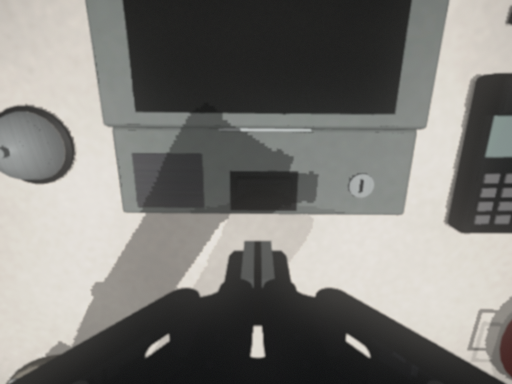

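Run:
```python
from fit import *
k=unproj('w1',[(230,171),(297,171),(296,211),(231,211)],.103);print([tl(TILL,a).round(4) for a in k], k.mean(0))
d=unproj('w1',[(124,212),(405,214)],.095);print([tl(TILL,a).round(4) for a in d])
l=unproj('w1',[(104,124),(425,126)],.106);print([tl(TILL,a).round(4) for a in l])
```

```text
[array([-0.0996,  0.0261,  0.103 ]), array([-0.0994, -0.0269,  0.103 ]), array([-0.1331, -0.0275,  0.103 ]), array([-0.1333,  0.0261,  0.103 ])] [ 0.37579738 -0.25288479  0.103     ]
[array([-0.1374,  0.1176,  0.095 ]), array([-0.1384, -0.121 ,  0.095 ])]
[array([-0.0637,  0.1182,  0.106 ]), array([-0.0644, -0.1196,  0.106 ])]
```

```bash
python3 -m creep '[[[0,0,0,0.2,0.2,4,-1],[0,0,0,0.2,0.2,8,-1],[0,0,0,0.2,0.2,9.6,-1],[0,0,0,0.2,0.2,9.6,-1],[0,0,0,0.2,0.2,9.9,-1],[0,0,0,0.2,0.2,10.1,-1],[0,0,0,0.2,0.2,10.2,-1],[0,0,0,0.2,0.2,10.3,-1]]]'; python3 -c "
from fit import *
s,p,Rm=st();print(p,s['contact_force'],s['time_s']);snap('side','s1')"
```

```text
time_s: 1.8
tool_pos: [0.3724, -0.2525, 0.0987]
eef_rot: [0.001, 1.0, 0.017, 0.0]
contact_force: [-0.5, 0.2, 2.0]
opening: -0.001
[ 0.37235811 -0.25254183  0.09874798] [-0.4909601   0.18640777  1.97997936] 1.8
```

View pics/s1.png

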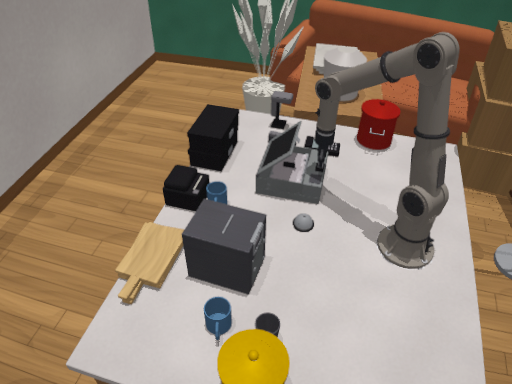

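The side picture shows the lid already swinging up (around px 283,145). I back off.

```bash
python3 -m creep '[[[0,0,0,-1,0,-2,-1],[0,0,0,-2,0,-6,-1],[0,0,0,-3,0,-11,-1],[0,0,0,-3,0,-15,-1],[0,0,0,-3,0,-15,-0.3],[0,0,0,-3,0,-15,-0.3],[0,0,0,-3,0,-15,-0.3],[0,0,0,-3,0,-15,-0.3],[0,0,0,-3,0,-15,-0.3],[0,0,0,-3,0,-15,-0.3]]]'; python3 -c "
from fit import *
s,p,Rm=st();print(p,s['contact_force'],s['time_s'],s['opening']);snap('wrist','w2');snap('scene','sc2');snap('side','s2');crop('scene0',180,200,290,310,1,'x')
crop('sc2',170,160,310,310,5,'c4')"
```

```text
time_s: 2.85
tool_pos: [0.3419, -0.2529, 0.2476]
eef_rot: [-0.0, 1.0, 0.017, -0.0]
contact_force: [0.0, 0.7, 0.9]
opening: 0.346
[ 0.34192284 -0.25292641  0.24762541] [0.03798512 0.65545719 0.85425412] 2.85 0.3456572986000864
```

View pics/w2.png

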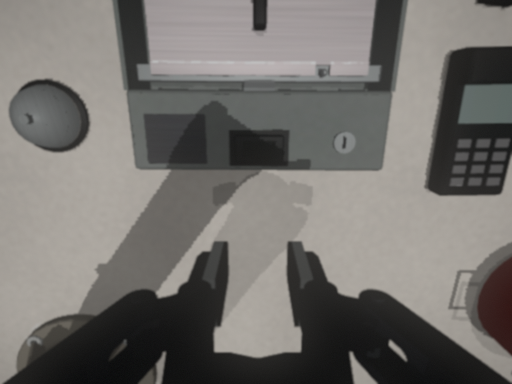

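View pics/c4.png

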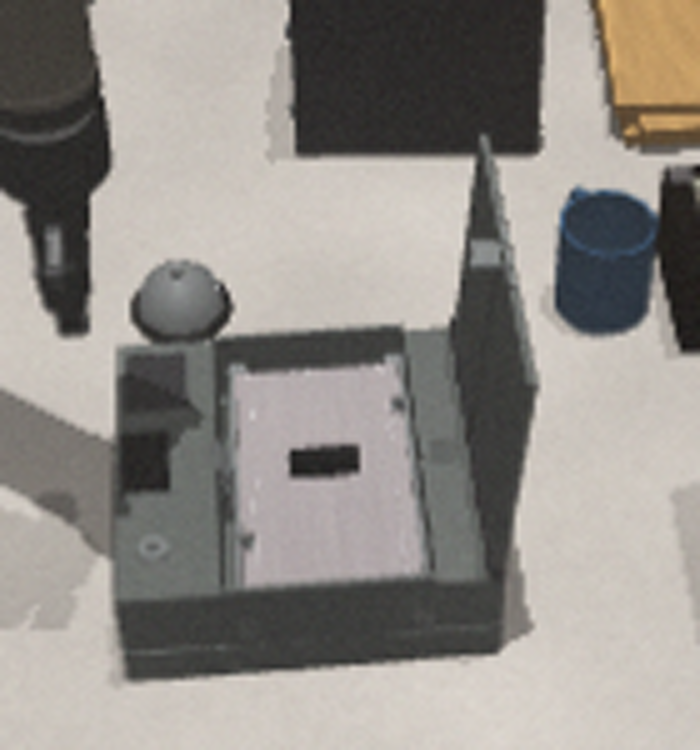

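View pics/s2.png

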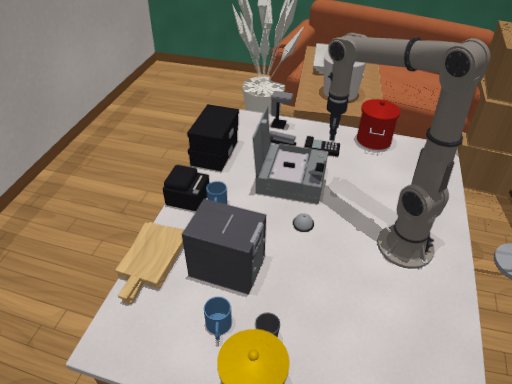

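```bash
sed -i 's/^TILL=.*;/TILL=np.array([.4935,-.2492,.0343]);/' fit.py; python3 -c "
from fit import *
k=unproj('sc2',[(170+(325.5)/5-.5,160+(460.5)/5-.5)],.094);print(tl(TILL,k[0]))
print(shift(tw(TILL,(.010,0,.16)),down(.0343)))"
```

```text
[ 0.00877179 -0.0080509   0.094     ]
(array([ 0.   , -0.   , -0.001]), array([16.14,  0.11,  8.82]))
```

```bash
python3 -m creep '[[[0,0,0,5,0,0,-0.3],[0,0,0,10,0.1,2,-0.3],[0,0,0,14,0.1,5,-0.3],[0,0,0,16.1,0.1,8,-0.3],[0,0,0,16.1,0.1,8,-0.3],[0,0,0,16.1,0.1,8,-0.3]]]'; python3 -c "
from fit import *
snap('wrist','w3');print(tl(TILL,st()[1]))"
```

```text
time_s: 3.6
tool_pos: [0.5024, -0.2485, 0.1672]
eef_rot: [-0.0, 1.0, 0.017, -0.001]
contact_force: [-0.3, -1.0, -0.3]
opening: 0.351
[ 0.00912666 -0.00055304  0.16873325]
```

View pics/w3.png

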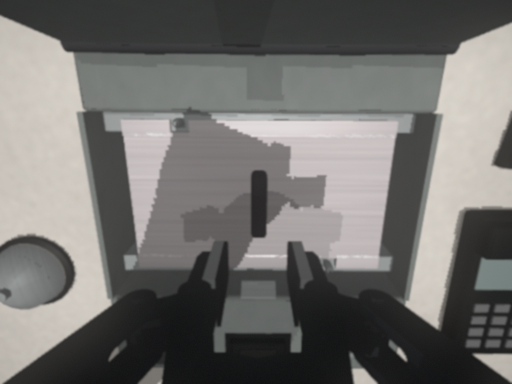

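```bash
python3 -c "
from fit import *
k=unproj('w3',[(259,172),(259,234)],.094);print([tl(TILL,a) for a in k])
k=unproj('w3',[(122,118),(396,120),(381,269),(136,266)],.072);print([tl(TILL,a) for a in k])"
python3 -m creep '[[[0,0,0,0.1,0,4,-0.3],[0,0,0,0.1,0,7,-0.3],[0,0,0,0.1,0,9,-0.3],[0,0,0,0.1,0,9,-0.3],[0,0,0,0.1,0,9,-0.8],[0,0,0,0.1,0,9,-1],[0,0,0,0.1,0,9,-1],[0,0,0,0.1,0,9,-1],[0,0,0,0.1,0,9,-1]]]' 60
```

```text
[array([ 0.03608823, -0.00066217,  0.094     ]), array([-0.01209987, -0.00074999,  0.094     ])]
[array([0.07161512, 0.10053251, 0.072     ]), array([ 0.07019078, -0.1020727 ,  0.072     ]), array([-0.05512656, -0.10637483,  0.072     ]), array([-0.052281  ,  0.10509848,  0.072     ])]
time_s: 4.55
tool_pos: [0.5047, -0.2507, 0.0815]
eef_rot: [0.002, 1.0, 0.016, 0.002]
contact_force: [-1.8, -0.8, 6.2]
opening: 0.116
```

```bash
python3 -m creep '[[[0,0,0,0,0,0,-1],[0,0,0,0,0,0,-1]]]'; python3 -c "
from fit import *
snap('wrist','w4');s=st()[0];print(s['tool_pos'],s['contact_force'],s['opening'])"
```

```text
time_s: 4.75
tool_pos: [0.5052, -0.2509, 0.082]
eef_rot: [0.002, 1.0, 0.016, 0.002]
contact_force: [0.4, 0.2, -2.7]
opening: 0.12
[ 0.5048697  -0.25059893  0.08156569] [ 0.14010454 -0.09425143 -2.13246225] 0.12280739159411407
```

View pics/w4.png

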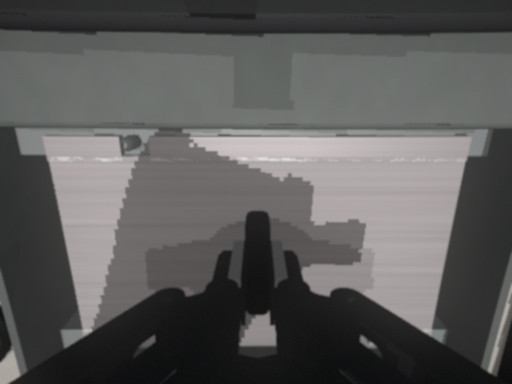

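```bash
python3 -m creep '[[[0,0,0,0,0,-1,-1],[0,0,0,0,0,-2.5,-1],[0,0,0,0,0,-5,-1],[0,0,0,0,0,-8,-1],[0,0,0,0,0,-8,-1],[0,0,0,0,0,-8,-1]]]' 60;python3 -c "
from fit import *
snap('wrist','w5');s=st()[0];print(s['tool_pos'],s['contact_force'],s['opening']); print(shift((.53,.035,.12),down(.0343)))"
```

```text
time_s: 5.4
tool_pos: [0.5049, -0.2503, 0.1621]
eef_rot: [0.002, 1.0, 0.016, 0.002]
contact_force: [-0.5, -0.1, -3.6]
opening: 0.118
[ 0.50392742 -0.24999482  0.16081719] [ 0.67324084  0.46488368 -2.20727429] 0.12020030799597448
(array([ 0.003, -0.002, -0.002]), array([  3.52, -28.41,   4.01]))
```

View pics/w5.png

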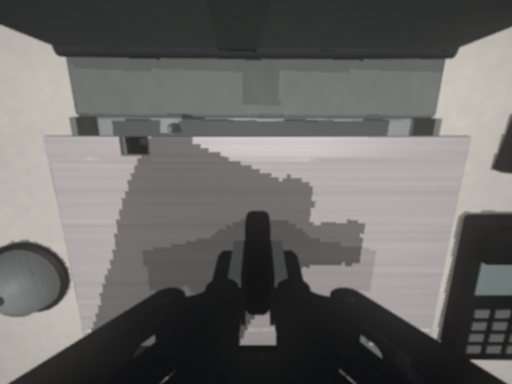

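```bash
python3 -m creep '[[[0,0,0,0,-4,0,-1],[0,0,0,0.5,-8,0,-1],[0,0,0,1,-12,0,-1],[0,0,0,1.5,-16,0,-1],[0,0,0,2,-20,0,-1],[0,0,0,2.8,-24,0,-1],[0,0,0,3.5,-28.4,0,-1],[0,0,0,3.5,-28.4,0,-1],[0,0,0,3.5,-28.4,2,-1],[0,0,0,3.5,-28.4,4,-1]]]' 60;python3 -c "
from fit import *
snap('wrist','w6');s=st()[0];print(s['tool_pos'],s['contact_force'],s['opening']); print(shift((.53,.035,.016),down(.0343)))"
```

```text
time_s: 6.45
tool_pos: [0.529, 0.0352, 0.1184]
eef_rot: [0.002, 1.0, 0.017, 0.0]
contact_force: [0.6, -0.9, -2.0]
opening: 0.118
[0.52575289 0.03442668 0.11431765] [-1.23755062 -0.72214886 -5.52644028] 0.119877522817208
(array([ 0.003,  0.008, -0.001]), array([ 0.51, -0.08,  9.83]))
```

View pics/w6.png

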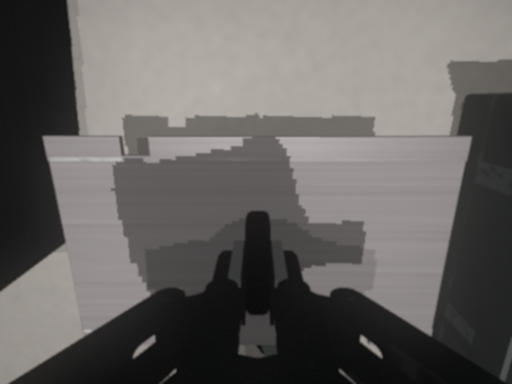

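```bash
python3 -m creep '[[[0,0,0,0.2,0,4,-1],[0,0,0,0.2,0,7,-1],[0,0,0,0.2,0,9,-1],[0,0,0,0.2,0,9.5,-1],[0,0,0,0.2,0,9.9,-1],[0,0,0,0.2,0,10.1,-1],[0,0,0,0.2,0,10.1,-1]]]' 60
```

```text
time_s: 7.2
tool_pos: [0.5279, 0.0342, 0.0143]
eef_rot: [0.002, 1.0, 0.017, -0.003]
contact_force: [0.3, 0.4, -2.1]
opening: 0.117
```

```bash
python3 -c "
from fit import *
s=st()[0];print(s['tool_pos'],s['contact_force'],s['opening'])"
```

```text
[0.5278686  0.03424938 0.01428702] [ 0.31913523  0.43226485 -2.12139814] 0.11681829790788495
```

Still just hanging (−2.1 N); lower 2 mm more and release.

```bash
python3 -m creep '[[[0,0,0,0,0,0.15,-1],[0,0,0,0,0,0.25,-1],[0,0,0,0,0,0.25,-1],[0,0,0,0,0,0.25,-0.8],[0,0,0,0,0,0.1,-0.4],[0,0,0,0,0,0,-0.2],[0,0,0,0,0,-1,-0.2],[0,0,0,0,0,-4,-0.2],[0,0,0,0,0,-9,-0.2]]]' 60; python3 -m creep '[[[0,0,0,0,0,-5,-0.2],[0,0,0,-3,3,-10,-0.2],[0,0,0,-7,8,-14,-0.2],[0,0,0,-10,12,-14,-0.2],[0,0,0,-10,16,-14,-0.2],[0,0,0,-10,20,-14,-0.2],[0,0,0,-10,24,-14,-0.2],[0,0,0,-10,28,-14,-0.2],[0,0,0,-10,28,-14,-0.2],[0,0,0,-10,28,-14,-0.2]]]'; python3 -c "
from fit import *
snap('wrist','w7');snap('scene','sc7');s=st()[0];print(s['tool_pos'],tl(TILL,s['tool_pos']),s['contact_force'],s['opening']);crop('sc7',170,130,310,310,4,'c7')"
```

```text
time_s: 8.1
tool_pos: [0.5254, 0.0341, 0.1028]
eef_rot: [0.002, 1.0, 0.017, -0.007]
contact_force: [1.4, 0.3, 0.0]
opening: 0.399
time_s: 9.1
tool_pos: [0.4364, -0.2493, 0.2452]
eef_rot: [0.001, 1.0, 0.015, -0.007]
contact_force: [0.2, 0.7, 0.1]
opening: 0.4
[ 0.43720082 -0.24689289  0.24529411] [-0.05618694  0.00423644  0.24529411] [ 0.32481254  0.33970769 -0.95371729] 0.39696166693137797
```

View pics/w7.png

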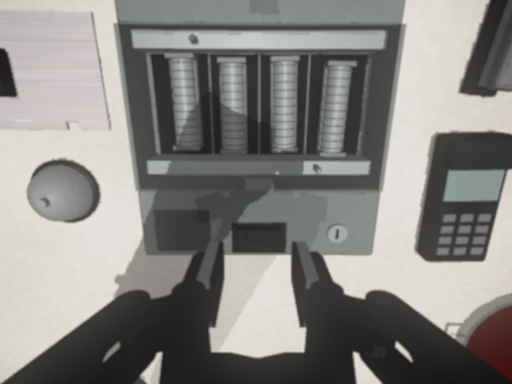

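View pics/c7.png

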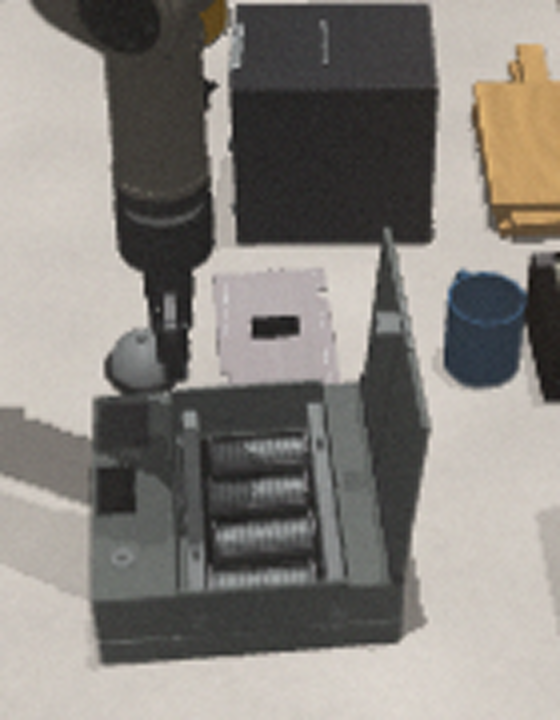

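```bash
python3 -c "
from fit import *
crop('w7',120,20,410,190,2.7,'c8')"
```

```text
(no output)
```

View pics/c8.png

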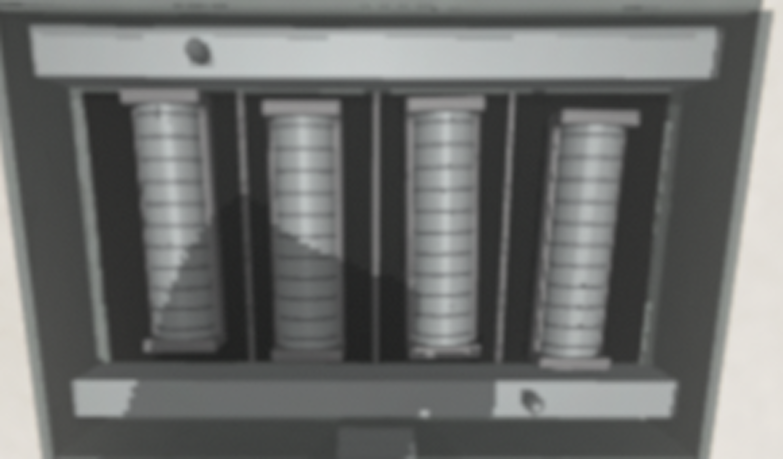

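```bash
python3 -c "
from fit import *
C=lambda u,v:(120+(u+.5)/2.7-.5,20+(v+.5)/2.7-.5)
for n,a,b in[('A',(159,92),(181,350)),('B',(301,102),(308,359)),('C',(446,98),(446,356)),('D',(600,113),(575,366))]:
    P=unproj('w7',[C(*a),C(*b)],.060); d=P[0]-P[1]; L=np.hypot(*d[:2]); yaw=np.arctan2(d[1],d[0])
    print(n,'mid',P.mean(0).round(4),tl(TILL,P.mean(0)).round(4),'len',L.round(4),'yaw',yaw.round(3), 'front',tl(TILL,P[1]).round(4))
P=unproj('w7',[C(198,50),C(533,400)],.08);print([tl(TILL,a).round(4) for a in P])
"
```

```text
A mid [ 0.5028 -0.1728  0.06  ] [0.0119 0.076  0.06  ] len 0.0914 yaw 0.04 front [-0.0338  0.0757  0.06  ]
B mid [ 0.5011 -0.2227  0.06  ] [0.0085 0.0262 0.06  ] len 0.0919 yaw 0.033 front [-0.0374  0.0263  0.06  ]
C mid [ 0.504  -0.2754  0.06  ] [ 0.0095 -0.0266  0.06  ] len 0.0921 yaw 0.06 front [-0.0365 -0.0278  0.06  ]
D mid [ 0.5011 -0.3285  0.06  ] [ 0.0048 -0.0795  0.06  ] len 0.091 yaw 0.014 front [-0.0407 -0.0786  0.06  ]
[array([0.068 , 0.0579, 0.08  ]), array([-0.0495, -0.0589,  0.08  ])]
```

```bash
python3 -c "
from fit import *
print(shift(tw(TILL,(-.019,.0757,.12)),down(.038)))"
```

```text
(array([ 0.002,  0.013, -0.003]), array([ 3.89, -7.17, 12.46]))
```

```bash
python3 -m creep '[[[0,0.013,0,1.5,-3,4,-0.1],[0,0.013,0,3,-6,8,-0.1],[0,0.013,0,3.9,-7.2,12,-0.1],[0,0.013,0,3.9,-7.2,12.5,-0.1],[0,0.013,0,3.9,-7.2,12.5,-0.1],[0,0.013,0,3.9,-7.2,12.5,-0.1]]]' 60; python3 -c "
from fit import *
snap('wrist','w9');s=st()[0];print(s['tool_pos'],tl(TILL,s['tool_pos']),s['opening']);print(shift(tw(TILL,(-.019,.0757,.039)),down(.038)))"
```

```text
time_s: 9.8
tool_pos: [0.473, -0.175, 0.1215]
eef_rot: [0.002, 1.0, 0.017, 0.001]
contact_force: [0.4, -0.3, 1.1]
opening: 0.447
[ 0.47330154 -0.17547431  0.12192311] [-0.01765829  0.074375    0.12192311] 0.4465779545245266
(array([ 0.005, -0.004, -0.004]), array([-0.16, -0.17,  8.29]))
```

View pics/w9.png

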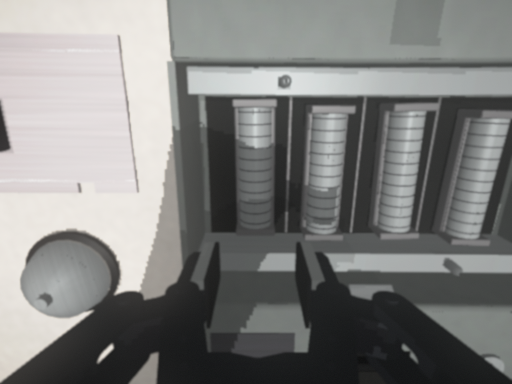

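```bash
python3 -m creep '[[[0,0,0,-0.1,-0.1,4,-0.1],[0,0,0,-0.1,-0.1,7,-0.1],[0,0,0,-0.1,-0.1,8,-0.1],[0,0,0,-0.1,-0.1,8.3,-0.1],[0,0,0,-0.1,-0.1,8.3,-0.1]]]' 80; python3 -c "
from fit import *
snap('wrist','w10');s=st()[0];print(s['tool_pos'],tl(TILL,s['tool_pos']),s['opening'],s['contact_force'])"
```

```text
time_s: 10.35
tool_pos: [0.4791, -0.1801, 0.0495]
eef_rot: [0.006, 1.0, 0.015, 0.009]
contact_force: [-9.6, -1.2, 42.2]
opening: 0.452
[ 0.47909909 -0.18014522  0.04942001] [-0.01202433  0.06950801  0.04942001] 0.4539485579349769 [-8.66843321 -1.66862202 41.67423698]
```

View pics/w10.png

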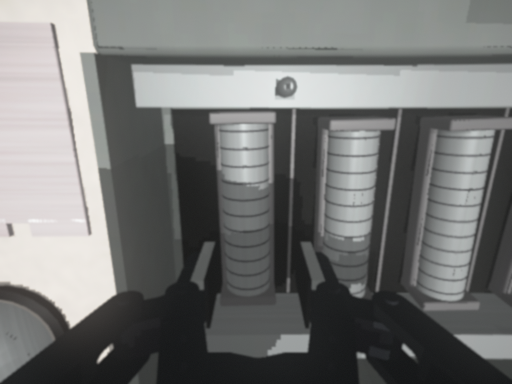

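```bash
python3 -m creep '[[[0,0,0,0,0,-1,-0.1],[0,0,0,0,0,-3,-0.1],[0,0,0,0,0,-3,-0.1],[0,0,0,0,0,-3,-0.2],[0,0,0,0,0,-3,-0.2]]]' 80; python3 -c "
from fit import *
snap('wrist','w11');snap('side','s11');crop('side0',170,130,340,300,1,'x');crop('s11',220,60,370,220,5,'c11')
s=st()[0];print(s['tool_pos'],tl(TILL,s['tool_pos']),s['opening'],s['contact_force']);print(shift(tw(TILL,(-.019,.0757,.08)),down(.038)))"
```

```text
time_s: 10.9
tool_pos: [0.478, -0.1801, 0.0791]
eef_rot: [0.006, 1.0, 0.014, 0.009]
contact_force: [-0.1, -0.2, -0.1]
opening: 0.398
[ 0.47778434 -0.17975134  0.07855743] [-0.0133248   0.06994675  0.07855743] 0.4042833552605198 [-0.54713438  0.68213186 -0.13214168]
(array([ 0.012, -0.016, -0.009]), array([-0.57, -0.57, -0.16]))
```

View pics/w11.png

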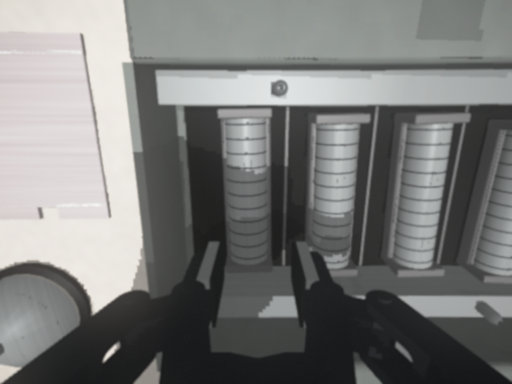

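View pics/c11.png

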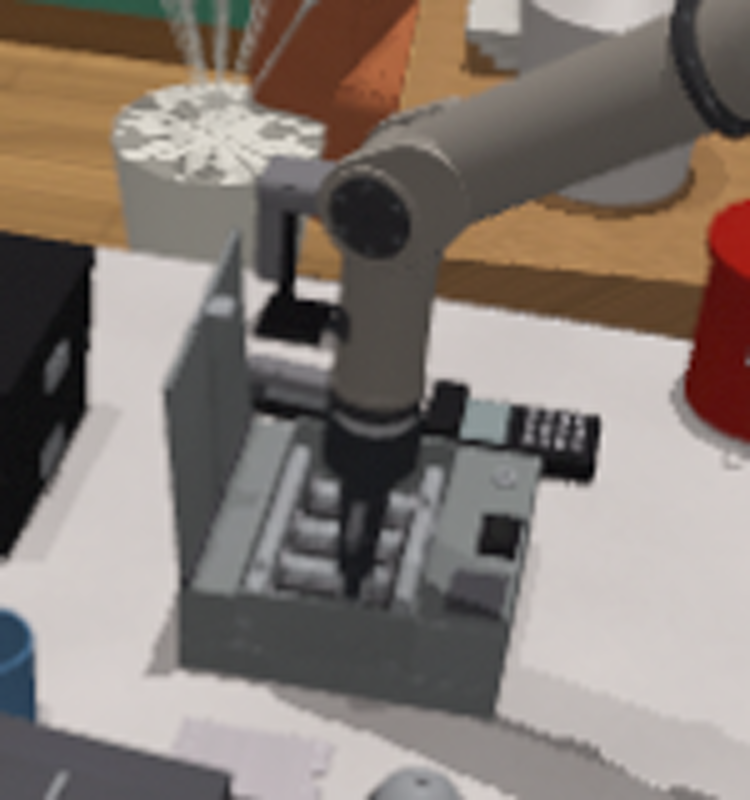

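```bash
python3 -c "
from fit import *
print(shift(tw(TILL,(-.021,.0263,.085)),down(.034)))"
```

```text
(array([ 0.012, -0.016, -0.005]), array([-0.73,  4.38, -0.6 ]))
```

```bash
python3 -m creep '[[[0.012,-0.016,-0.005,0,0,-1,-0.22],[0.012,-0.016,-0.005,-0.4,2.4,-1,-0.22],[0.012,-0.016,-0.005,-0.7,4.4,-0.6,-0.22],[0.012,-0.016,-0.005,-0.7,4.4,-0.6,-0.22],[0.012,-0.016,-0.005,-0.7,4.4,-0.6,-0.22],[0.012,-0.016,-0.005,-0.7,4.4,-0.6,-0.22]]]' 80; python3 -c "
from fit import *
snap('wrist','w12');s=st()[0];print(s['tool_pos'],tl(TILL,s['tool_pos']),s['opening'],s['contact_force']);print(shift(tw(TILL,(-.021,.0263,.056)),down(.034)))"
```

```text
time_s: 11.6
tool_pos: [0.472, -0.2222, 0.0845]
eef_rot: [-0.001, 1.0, 0.018, -0.0]
contact_force: [-0.3, 0.6, -0.1]
opening: 0.389
[ 0.47216802 -0.22216455  0.08467598] [-0.0203923   0.02775109  0.08467598] 0.38804287530952886 [ 0.0158122  -0.37824618  0.33915236]
(array([-0.001, -0.   ,  0.002]), array([-0.06,  0.15,  2.87]))
```

View pics/w12.png

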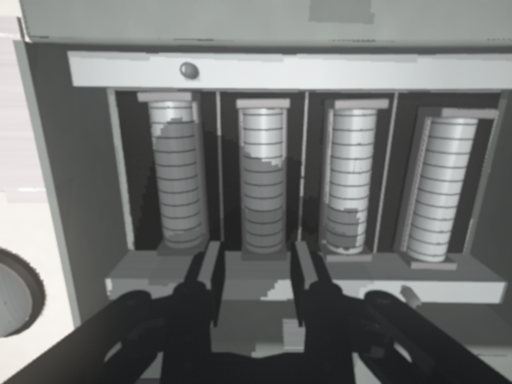

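```bash
python3 -m creep '[[[0,0,0,0,0.3,0.5,-0.22],[0,0,0,0,0.3,1.5,-0.22],[0,0,0,0,0.3,2.4,-0.22],[0,0,0,0,0.3,2.8,-0.22],[0,0,0,0,0.3,2.8,-0.22]]]' 80; python3 -c "
from fit import *
snap('wrist','w13');s=st()[0];print(s['tool_pos'],tl(TILL,s['tool_pos']),s['opening'],s['contact_force'])"
```

```text
time_s: 12.15
tool_pos: [0.4713, -0.2246, 0.0554]
eef_rot: [-0.001, 1.0, 0.018, -0.001]
contact_force: [0.1, 0.6, 0.3]
opening: 0.385
[ 0.47184919 -0.22490549  0.05603877] [-0.02080494  0.0250227   0.05603877] 0.39200821314799844 [-0.50132123 -0.43784916 -0.30958469]
```

View pics/w13.png

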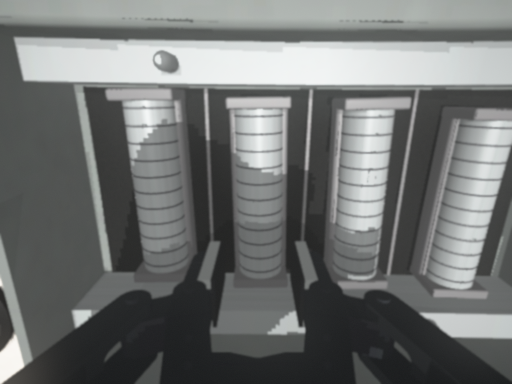

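```bash
python3 -m creep '[[[0,0,0,0,0,0.5,-0.22],[0,0,0,0,0,0.9,-0.22],[0,0,0,0,0,0.9,-0.22]]]' 80;  python3 -c "
from fit import *
s=st()[0];print(s['tool_pos'],s['contact_force'])"
```

```text
time_s: 12.5
tool_pos: [0.4713, -0.2247, 0.0464]
eef_rot: [-0.001, 1.0, 0.018, -0.001]
contact_force: [0.0, 0.0, -0.5]
opening: 0.39
[ 0.47133846 -0.22468006  0.04642007] [ 0.01546578  0.02558314 -0.45196766]
```

Free. A little deeper, then grip.

```bash
python3 -m creep '[[[0,0,0,0,0,0.4,-0.22],[0,0,0,0,0,0.7,-0.22],[0,0,0,0,0,0.7,-0.22],[0,0,0,0,0,0.7,-0.5],[0,0,0,0,0,0.7,-0.8],[0,0,0,0,0,0.7,-0.8],[0,0,0,0,0,0.7,-0.8],[0,0,0,0,0,0.7,-0.8]]]' 80;  python3 -c "
from fit import *
s=st()[0];print(s['tool_pos'],s['contact_force'],s['opening'])"
```

```text
time_s: 13.3
tool_pos: [0.4711, -0.2249, 0.0395]
eef_rot: [-0.001, 1.0, 0.018, -0.001]
contact_force: [-2.3, -0.5, 1.8]
opening: 0.307
[ 0.47108257 -0.22491715  0.03953222] [-2.25416878 -0.52415133  1.81155147] 0.3065684761636917
```

```bash
python3 -m creep '[[[0,0,0,0,0,-1,-0.8],[0,0,0,0,0,-3,-0.8],[0,0,0,0,0,-6,-0.8],[0,0,0,0,0,-9,-0.8],[0,0,0,0,0,-13,-0.8],[0,0,0,0,0,-14.5,-0.8],[0,0,0,0,0,-14.5,-0.8]]]' 80;  python3 -c "
from fit import *
snap('wrist','w14');s=st()[0];print(s['tool_pos'],s['contact_force'],s['opening']);print(tw(BOX,(-.118,0,.178)),shift(tw(BOX,(-.118,0,.178)),down(-.0536)))"
```

```text
time_s: 14.0
tool_pos: [0.4736, -0.2255, 0.1876]
eef_rot: [0.0, 1.0, 0.018, 0.002]
contact_force: [0.8, 0.4, -3.7]
opening: 0.31
[ 0.47197412 -0.22495051  0.18529572] [-0.35086196 -0.23331123 -5.15384139] 0.3075493638835338
[0.37694946 0.28076177 0.178     ] (array([-0.002,  0.001,  0.09 ]), array([ -7.65, -50.88,   0.82]))
```

View pics/w14.png

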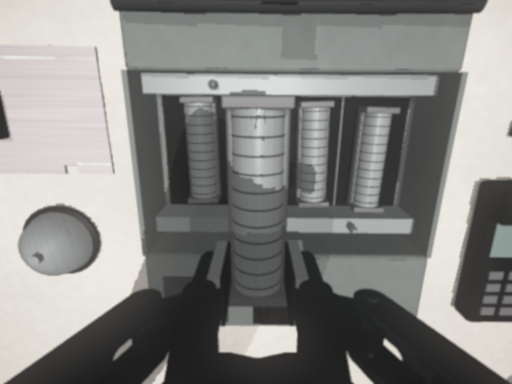

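```bash
python3 -m creep '[[[0,0,0.01,-1,-3,0,-0.8],[0,0,0.02,-2,-7,0,-0.8],[0,0,0.03,-3,-11,0,-0.8],[0,0,0.04,-4,-15,0,-0.8],[0,0,0.05,-5,-19,0,-0.8],[0,0,0.06,-6,-23,0,-0.8],[0,0,0.07,-7,-27,0,-0.8],[0,0,0.08,-7.6,-31,0,-0.8],[0,0,0.09,-7.6,-35,0,-0.8],[0,0,0.09,-7.6,-39,0,-0.8]]]' 80;  python3 -c "
from fit import *
s=st()[0];print(s['tool_pos'],s['contact_force'],s['opening']);print(shift(tw(BOX,(-.118,0,.178)),down(-.0536)))"
```

```text
time_s: 15.05
tool_pos: [0.3795, 0.1628, 0.1841]
eef_rot: [-0.0, 1.0, -0.027, -0.002]
contact_force: [1.1, -0.1, -3.2]
opening: 0.308
[0.37952105 0.16278414 0.18411939] [ 1.09192342 -0.12943256 -3.15331216] 0.3082586572775881
(array([0.   , 0.004, 0.   ]), array([ -0.89, -11.77,   0.62]))
```

```bash
python3 -m creep '[[[0,0,0,-0.9,-4,0.2,-0.8],[0,0,0,-0.9,-8,0.5,-0.8],[0,0,0,-0.9,-11.8,0.6,-0.8],[0,0,0,-0.9,-11.8,0.6,-0.8],[0,0,0,-0.9,-11.8,0.6,-0.8]]]' 80;  python3 -c "
from fit import *
s=st()[0];print(s['tool_pos'],tl(BOX,s['tool_pos']),s['contact_force'],s['opening']);snap('wrist','w15');snap('side','s15');crop('s15',170,170,340,300,4.5,'c15');snap('scene','sc15');crop('sc15',170,90,310,200,5,'c15b')"
```

```text
time_s: 15.55
tool_pos: [0.3749, 0.2812, 0.1761]
eef_rot: [0.001, 1.0, -0.025, -0.005]
contact_force: [1.7, -0.7, -3.4]
opening: 0.309
[0.37490158 0.28116541 0.17610438] [-0.12006657  0.00029335  0.17610438] [ 1.69674413 -0.69065835 -3.43375568] 0.30928801307976694
```

View pics/w15.png

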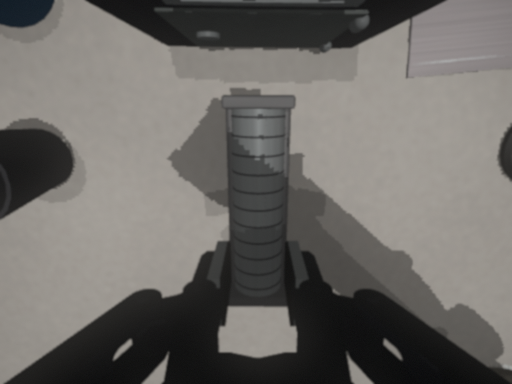

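View pics/c15.png

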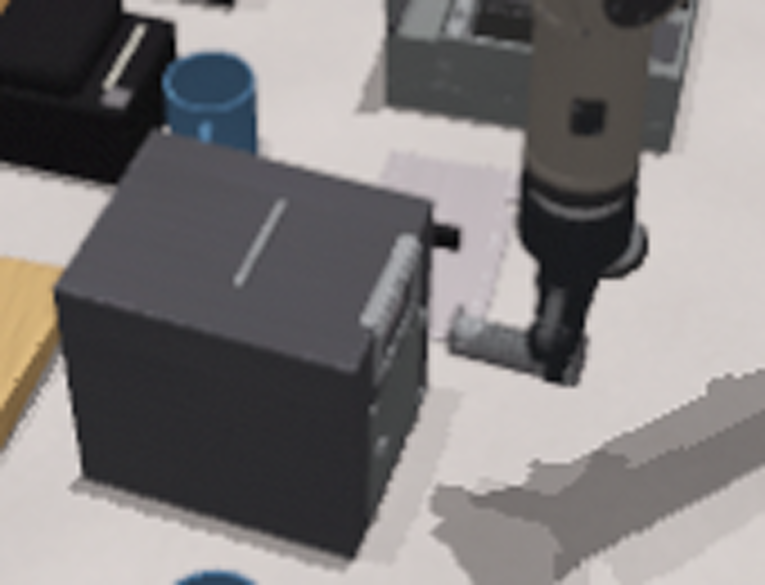

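View pics/c15b.png

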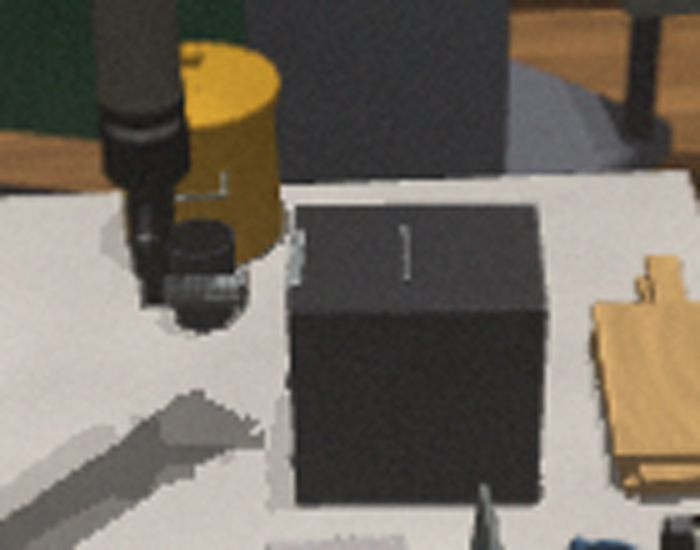

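```bash
python3 -c "
from fit import *
s,p,Rm=st()
for h in(.015,.0205,.026):
  print(h,[proj('w15',p+Rm@np.array([x,y,-h]))[0].round(0).tolist() for x in(.078,.078-.094) for y in(-.014,.014)])
print(Rm.round(3)); print(proj('w15',tw(BOX,(0,.036,.182))),proj('w15',tw(BOX,(0,-.036,.182))))
"
```

```text
0.015 [[228.0, 92.0], [300.0, 92.0], [232.0, 300.0], [291.0, 300.0]]
0.0205 [[226.0, 92.0], [302.0, 92.0], [231.0, 307.0], [292.0, 308.0]]
0.026 [[225.0, 91.0], [305.0, 92.0], [230.0, 315.0], [294.0, 316.0]]
[[ 0.998 -0.056 -0.006]
 [-0.056 -0.998 -0.002]
 [-0.006  0.002 -1.   ]]
[[162.05633604 -24.60904908]] [[357.35941125 -23.61623656]]
```

```bash
python3 -m creep '[[[0,0,0,2,0,0,-0.8],[0,0,0,4,0,0,-0.8],[0,0,0,5.5,0,0,-0.8],[0,0,0,7,0,0,-0.8],[0,0,0,8.5,0,0,-0.8],[0,0,0,9.5,0,0,-0.8],[0,0,0,10,0,0,-0.8],[0,0,0,10,0,0,-0.8]]]' 80;  python3 -c "
from fit import *
s=st()[0];print(s['tool_pos'],tl(BOX,s['tool_pos']),s['contact_force'],s['opening']);snap('wrist','w16');snap('side','s16');crop('s16',170,170,340,300,4.5,'c16')"
```

```text
time_s: 16.5
tool_pos: [0.477, 0.2724, 0.1761]
eef_rot: [0.001, 1.0, -0.029, -0.003]
contact_force: [0.4, -0.5, -3.7]
opening: 0.309
[0.47703439 0.27242088 0.17605446] [-0.01761195 -0.00296693  0.17605446] [ 0.43502886 -0.48377925 -3.72310103] 0.308586363290489
```

View pics/w16.png

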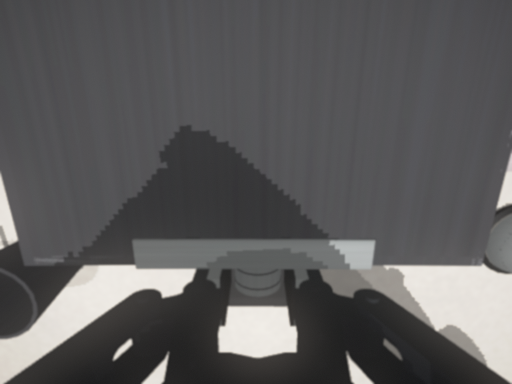

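View pics/c16.png

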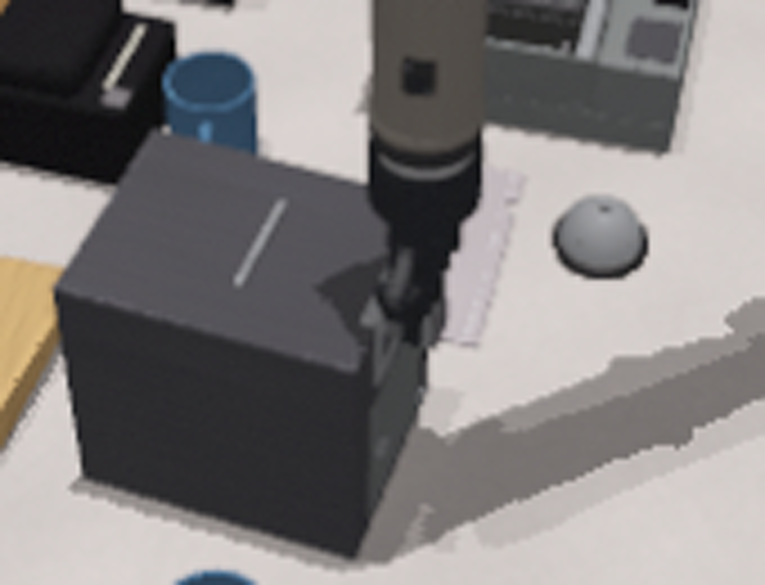

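```bash
python3 -m creep '[[[0,0,0,0.2,0,0,-0.5],[0,0,0,0.2,0,0,0],[0,0,0,0.2,0,0,0.2],[0,0,0,0.2,0,0,0.2],[0,0,0,0.2,0,0,0.2],[0,0,0,0.2,0,0,0.2]]]' 80;  python3 -c "
from fit import *
s=st()[0];print(s['tool_pos'],tl(BOX,s['tool_pos']),s['contact_force'],s['opening']);snap('wrist','w17')"
```

```text
time_s: 17.2
tool_pos: [0.4781, 0.2733, 0.1766]
eef_rot: [0.001, 1.0, -0.028, -0.003]
contact_force: [-0.2, -0.1, 0.0]
opening: 0.6
[0.47814714 0.27332799 0.17663715] [-0.0165494  -0.00200151  0.17663715] [-0.24778869 -0.07561642  0.01194092] 0.6001543265177872
```

View pics/w17.png

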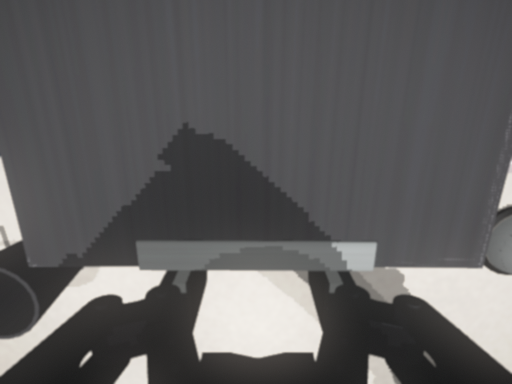

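```bash
python3 -m creep '[[[0,0,0,-3,0,0,0.2],[0,0,0,-7,0,0,0.2],[0,0,0,-10,0,0,0.2],[0,0,0,-10,0,0,-0.15]]]' 80;  python3 -c "
from fit import *
snap('wrist','w18');snap('side','s18');crop('s18',170,170,340,300,4.5,'c18');print(shift(tw(TILL,(-.019,.0765,.12)),down(.038)))"
```

```text
time_s: 17.65
tool_pos: [0.3734, 0.28, 0.1773]
eef_rot: [0.002, 1.0, -0.025, -0.004]
contact_force: [0.6, 0.1, 0.2]
opening: 0.445
(array([ 0.002,  0.005, -0.093]), array([11.84, 44.65,  5.82]))
```

View pics/w18.png

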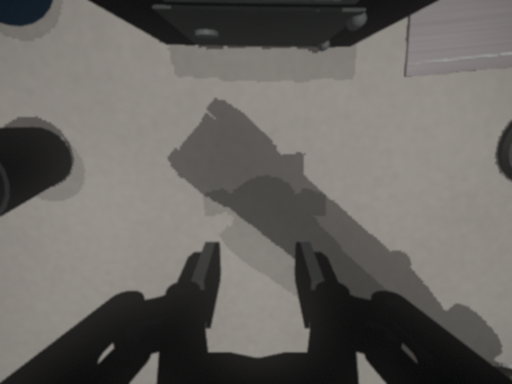

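View pics/c18.png

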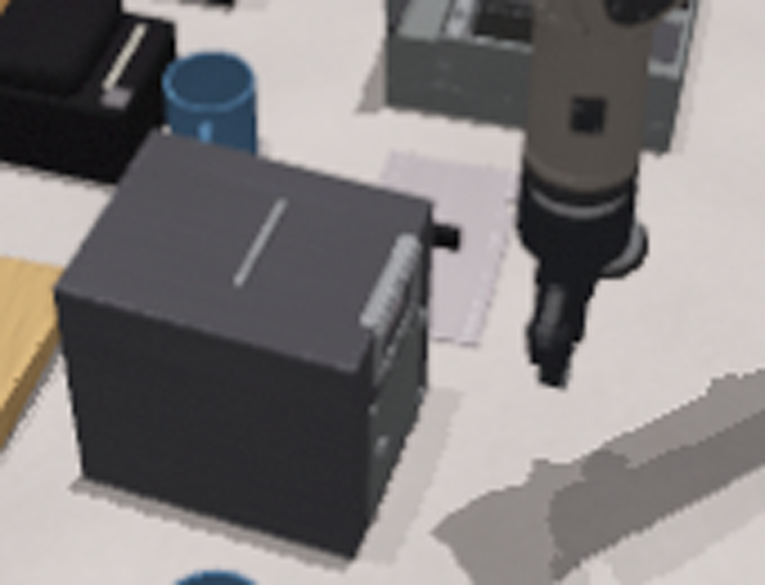

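The first case is in and nothing is left outside the mouth. Back to the tray for the +y case.

```bash
python3 -m creep '[[[0,0,-0.01,0,3,0,-0.15],[0,0,-0.02,0,7,0,-0.15],[0,0,-0.03,1,11.5,0,-0.15],[0,0,-0.04,2,16,0,-0.15],[0,0,-0.05,4,20.5,0,-0.15],[0,0,-0.06,6,25,0,-0.15],[0,0,-0.07,8,29.5,0,-0.15],[0,0,-0.08,9,34,0,-0.15],[0,0,-0.09,10.5,38.5,0,-0.15],[0,0,-0.09,11.8,42,0,-0.15]]]' 80;  python3 -c "
from fit import *
print(shift(tw(TILL,(-.019,.0765,.085)),down(.038)))"
```

```text
time_s: 18.75
tool_pos: [0.4739, -0.1521, 0.1781]
eef_rot: [0.002, 1.0, 0.015, -0.002]
contact_force: [0.6, 0.3, -0.9]
opening: 0.427
(array([ 0.004,  0.004, -0.007]), array([-0.23,  2.08,  9.32]))
```

```bash
python3 -m creep '[[[0,0,-0.007,-0.2,2.1,2,-0.15],[0,0,-0.007,-0.2,2.1,5.5,-0.15],[0,0,-0.007,-0.2,2.1,9.3,-0.15],[0,0,-0.007,-0.2,2.1,9.3,-0.15],[0,0,-0.007,-0.2,2.1,9.3,-0.15]]]' 80;  python3 -c "
from fit import *
s=st()[0];print(s['tool_pos'],tl(TILL,s['tool_pos']),s['contact_force'],s['opening']);snap('wrist','w19')"
```

```text
time_s: 19.25
tool_pos: [0.4724, -0.1744, 0.0852]
eef_rot: [0.002, 1.0, 0.018, -0.003]
contact_force: [0.8, -0.3, 0.8]
opening: 0.426
[ 0.4723749  -0.17436956  0.08519143] [-0.0185465   0.07551088  0.08519143] [ 0.79930752 -0.31136527  0.79096862] 0.42552664394254996
```

View pics/w19.png

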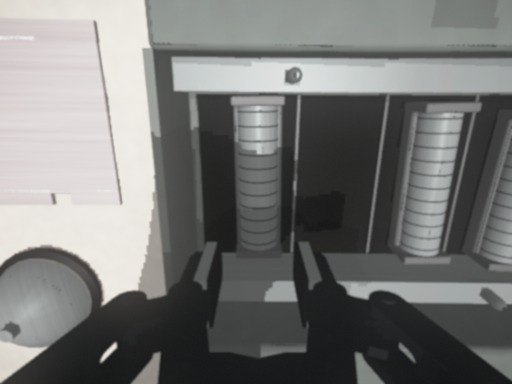

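Case centred (258) between the fingers. Descend in steps.

```bash
python3 -m creep '[[[0,0,0,0,0.1,1,-0.15],[0,0,0,0,0.1,2.5,-0.15],[0,0,0,0,0.1,3.2,-0.15],[0,0,0,0,0.1,3.2,-0.15]]]' 80;  python3 -c "
from fit import *
s=st()[0];print(s['tool_pos'],tl(TILL,s['tool_pos']),s['contact_force'],s['opening'])"
```

```text
time_s: 19.7
tool_pos: [0.4734, -0.1755, 0.0543]
eef_rot: [0.003, 1.0, 0.019, -0.001]
contact_force: [0.2, 0.3, 0.3]
opening: 0.429
[ 0.47341396 -0.17554495  0.05433837] [-0.01754836  0.07430054  0.05433837] [0.2162102  0.33089656 0.25707352] 0.42867995767246114
```

```bash
python3 -m creep '[[[0,0,0,-0.1,0,0.3,-0.15],[0,0,0,-0.1,0,0.6,-0.15],[0,0,0,-0.1,0,0.7,-0.15]]]' 80;  python3 -c "
from fit import *
s=st()[0];print(s['tool_pos'],tl(TILL,s['tool_pos']),s['contact_force'],s['opening'])"
```

```text
time_s: 20.0
tool_pos: [0.4737, -0.1758, 0.0512]
eef_rot: [0.003, 1.0, 0.019, -0.0]
contact_force: [-7.2, 1.2, 24.0]
opening: 0.429
[ 0.47372042 -0.17575654  0.05115176] [-0.01724933  0.07407857  0.05115176] [-7.16729858  1.22692337 24.04432293] 0.42860253038637597
```

```bash
python3 -m creep '[[[0,0,0,0,0,-1,-0.15],[0,0,0,0,0,-3,-0.15],[0.07,0,0,0,0,-3,-0.15],[0.14,0,0,0,-0.3,-3,-0.15],[0.14,0,0,0,-0.3,-3,-0.15],[0.14,0,0,0,-0.3,-3,-0.15]]]' 80;  python3 -c "
from fit import *
s=st()[0];print(s['tool_pos'],tl(TILL,s['tool_pos']),s['contact_force'],s['opening']);snap('wrist','w20');t=tw(TILL,(-.019,.0775,.053));print(R.from_matrix(st()[2]).as_rotvec(),shift(t))"
```

```text
time_s: 20.6
tool_pos: [0.4736, -0.1729, 0.0812]
eef_rot: [-0.066, 0.998, 0.018, -0.001]
contact_force: [0.6, 0.7, 0.2]
opening: 0.424
[ 0.4736001  -0.1729334   0.08121908] [-0.01727276  0.07690417  0.08121908] [0.58424455 0.70085694 0.18795731] 0.42412083319406485
[-3.00805721 -0.05768396  0.00423636] (array([0., 0., 0.]), array([-0.18,  0.4 ,  2.79]))
```

View pics/w20.png

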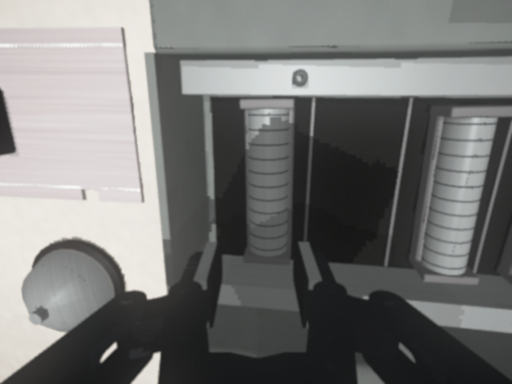

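```bash
python3 -m creep '[[[0,0,0,-0.1,0.15,1,-0.15],[0,0,0,-0.2,0.3,2.3,-0.15],[0,0,0,-0.2,0.4,2.9,-0.15],[0,0,0,-0.2,0.4,2.9,-0.15]]]' 80;  python3 -c "
from fit import *
s=st()[0];print(s['tool_pos'],tl(TILL,s['tool_pos']),s['contact_force'],s['opening']);snap('wrist','w21');t=tw(TILL,(-.019,.0775,.0415));print(shift(t))"
```

```text
time_s: 21.05
tool_pos: [0.4705, -0.1712, 0.0507]
eef_rot: [-0.067, 0.998, 0.02, -0.003]
contact_force: [-0.6, 0.4, -0.2]
opening: 0.427
[ 0.4705461  -0.17118741  0.05066717] [-0.02026509  0.07875387  0.05066717] [-0.57104886  0.39677668 -0.15687783] 0.42657750294768165
(array([0., 0., 0.]), array([0.07, 0.23, 0.96]))
```

View pics/w21.png

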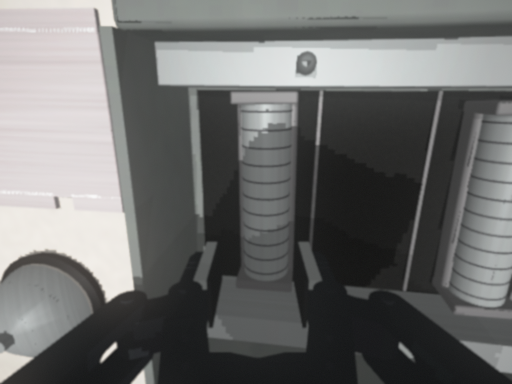

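```bash
python3 -m creep '[[[0,0,0,0,0.2,0.3,-0.15],[0,0,0,0,0.3,0.6,-0.15],[0,0,0,0,0.3,0.9,-0.15],[0,0,0,0,0.3,0.9,-0.15]]]' 80;  python3 -c "
from fit import *
s=st()[0];print(s['tool_pos'],tl(TILL,s['tool_pos']),s['contact_force'],s['opening'])"
```

```text
time_s: 21.5
tool_pos: [0.472, -0.1744, 0.0427]
eef_rot: [-0.066, 0.998, 0.019, -0.001]
contact_force: [-0.7, -0.9, 4.3]
opening: 0.427
[ 0.47198771 -0.17435731  0.04273194] [-0.01893304  0.07553639  0.04273194] [-0.6851872  -0.88638142  4.30408509] 0.4265886517552299
```

```bash
python3 -m creep '[[[0,0,0,0,0,-0.15,-0.15],[0,0,0,0,0,-0.15,-0.4],[0,0,0,0,0,-0.15,-0.8],[0,0,0,0,0,-0.15,-0.8],[0,0,0,0,0,-0.15,-0.8],[0,0,0,0,0,-0.15,-0.8],[0,0,0,0,0,-0.15,-0.8]]]' 80;  python3 -c "
from fit import *
s=st()[0];print(s['tool_pos'],tl(TILL,s['tool_pos']),s['contact_force'],s['opening']);snap('wrist','w22')"
```

```text
time_s: 22.2
tool_pos: [0.4722, -0.1746, 0.0452]
eef_rot: [-0.066, 0.998, 0.019, -0.001]
contact_force: [-2.0, -0.1, 6.2]
opening: 0.312
[ 0.47224494 -0.1746195   0.04517581] [-0.01868495  0.07526554  0.04517581] [-1.97743485 -0.09276802  6.17594386] 0.31186499916094024
```

View pics/w22.png

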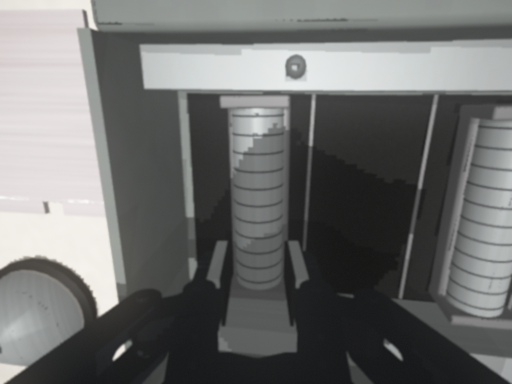

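Gripped (opening 0.31). Lift, straighten, travel.

```bash
python3 -m creep '[[[0,0,0,0,0.1,-1,-0.8],[0,0,0,0,0.3,-3,-0.8],[0,0,0,0,0.6,-6,-0.8],[0,0,0,0,1,-9,-0.8],[-0.07,0,0,0,1,-12,-0.8],[-0.135,0,0,0,1,-14,-0.8],[-0.135,0,0,0,1,-14,-0.8]]]' 80;  python3 -c "
from fit import *
snap('wrist','w23');s=st()[0];print(s['tool_pos'],s['contact_force'],s['opening']);print(tw(BOX,(-.118,0,.178)),shift(tw(BOX,(-.118,0,.178)),down(-.0536)))"
```

```text
time_s: 22.95
tool_pos: [0.4758, -0.2009, 0.186]
eef_rot: [0.003, 1.0, 0.022, 0.004]
contact_force: [0.4, 0.3, -1.8]
opening: 0.308
[ 0.47409536 -0.20147511  0.1836975 ] [ 0.12290888  0.17458318 -4.03663781] 0.308457717031608
[0.37694946 0.28076177 0.178     ] (array([ 0.003, -0.003,  0.096]), array([ -7.68, -48.59,   0.4 ]))
```

View pics/w23.png

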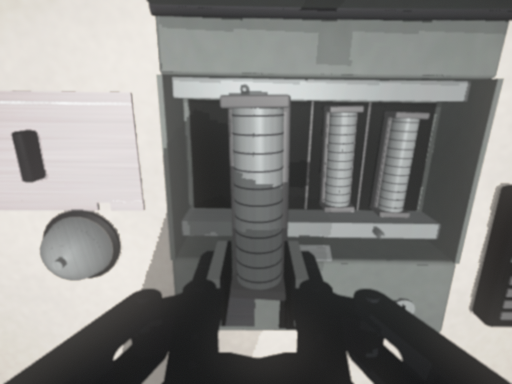

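```bash
python3 -m creep '[[[0,0,0.01,-1,-3,0,-0.8],[0,0,0.02,-2,-7,0,-0.8],[0,0,0.03,-3,-11,0,-0.8],[0,0,0.04,-4,-15,0,-0.8],[0,0,0.05,-5,-19,0,-0.8],[0,0,0.06,-6,-23,0,-0.8],[0,0,0.07,-7,-27,0,-0.8],[0,0,0.08,-7.7,-31,0,-0.8],[0,0,0.095,-7.7,-35,0,-0.8],[0,0,0.095,-7.7,-39,0,-0.8]]]' 80;  python3 -c "
from fit import *
s=st()[0];print(s['tool_pos'],s['contact_force'],s['opening']);print(shift(tw(BOX,(-.118,0,.182)),down(-.0536)))"
```

```text
time_s: 24.0
tool_pos: [0.3793, 0.1849, 0.1805]
eef_rot: [0.002, 1.0, -0.027, -0.001]
contact_force: [0.8, 0.2, -1.8]
opening: 0.307
[0.37925183 0.18493913 0.18047039] [ 0.82221652  0.22529413 -1.83593934] 0.3072941573768747
(array([ 0.004,  0.001, -0.001]), array([-0.76, -9.55, -0.19]))
```

```bash
python3 -m creep '[[[0,0,0,-0.8,-3,-0.2,-0.8],[0,0,0,-0.8,-7,-0.2,-0.8],[0,0,0,-0.8,-9.7,-0.2,-0.8],[0,0,0,-0.8,-9.7,-0.2,-0.8],[0,0,0,-0.8,-9.7,-0.2,-0.8]]]' 80;  python3 -c "
from fit import *
s=st()[0];print(s['tool_pos'],tl(BOX,s['tool_pos']),s['contact_force'],s['opening']);snap('wrist','w24');snap('side','s24');crop('s24',240,190,320,270,8,'c24')"
```

```text
time_s: 24.5
tool_pos: [0.3757, 0.281, 0.1801]
eef_rot: [0.003, 1.0, -0.027, -0.003]
contact_force: [0.9, -1.3, -2.9]
opening: 0.31
[0.37572856 0.28098812 0.18008479] [-1.19231281e-01  1.60609814e-04  1.80084794e-01] [ 0.87097325 -1.27757663 -2.87909414] 0.3098563943252929
```

View pics/w24.png

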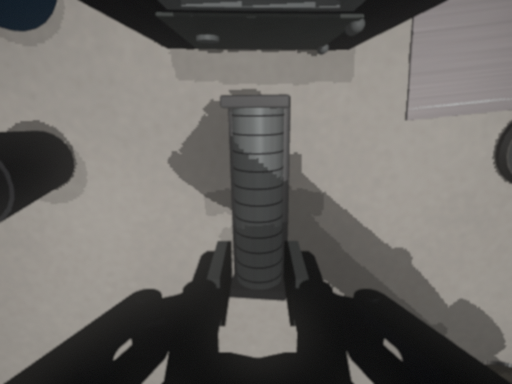

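View pics/c24.png

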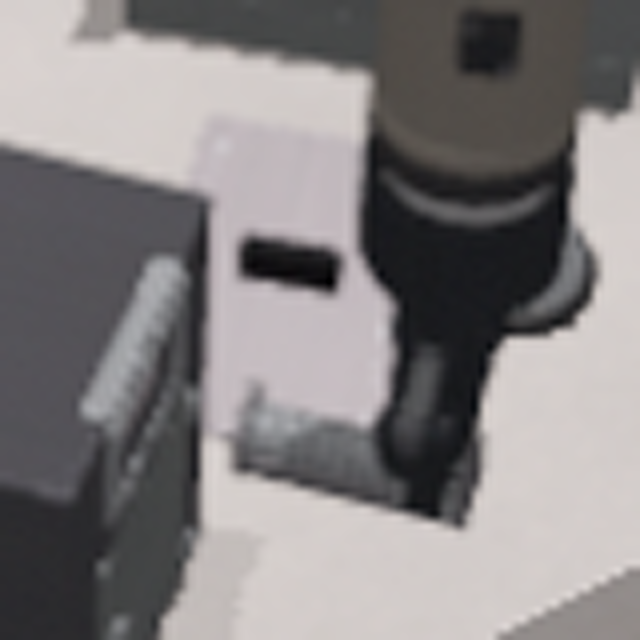

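The cover has been shifted a few cm towards the robot (the disturbance); noted for later. Insert.

```bash
python3 -m creep '[[[0,0,0,2,0,0,-0.8],[0,0,0,4,0,0,-0.8],[0,0,0,5.5,0,0,-0.8],[0,0,0,7,0,0,-0.8],[0,0,0,8.5,0,0,-0.8],[0,0,0,9.5,0,0,-0.8],[0,0,0,10.2,0,0,-0.8],[0,0,0,10.2,0,0,-0.8]]]' 80;  python3 -c "
from fit import *
s=st()[0];print(s['tool_pos'],tl(BOX,s['tool_pos']),s['contact_force'],s['opening']);snap('wrist','w25')"
```

```text
time_s: 25.4
tool_pos: [0.4794, 0.2726, 0.1799]
eef_rot: [0.004, 1.0, -0.03, -0.002]
contact_force: [0.6, -0.4, -3.4]
opening: 0.31
[0.47940342 0.27261489 0.17985722] [-0.01525672 -0.00264628  0.17985722] [ 0.62767651 -0.43410366 -3.3552526 ] 0.3098855753375718
```

View pics/w25.png

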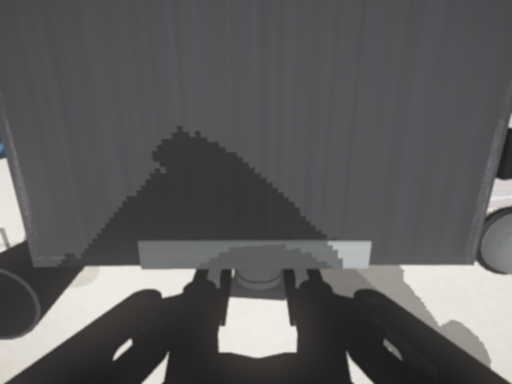

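```bash
python3 -m creep '[[[0,0,0,0,0,0,-0.5],[0,0,0,0,0,0,0],[0,0,0,0,0,0,0.2],[0,0,0,0,0,0,0.2],[0,0,0,0,0,0,0.2],[0,0,0,-3,0,0,0.2],[0,0,0,-7,0,0,0.2],[0,0,0,-10,0,0,-0.15]]]' 80;  python3 -c "
from fit import *
s=st()[0];print(s['tool_pos'],tl(BOX,s['tool_pos']),s['contact_force'],s['opening']);snap('wrist','w26');snap('side','s26');crop('s26',170,170,340,300,4.5,'c26');print(shift(tw(TILL,(-.0205,-.0266,.12)),down(.05)))"
```

```text
time_s: 26.25
tool_pos: [0.3766, 0.2796, 0.1805]
eef_rot: [0.003, 1.0, -0.029, -0.003]
contact_force: [-1.0, 0.3, 0.2]
opening: 0.446
[0.37655388 0.27961123 0.18049662] [-0.11833338 -0.00117008  0.18049662] [-1.0193059   0.31342156  0.17875693] 0.44618154891571804
(array([ 0.008,  0.006, -0.102]), array([12.93, 55.03,  6.46]))
```

View pics/w26.png

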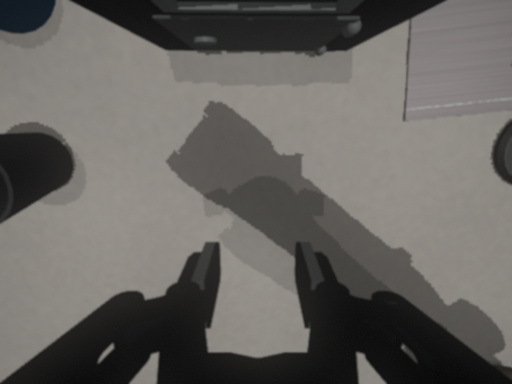

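View pics/c26.png

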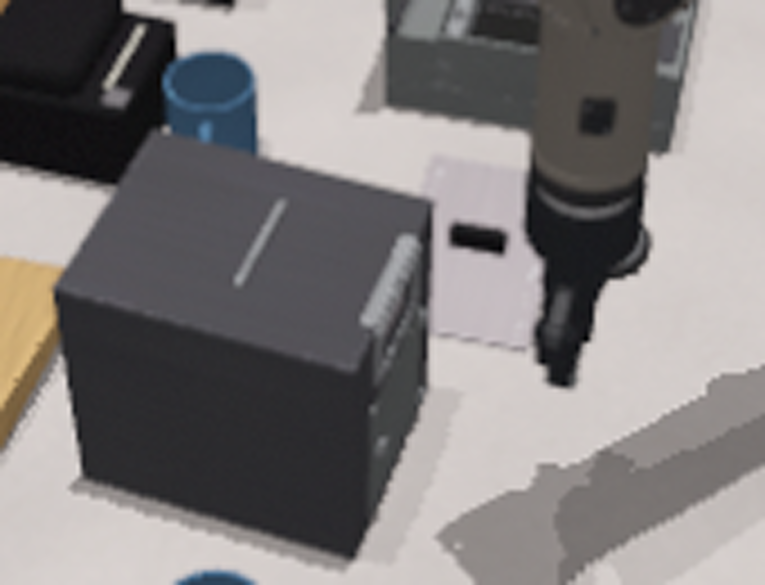

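```bash
python3 -m creep '[[[0,0,-0.01,0,3,0,-0.22],[0,0,-0.02,0,7.5,0,-0.22],[0,0,-0.03,1,12,0,-0.22],[0,0,-0.04,2,16.5,0,-0.22],[0,0,-0.05,4,21,0,-0.22],[0,0,-0.06,6,25.5,0,-0.22],[0,0,-0.07,8,30,0,-0.22],[0,0,-0.08,9,34.5,0,-0.22],[0,0,-0.09,10.5,39,0,-0.22],[0,0,-0.1,12,43.5,0,-0.22]]]' 80;  python3 -c "
from fit import *
print(shift(tw(TILL,(-.0205,-.0266,.085)),down(.05)))"
```

```text
time_s: 27.35
tool_pos: [0.4718, -0.1629, 0.1842]
eef_rot: [0.004, 1.0, 0.024, -0.002]
contact_force: [1.0, 1.1, -0.1]
opening: 0.392
(array([ 0.009,  0.005, -0.002]), array([-0.27, 11.27, 10.02]))
```

```bash
python3 -m creep '[[[0,0,0,-0.2,4,1,-0.22],[0.009,0,0,-0.3,8,3,-0.22],[0.009,0,0,-0.3,11.3,6,-0.22],[0.009,0,0,-0.3,11.3,9,-0.22],[0.009,0,0,-0.3,11.3,10,-0.22],[0.009,0,0,-0.3,11.3,10,-0.22]]]' 80;  python3 -c "
from fit import *
s=st()[0];print(s['tool_pos'],tl(TILL,s['tool_pos']),s['contact_force'],s['opening']);snap('wrist','w27')"
```

```text
time_s: 27.95
tool_pos: [0.4729, -0.2756, 0.0837]
eef_rot: [-0.001, 1.0, 0.024, -0.004]
contact_force: [0.1, -0.7, 0.3]
opening: 0.393
[ 0.47285867 -0.27556955  0.08366304] [-0.02153348 -0.02564618  0.08366304] [ 0.05208562 -0.69285231  0.34349863] 0.3928708102163977
```

View pics/w27.png

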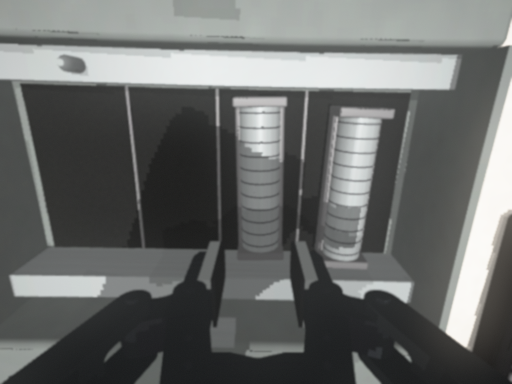

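```bash
python3 -m creep '[[[0,0,0,0,0.1,1,-0.22],[0,0,0,0,0.1,2,-0.22],[0,0,0,0,0.1,2.9,-0.22],[0,0,0,0,0.1,3.4,-0.22],[0,0,0,0,0.1,3.4,-0.22]]]' 80;  python3 -c "
from fit import *
s=st()[0];print(s['tool_pos'],tl(TILL,s['tool_pos']),s['contact_force'],s['opening']);snap('wrist','w28')"
```

```text
time_s: 28.5
tool_pos: [0.4733, -0.2762, 0.0503]
eef_rot: [-0.001, 1.0, 0.025, -0.004]
contact_force: [-0.4, 0.6, -0.1]
opening: 0.39
[ 0.47332119 -0.27622777  0.05030691] [-0.02109382 -0.02631987  0.05030691] [-0.36321381  0.64001066 -0.08637983] 0.38969867089825333
```

View pics/w28.png

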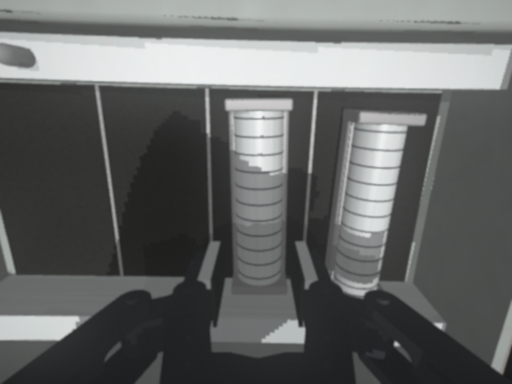

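```bash
python3 -m creep '[[[0,0,0,0,0,0.5,-0.22],[0,0,0,0,0,1,-0.22],[0,0,0,0,0,1,-0.22],[0,0,0,0,0,1,-0.5],[0,0,0,0,0,1,-0.8],[0,0,0,0,0,1,-0.8],[0,0,0,0,0,1,-0.8],[0,0,0,0,0,1,-0.8]]]' 80;  python3 -c "
from fit import *
s=st()[0];print(s['tool_pos'],s['contact_force'],s['opening'])"
```

```text
time_s: 29.35
tool_pos: [0.4735, -0.2765, 0.0407]
eef_rot: [-0.001, 1.0, 0.025, -0.003]
contact_force: [-0.7, -0.5, -1.2]
opening: 0.307
[ 0.4735472  -0.27650208  0.04074815] [-0.72812398 -0.48244949 -1.24329523] 0.30713188959980847
```

```bash
python3 -m creep '[[[0,0,0,0,0,-1,-0.8],[0,0,0,0,0,-3,-0.8],[0,0,0,0,0,-6,-0.8],[0,0,0,0,0,-9,-0.8],[0,0,0,0,0,-13,-0.8],[0,0,0,0,0,-14.5,-0.8],[0,0,0,0,0,-14.5,-0.8]]]' 80;  python3 -c "
from fit import *
snap('wrist','w29');s=st()[0];print(s['tool_pos'],s['contact_force'],s['opening']);print(shift(tw(BOX,(-.118,0,.178)),down(-.0536)))"
```

```text
time_s: 30.05
tool_pos: [0.4767, -0.2775, 0.1896]
eef_rot: [0.001, 1.0, 0.025, 0.0]
contact_force: [0.5, -0.4, -2.7]
opening: 0.306
[ 0.47516687 -0.27685184  0.18719099] [-0.65112204 -0.47621961 -3.32308853] 0.31435871633199897
(array([0.   , 0.004, 0.103]), array([ -7.04, -56.18,   0.95]))
```

View pics/w29.png

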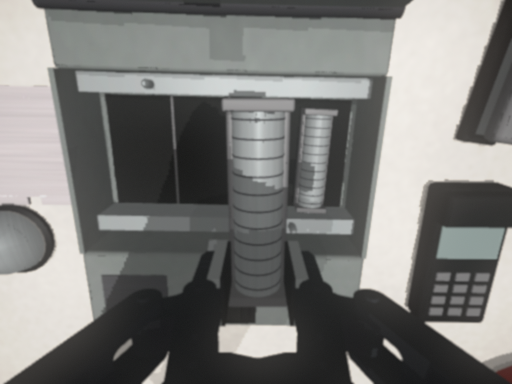

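```bash
python3 -m creep '[[[0,0,0.01,-1,-3,0,-0.8],[0,0,0.02,-2,-7,0,-0.8],[0,0,0.03,-3,-11.5,0,-0.8],[0,0,0.04,-4,-16,0,-0.8],[0,0,0.05,-5,-20.5,0,-0.8],[0,0,0.06,-6,-25,0,-0.8],[0,0,0.07,-7,-29.5,0,-0.8],[0,0,0.08,-7,-34,0,-0.8],[0,0,0.09,-7,-38.5,0,-0.8],[0,0,0.103,-7,-43,0,-0.8]]]' 80;  python3 -c "
from fit import *
s=st()[0];print(s['tool_pos'],s['contact_force'],s['opening']);print(shift(tw(BOX,(-.118,0,.178)),down(-.0536)))"
```

```text
time_s: 31.1
tool_pos: [0.382, 0.1501, 0.186]
eef_rot: [0.001, 1.0, -0.027, -0.003]
contact_force: [2.3, 0.3, -2.2]
opening: 0.308
[0.38201615 0.15007117 0.18602962] [ 2.2649751   0.28150639 -2.22945173] 0.3083239323157063
(array([ 0.002,  0.006, -0.001]), array([ -1.21, -13.02,   0.79]))
```

```bash
python3 -m creep '[[[0,0,0,-0.9,-4,0.2,-0.8],[0,0,0,-1.1,-8,0.5,-0.8],[0,0,0,-1.1,-12,0.7,-0.8],[0,0.004,0,-1.1,-13.2,0.7,-0.8],[0,0.004,0,-1.1,-13.2,0.7,-0.8],[0,0.004,0,-1.1,-13.2,0.7,-0.8]]]' 80;  python3 -c "
from fit import *
s=st()[0];print(s['tool_pos'],tl(BOX,s['tool_pos']),s['contact_force'],s['opening']);snap('wrist','w30')"
```

```text
time_s: 31.7
tool_pos: [0.3773, 0.2809, 0.1774]
eef_rot: [0.002, 1.0, -0.027, -0.003]
contact_force: [0.4, -0.9, -2.4]
opening: 0.309
[0.37728642 0.28087794 0.17744416] [-1.17669751e-01  1.34051535e-04  1.77444162e-01] [ 0.37004987 -0.94924712 -2.37508727] 0.30904842243869546
```

View pics/w30.png

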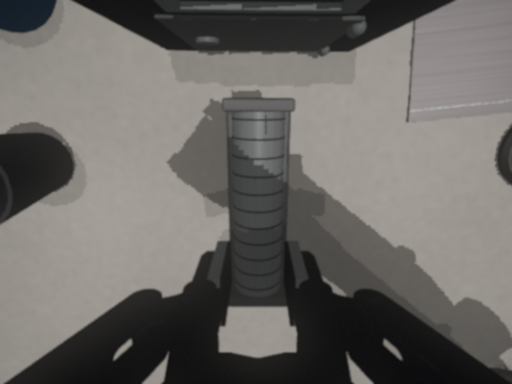

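```bash
python3 -m creep '[[[0,0,0,2,0,0,-0.8],[0,0,0,4,0,0,-0.8],[0,0,0,5.5,0,0,-0.8],[0,0,0,7,0,0,-0.8],[0,0,0,8.5,0,0,-0.8],[0,0,0,9.5,0,0,-0.8],[0,0,0,10,0,0,-0.8],[0,0,0,10,0,0,-0.8]]]' 80;  python3 -c "
from fit import *
s=st()[0];print(s['tool_pos'],tl(BOX,s['tool_pos']),s['contact_force'],s['opening']);snap('wrist','w31')"
```

```text
time_s: 32.55
tool_pos: [0.4784, 0.2734, 0.1769]
eef_rot: [0.003, 1.0, -0.029, -0.002]
contact_force: [0.2, 0.1, -2.3]
opening: 0.307
[0.47835669 0.27340784 0.17693835] [-0.01634443 -0.00191055  0.17693835] [ 0.2121092   0.12819527 -2.29821044] 0.30694078767072247
```

View pics/w31.png

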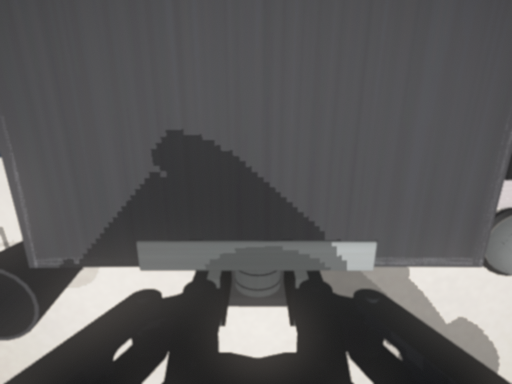

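```bash
python3 -m creep '[[[0,0,0,0.1,0,0,-0.5],[0,0,0,0.1,0,0,0],[0,0,0,0.1,0,0,0.2],[0,0,0,0.1,0,0,0.2],[0,0,0,0.1,0,0,0.2],[0,0,0,-3,0,0,0.2],[0,0,0,-7,0,0,0.2],[0,0,0,-10,0,0,-0.15]]]' 80;  python3 -c "
from fit import *
s=st()[0];print(s['tool_pos'],tl(BOX,s['tool_pos']),s['contact_force'],s['opening']);snap('wrist','w32');print(shift(tw(TILL,(-.024,-.079,.12)),down(.02)))"
```

```text
time_s: 33.4
tool_pos: [0.3756, 0.2802, 0.1776]
eef_rot: [0.002, 1.0, -0.028, -0.003]
contact_force: [0.1, 1.1, 0.4]
opening: 0.444
[0.37560722 0.2802086  0.1776172 ] [-0.11931069 -0.00062429  0.1776172 ] [0.14414036 1.05159733 0.39583516] 0.44379773754861906
(array([ 0.007,  0.009, -0.07 ]), array([13.3 , 60.38,  6.09]))
```

View pics/w32.png

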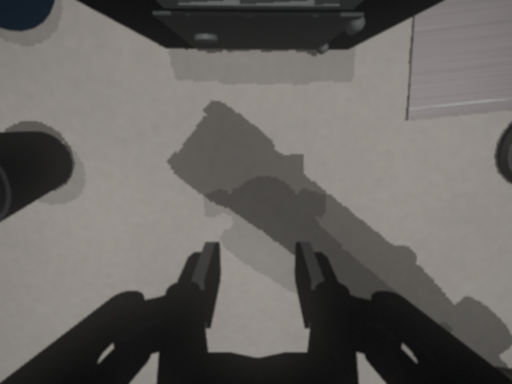

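Third is in. Now the last one (at the −y wall; tilt the other way).

```bash
python3 -m creep '[[[0,0,-0.01,0,3,0,-0.15],[0,0,-0.02,0,7.5,0,-0.15],[0,0,-0.03,1,12,0,-0.15],[0,0,-0.04,2,16.5,0,-0.15],[0,0,-0.05,4,21,0,-0.15],[0,0,-0.06,6,25.5,0,-0.15],[0,0,-0.07,8,30,0,-0.15],[0,0,-0.07,9,34.5,0,-0.15],[0,0,-0.07,10.5,39,0,-0.15],[0,0,-0.07,12,43.5,0,-0.15]]]' 80;  python3 -c "
from fit import *
r=R.from_rotvec([-.14,0,0]).as_matrix()
print(shift(tw(TILL,(-.024,-.077,.09)),down(.02)@r))"
```

```text
time_s: 34.45
tool_pos: [0.4687, -0.1614, 0.1802]
eef_rot: [0.004, 1.0, 0.01, -0.004]
contact_force: [1.6, 1.1, 0.3]
opening: 0.429
(array([-0.132,  0.009,  0.001]), array([ 0.09, 16.49,  9.14]))
```

```bash
python3 -m creep '[[[0,0.009,0,0,4,0,-0.15],[-0.04,0.009,0,0,8,0,-0.15],[-0.08,0.009,0,0,12,2,-0.15],[-0.13,0.009,0,0,16,4,-0.15],[-0.13,0.009,0,0,16.5,7,-0.15],[-0.13,0.009,0,0,16.5,9.1,-0.15],[-0.13,0.009,0,0,16.5,9.1,-0.15],[-0.13,0.009,0,0,16.5,9.1,-0.15]]]' 80;  python3 -c "
from fit import *
s=st()[0];print(s['tool_pos'],tl(TILL,s['tool_pos']),s['contact_force'],s['opening']);snap('wrist','w33');print(shift(tw(TILL,(-.024,-.079,.055))))"
```

```text
time_s: 35.25
tool_pos: [0.4717, -0.3269, 0.0908]
eef_rot: [0.069, 0.998, 0.011, 0.001]
contact_force: [0.4, 0.3, 0.1]
opening: 0.429
[ 0.47174343 -0.32688902  0.09077848] [-0.02440798 -0.07689722  0.09077848] [0.38375521 0.26781349 0.06940612] 0.4288350481107867
(array([0., 0., 0.]), array([-0.05, -0.33,  3.67]))
```

View pics/w33.png

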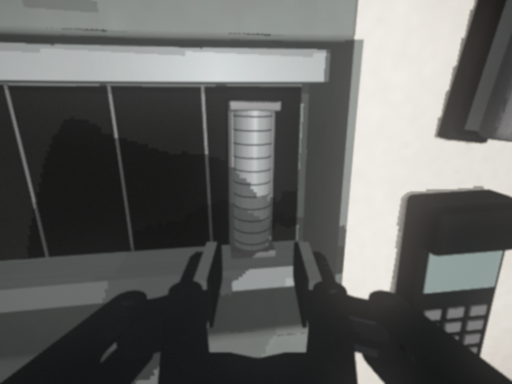

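```bash
python3 -m creep '[[[0,0,0,0,-0.1,1.5,-0.15],[0,0,0,0,-0.2,2.8,-0.15],[0,0,0,0,-0.3,3.7,-0.15],[0,0,0,0,-0.3,3.9,-0.15],[0,0,0,0,-0.3,3.9,-0.15]]]' 80;  python3 -c "
from fit import *
s=st()[0];print(s['tool_pos'],tl(TILL,s['tool_pos']),s['contact_force'],s['opening']);snap('wrist','w34')"
```

```text
time_s: 35.8
tool_pos: [0.4725, -0.3295, 0.0525]
eef_rot: [0.069, 0.998, 0.011, 0.002]
contact_force: [-0.2, -0.7, 0.5]
opening: 0.425
[ 0.4725288  -0.3294748   0.05250373] [-0.02371175 -0.07950841  0.05250373] [-0.19143127 -0.6771227   0.45656563] 0.4250330423587325
```

View pics/w34.png

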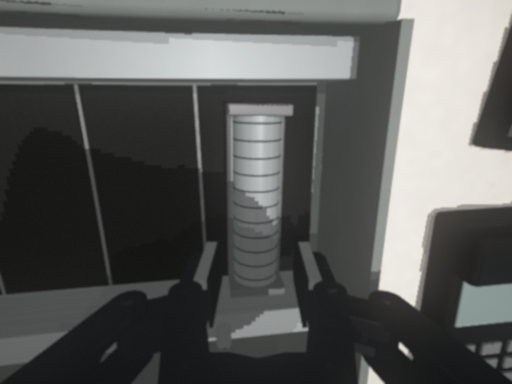

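```bash
python3 -m creep '[[[0,0,0,0,0,0.3,-0.15],[0,0,0,0,0,0.6,-0.15],[0,0,0,0,0,0.8,-0.15],[0,0,0,0,0,0.8,-0.15]]]' 80;  python3 -c "
from fit import *
s=st()[0];print(s['tool_pos'],tl(TILL,s['tool_pos']),s['contact_force'],s['opening'])"
```

```text
time_s: 36.25
tool_pos: [0.4731, -0.3309, 0.0456]
eef_rot: [0.07, 0.998, 0.011, 0.002]
contact_force: [-0.3, 1.0, 2.7]
opening: 0.421
[ 0.47313664 -0.3309366   0.045598  ] [-0.02315439 -0.08099019  0.045598  ] [-0.29380926  1.00575054  2.68962996] 0.4213734066485049
```

Light touch; grip here, then lift.

```bash
python3 -m creep '[[[0,0,0,0,0.1,0,-0.15],[0,0,0,0,0.1,0,-0.4],[0,0,0,0,0.1,0,-0.8],[0,0,0,0,0.1,0,-0.8],[0,0,0,0,0.1,0,-0.8],[0,0,0,0,0.1,0,-0.8],[0,0,0,0,0.1,0,-0.8]]]' 80;  python3 -c "
from fit import *
s=st()[0];print(s['tool_pos'],s['contact_force'],s['opening'])"; python3 -m creep '[[[0,0,0,0,-0.1,-1,-0.8],[0,0,0,0,-0.3,-3,-0.8],[0,0,0,0,-0.6,-6,-0.8],[0,0,0,0,-1,-9,-0.8],[0.07,0,0,0,-1,-12,-0.8],[0.14,0,0,0,-1,-14,-0.8],[0.14,0,0,0,-1,-14,-0.8]]]' 80;  python3 -c "
from fit import *
snap('wrist','w35');s=st()[0];print(s['tool_pos'],s['contact_force'],s['opening']);print(shift(tw(BOX,(-.118,0,.182)),down(-.0536)))"
```

```text
time_s: 36.95
tool_pos: [0.4732, -0.3314, 0.0464]
eef_rot: [0.069, 0.998, 0.011, 0.002]
contact_force: [-1.8, 2.2, 6.0]
opening: 0.306
[ 0.47322606 -0.33139522  0.04637487] [-1.80208227  2.22760063  5.98523256] 0.306039971317261
time_s: 37.65
tool_pos: [0.4733, -0.3062, 0.1868]
eef_rot: [0.002, 1.0, 0.009, 0.004]
contact_force: [-0.3, -0.8, -1.8]
opening: 0.308
[ 0.47219159 -0.30437519  0.18441245] [-0.7125446  -0.78691358 -2.90256885] 0.30949197473753404
(array([ 0.002, -0.005,  0.073]), array([ -8.39, -58.69,   0.07]))
```

View pics/w35.png

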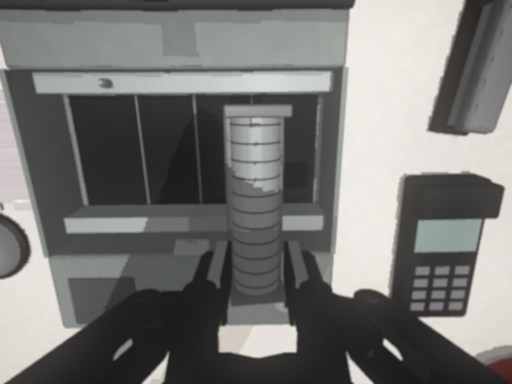

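```bash
python3 -m creep '[[[0,0,0.01,-1,-3,0,-0.8],[0,0,0.02,-2,-7,0,-0.8],[0,0,0.03,-3,-11.5,0,-0.8],[0,0,0.04,-4,-16,0,-0.8],[0,0,0.05,-5,-20.5,0,-0.8],[0,0,0.06,-6,-25,0,-0.8],[0,0,0.07,-7,-29.5,0,-0.8],[0,0,0.073,-8,-34,0,-0.8],[0,0,0.073,-8.4,-38.5,0,-0.8],[0,0,0.073,-8.4,-43,0,-0.8]]]' 80;  python3 -m creep '[[[0,0,0,0,-4,0,-0.8],[0,0,0,0,-8,0,-0.8],[0,0,0,-0.3,-12,0,-0.8],[0,0,0,-0.3,-12,0,-0.8]]]' 80;  python3 -c "
from fit import *
s=st()[0];print(s['tool_pos'],s['contact_force'],s['opening']);print(shift(tw(BOX,(-.115,0,.182)),down(-.0536)))"
```

```text
time_s: 38.7
tool_pos: [0.3768, 0.125, 0.1811]
eef_rot: [0.003, 1.0, -0.026, 0.001]
contact_force: [1.4, 0.4, -3.0]
opening: 0.304
time_s: 39.1
tool_pos: [0.3764, 0.252, 0.1792]
eef_rot: [0.0, 1.0, -0.02, -0.0]
contact_force: [-0.8, -1.1, -2.0]
opening: 0.305
[0.37636933 0.25203943 0.17918864] [-0.82048788 -1.07506849 -1.98030801] 0.30459781069341907
(array([0.   , 0.   , 0.013]), array([ 0.24, -2.87, -0.28]))
```

```bash
python3 -m creep '[[[0,0,0.013,0.2,-2,-0.3,-0.8],[0,0,0.013,0.2,-3,-0.3,-0.8],[0,0,0.013,0.2,-3,-0.3,-0.8],[0,0,0.013,0.2,-3,-0.3,-0.8]]]' 80;  python3 -c "
from fit import *
s=st()[0];print(s['tool_pos'],tl(BOX,s['tool_pos']),s['opening']);snap('wrist','w36');snap('side','s36');crop('s36',240,190,320,270,8,'c36')"
```

```text
time_s: 39.5
tool_pos: [0.3791, 0.2806, 0.1813]
eef_rot: [0.001, 1.0, -0.027, -0.001]
contact_force: [0.3, 0.4, -1.6]
opening: 0.305
[0.37908244 0.28056263 0.18130095] [-1.15859420e-01 -8.45857972e-05  1.81300954e-01] 0.30515983512904177
```

View pics/w36.png

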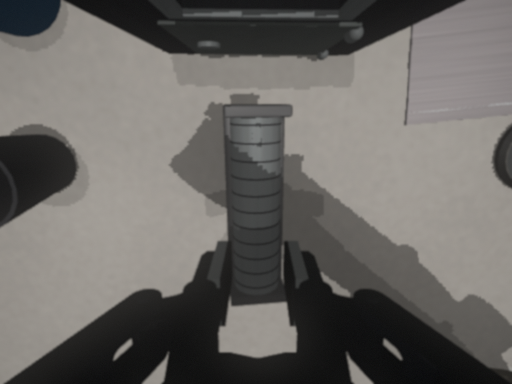

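View pics/c36.png

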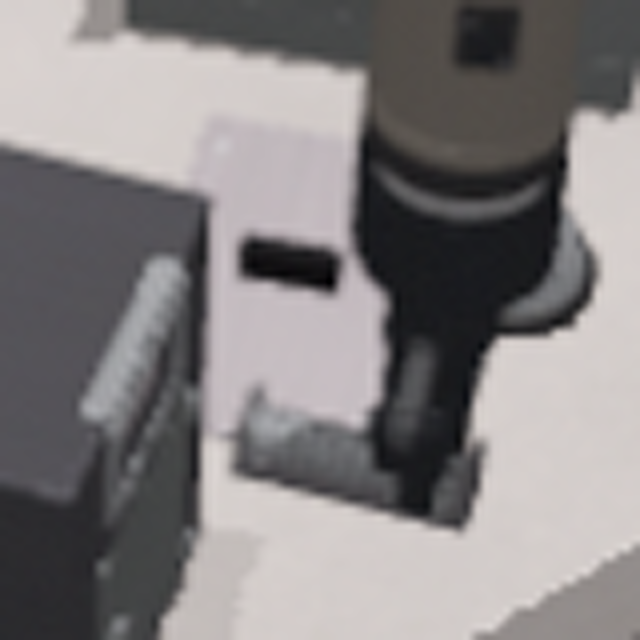

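```bash
python3 -m creep '[[[0,0,0,2,0,0,-0.8],[0,0,0,4,0,0,-0.8],[0,0,0,5.5,0,0,-0.8],[0,0,0,7,0,0,-0.8],[0,0,0,8.5,0,0,-0.8],[0,0,0,9.5,0,0,-0.8],[0,0,0,10,0,0,-0.8],[0,0,0,10,0,0,-0.8]]]' 80;  python3 -c "
from fit import *
s=st()[0];print(s['tool_pos'],tl(BOX,s['tool_pos']),s['contact_force'],s['opening']);snap('wrist','w37')"
```

```text
time_s: 40.4
tool_pos: [0.4803, 0.2738, 0.1814]
eef_rot: [0.001, 1.0, -0.028, -0.0]
contact_force: [0.4, -0.5, -3.7]
opening: 0.306
[0.48025248 0.27381095 0.18136743] [-0.01447296 -0.00140645  0.18136743] [ 0.40326192 -0.49453178 -3.6660315 ] 0.3058458253419608
```

View pics/w37.png

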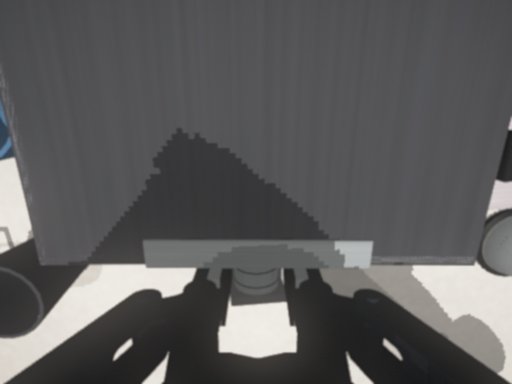

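```bash
python3 -m creep '[[[0,0,0,0,0,0,-0.5],[0,0,0,0,0,0,0],[0,0,0,0,0,0,0.2],[0,0,0,0,0,0,0.2],[0,0,0,0,0,0,0.2],[0,0,0,-3,0,0,0.2],[0,0,0,-7,0,0,0.2],[0,0,0,-10,0,0,-0.15],[0,0,0,-10,3,0,-0.15],[0,0,0,-10,7,0,-0.15]]]' 80;  python3 -m creep '[[[0,0,0.03,-3,3,-3,-0.2],[0,0,0.06,-6,7,-6,-0.2],[0,0,0.07,-6,11,-8,-0.2],[0,0,0.08,-3,15,-8,-0.2],[0,0,0.08,-3,15,-8,-0.2]]]' 80;python3 -c "
from fit import *
s=st()[0];print(s['tool_pos'],tl(BOX,s['tool_pos']),s['contact_force'],s['opening']);snap('wrist','w38');snap('side','s38');crop('s38',170,130,340,300,4.5,'c38');snap('scene','sc38');crop('sc38',170,130,310,310,4,'c38b')"
```

```text
time_s: 41.45
tool_pos: [0.3746, 0.2118, 0.1823]
eef_rot: [0.001, 1.0, -0.024, 0.0]
contact_force: [1.0, -1.7, -0.1]
opening: 0.423
time_s: 41.95
tool_pos: [0.34, 0.0577, 0.264]
eef_rot: [0.002, 0.998, -0.07, 0.004]
contact_force: [0.5, 0.4, -0.5]
opening: 0.399
[0.33995943 0.05769443 0.26400939] [-0.14298622 -0.2247287   0.26400939] [ 0.50844292  0.36382082 -0.46055015] 0.3988682162737153
```

View pics/w38.png

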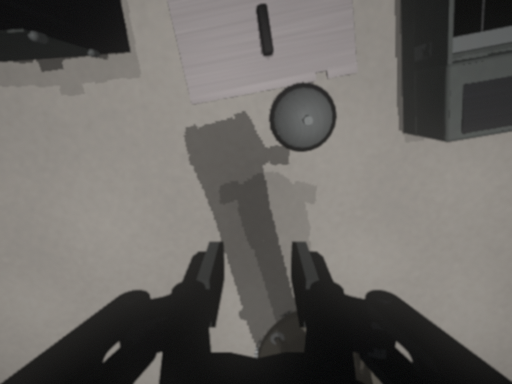

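View pics/c38.png

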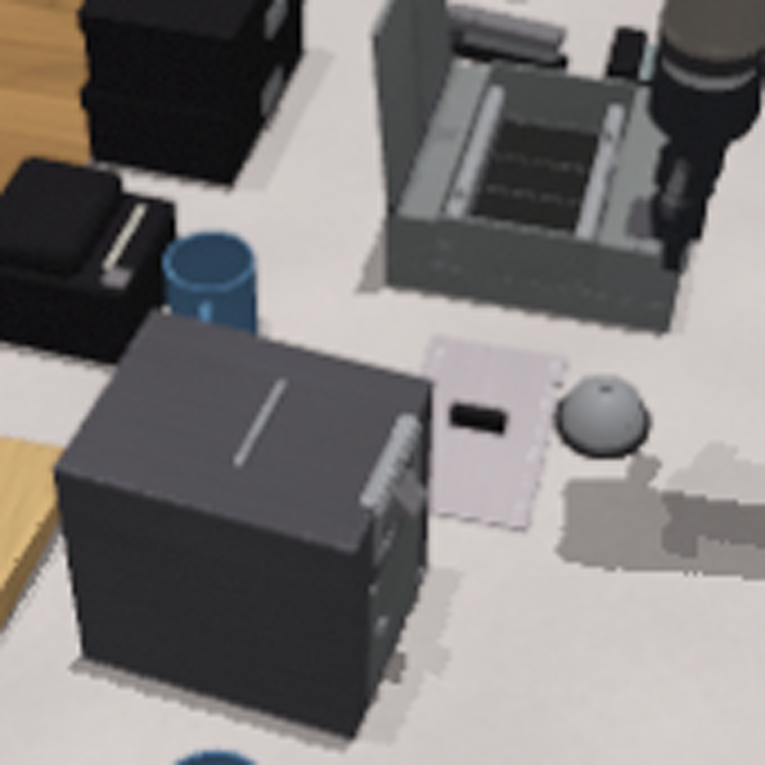

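View pics/c38b.png

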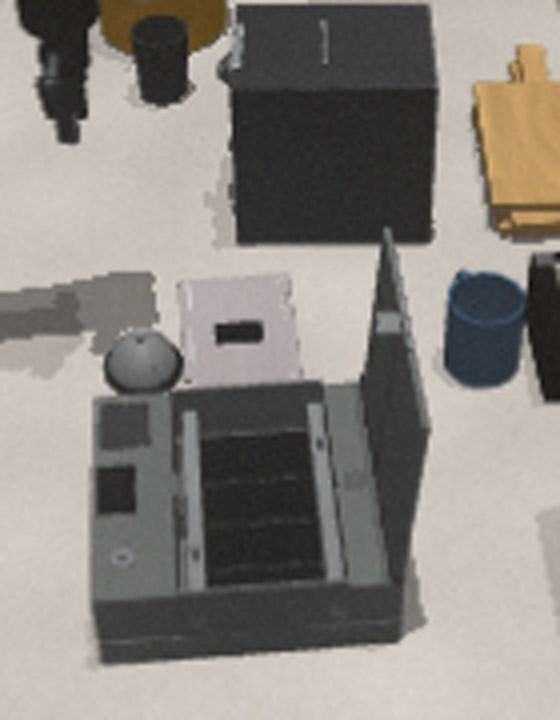

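```bash
python3 -c "
from fit import *
crop('s38',235,215,285,265,12,'c39');crop('sc38',215,125,255,165,15,'c39b');crop('w38',0,0,150,110,5,'c39c')"
```

```text
(no output)
```

View pics/c39.png

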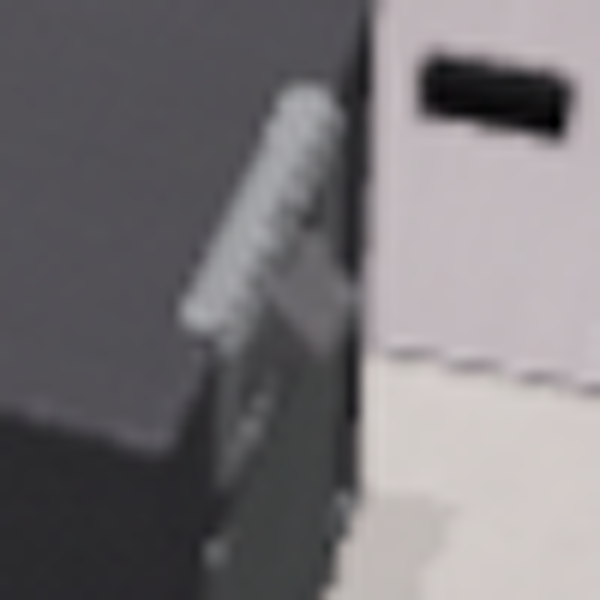

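View pics/c39b.png

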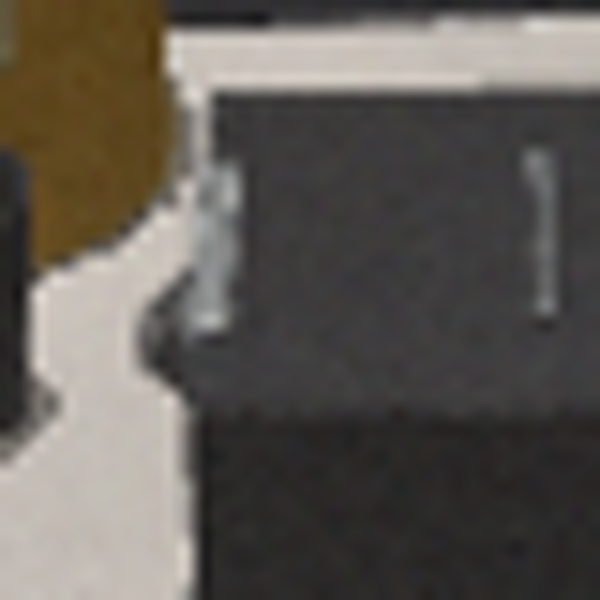

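View pics/c39c.png

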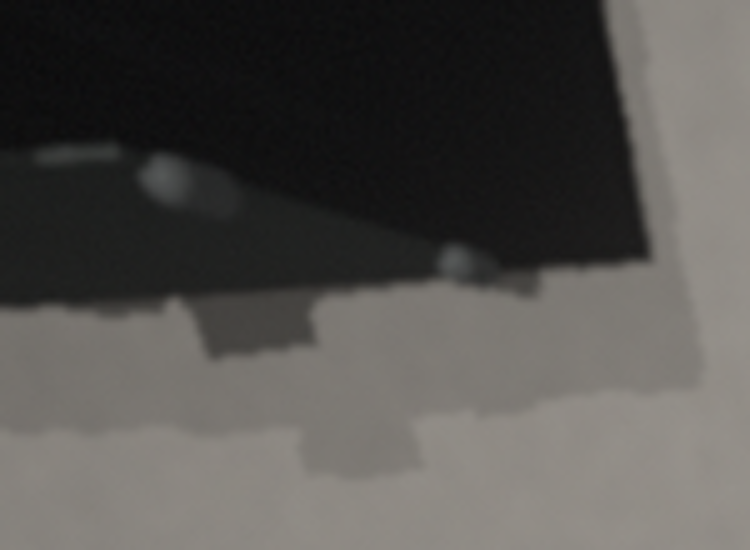

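```bash
python3 -c "
from fit import *
for z in(.17,.18,.19,.2):
  print(z,tl(BOX,unproj('s38',[(261.2,238.7)],z)[0]).round(3),tl(BOX,unproj('sc38',[(226,147)],z)[0]).round(3))
print(shift(tw(BOX,(-.17,-.01,.175)),down(-.0536)))"
```

```text
0.17 [-0.006 -0.016  0.17 ] [-0.01   0.019  0.17 ]
0.18 [-0.009 -0.008  0.18 ] [-0.009  0.004  0.18 ]
0.19 [-0.011  0.     0.19 ] [-0.008 -0.01   0.19 ]
0.2 [-0.014  0.009  0.2  ] [-0.007 -0.025  0.2  ]
(array([ 0.   , -0.   , -0.075]), array([ -3.94, -20.62,   8.73]))
```

```bash
python3 -m creep '[[[0,0,-0.02,-2,-4,0,-1],[0,0,-0.04,-4,-8,2,-1],[0,0,-0.06,-4,-12,4,-1],[0,0,-0.075,-4,-16,6,-1],[0,0,-0.075,-4,-20.6,8,-1],[0,0,-0.075,-4,-20.6,8.7,-1],[0,0,-0.075,-4,-20.6,8.7,-1]]]' 60;python3 -c "
from fit import *
s=st()[0];print(s['tool_pos'],tl(BOX,s['tool_pos']),s['contact_force'],s['opening']);snap('wrist','w40');crop('w40',100,0,420,200,2.5,'c40')"
```

```text
time_s: 42.8
tool_pos: [0.3209, 0.2748, 0.1735]
eef_rot: [0.001, 1.0, -0.023, -0.003]
contact_force: [-0.7, 0.5, -0.7]
opening: -0.003
[0.32086921 0.27481806 0.1734619 ] [-0.17368128 -0.00893964  0.1734619 ] [-0.71256833  0.51172829 -0.67286288] -0.0031838604707753594
```

View pics/c40.png

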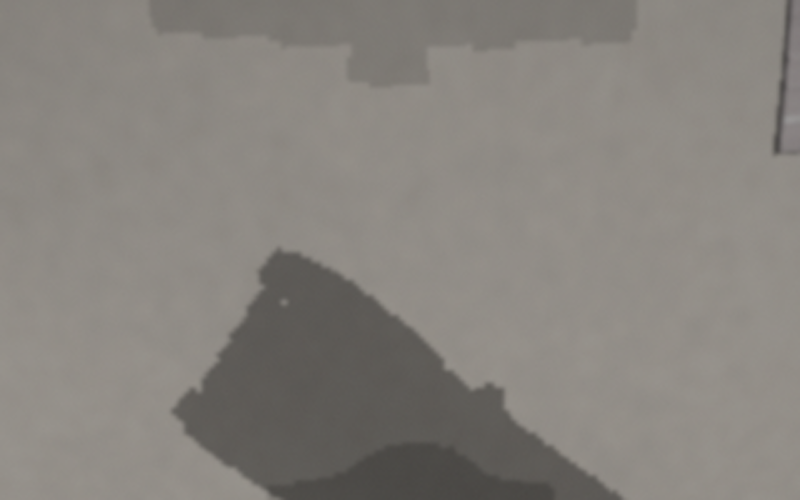

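```bash
python3 -m creep '[[[0,0.13,0,0,0,0,-1],[0,0.26,0,0,0,0,-1],[0,0.39,0,0,0,0,-1],[0,0.52,0,0,0,0,-1],[0,0.65,0,0,0,0,-1],[0,0.65,0,0,0,0,-1],[0,0.65,0,0,0,0,-1]]]' 60;python3 -c "
from fit import *
s=st()[0];print(s['tool_pos'],tl(BOX,s['tool_pos']),s['qpos'].round(2),st()[2].round(2));snap('wrist','w41')"
```

```text
time_s: 43.55
tool_pos: [0.3214, 0.2653, 0.1827]
eef_rot: [0.007, 0.947, -0.023, 0.319]
contact_force: [0.4, 0.4, 0.4]
opening: -0.0
[0.3213878  0.26530228 0.18271672] [-0.17265364 -0.01841397  0.18271672] [ 0.22 -0.27 -1.27  2.27  0.51  0.72 -3.05] [[ 0.8  -0.05  0.6 ]
 [-0.04 -1.   -0.03]
 [ 0.61 -0.   -0.8 ]]
```

View pics/w41.png

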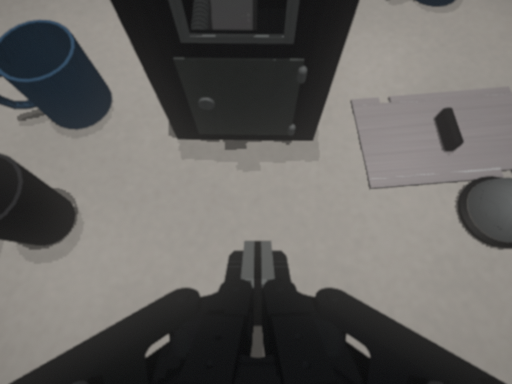

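```bash
python3 -c "
from fit import *
crop('w41',150,0,320,60,4.5,'c41')
print(proj('w41',[tw(BOX,(x,y,z)) for x,y,z in[(0,.036,.16),(0,-.036,.16),(0,.014,.17),(0,-.014,.17),(-.02,.014,.17),(-.02,-.014,.17),(-.02,.014,.196),(-.02,-.014,.196)]]).round(0))"
```

```text
[[188.  33.]
 [282.  33.]
 [215.  22.]
 [253.  22.]
 [213.  43.]
 [253.  43.]
 [208.  10.]
 [252.  10.]]
```

View pics/c41.png

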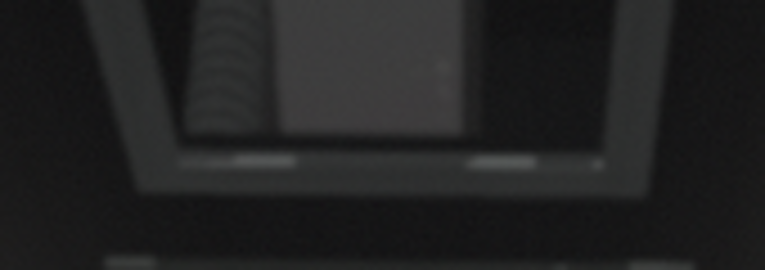

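```bash
python3 -c "
from fit import *
print(shift(tw(BOX,(-.10,-.003,.19))))"
```

```text
(array([0., 0., 0.]), array([ 6.32, -1.32,  3.79]))
```

```bash
python3 -m creep '[[[0,0,0,2,-0.4,1.3,-1],[0,0,0,4.2,-0.9,2.5,-1],[0,0,0,6.3,-1.3,3.8,-1],[0,0,0,6.3,-1.3,3.8,-1]]]' 60;python3 -c "
from fit import *
s=st()[0];print(s['tool_pos'],tl(BOX,s['tool_pos']),s['qpos'].round(2),st()[2].round(2));snap('wrist','w42');snap('side','s42');crop('s42',220,190,320,270,8,'c42')"
```

```text
time_s: 44.0
tool_pos: [0.3936, 0.2683, 0.1993]
eef_rot: [-0.002, 0.95, -0.022, 0.311]
contact_force: [-0.4, -0.7, -1.1]
opening: -0.0
[0.3935786  0.26826857 0.19929282] [-0.10072543 -0.01158436  0.19929282] [ 0.31 -0.08 -1.27  2.17  0.69  0.74 -3.05] [[ 0.81 -0.04  0.59]
 [-0.04 -1.   -0.01]
 [ 0.59 -0.02 -0.81]]
```

View pics/w42.png

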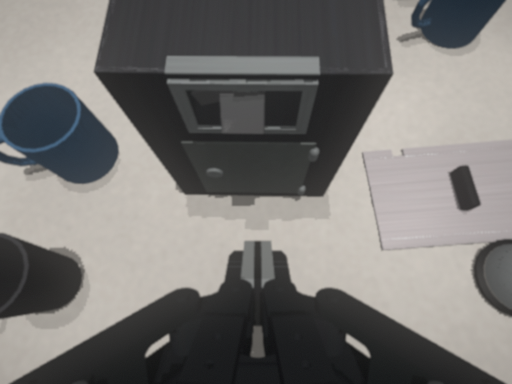

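View pics/c42.png

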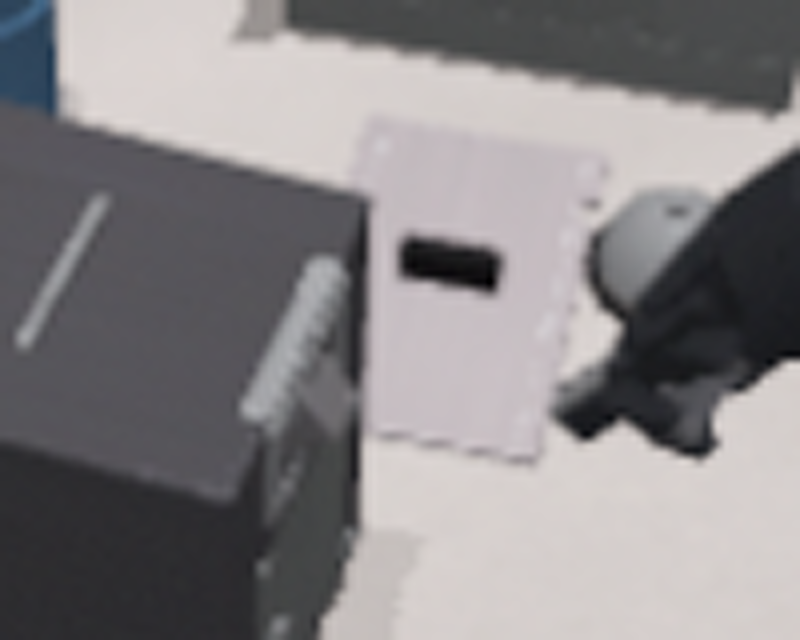

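```bash
python3 -c "
from fit import *
crop('w42',155,45,330,145,4.5,'c43')
print(proj('w42',[tw(BOX,p) for p in [(0,.036,.16),(0,-.036,.16),(0,.036,.204),(0,-.036,.204)]]).round(0).tolist())"
```

```text
[[196.0, 125.0], [294.0, 125.0], [181.0, 86.0], [301.0, 86.0]]
```

View pics/c43.png

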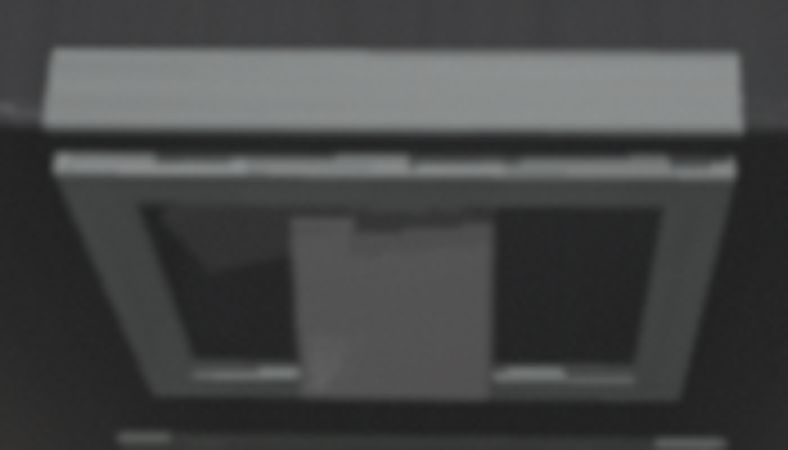

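```bash
python3 -c "
from fit import *
for z in(.18,.185,.19,.195,.2):
  print(z,[tl(BOX,unproj(f,[uv],z)[0]).round(4).tolist() for f,uv in[('w42',(243,113)),('s42',(260.6,239.4)),('w42',(243,134)),('w42',(243,93))]])
s,p,Rm=st();print(tl(BOX,p+Rm@np.array([0,0,.1]))-tl(BOX,p))"
```

```text
0.18 [[-0.0029, -0.0, 0.18], [-0.008, -0.0046, 0.18], [-0.0188, -0.0005, 0.18], [0.013, 0.0004, 0.18]]
0.185 [[-0.0062, -0.0004, 0.185], [-0.0093, -0.0003, 0.185], [-0.0217, -0.0009, 0.185], [0.0093, 0.0, 0.185]]
0.19 [[-0.0095, -0.0008, 0.19], [-0.0106, 0.0039, 0.19], [-0.0245, -0.0013, 0.19], [0.0055, -0.0004, 0.19]]
0.195 [[-0.0128, -0.0012, 0.195], [-0.0119, 0.0081, 0.195], [-0.0274, -0.0016, 0.195], [0.0017, -0.0008, 0.195]]
0.2 [[-0.0161, -0.0016, 0.2], [-0.0132, 0.0123, 0.2], [-0.0303, -0.002, 0.2], [-0.002, -0.0012, 0.2]]
[ 0.05917482  0.00218532 -0.08058266]
```

```bash
python3 -c "
from fit import *
print(shift(tw(BOX,(-.024,0,.208))))"
```

```text
(array([0., 0., 0.]), array([ 7.  , -1.04,  3.94]))
```

```bash
python3 -m creep '[[[0,0,0,2.5,-0.4,1.2,-1],[0,0,0,5,-0.8,2.6,-1],[0,0,0,7,-1,3.9,-1],[0,0,0,7,-1,3.9,-1],[0,0,0,7,-1,3.9,-1]]]' 60;python3 -c "
from fit import *
s=st()[0];print(s['tool_pos'],tl(BOX,s['tool_pos']),s['qpos'].round(2),s['contact_force'],shift(tw(BOX,(-.009,0,.188))));snap('wrist','w44');"
```

```text
time_s: 44.6
tool_pos: [0.4705, 0.2766, 0.2067]
eef_rot: [-0.002, 0.951, -0.019, 0.31]
contact_force: [-1.4, 0.3, 1.0]
opening: 0.0
[0.47050069 0.27660516 0.20673673] [-0.02436044  0.00086131  0.20673673] [-0.16  0.09 -0.75  2.06  0.83  0.78 -3.05] [-1.40582778  0.34498276  0.96576996] (array([0., 0., 0.]), array([0.14, 0.14, 2.42]))
```

View pics/w44.png

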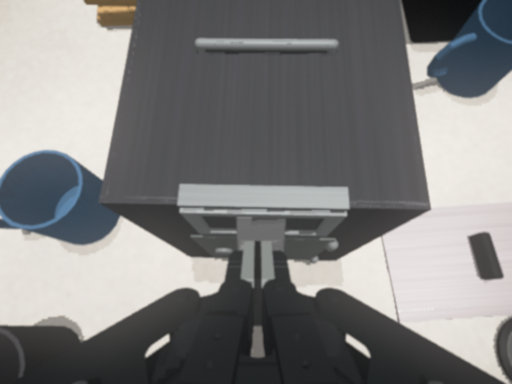

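Aligned with the wedged case's rear face; push along the finger axis.

```bash
python3 -m creep '[[[0,0,0,0.1,0.1,1,-1],[0,0,0,0.1,0.1,2,-1],[0,0,0,0.1,0.1,2.5,-1],[0,0,0,0.1,0.1,3,-1],[0,0,0,0.1,0.1,3.3,-1]]]' 60;python3 -c "
from fit import *
s=st()[0];print(s['tool_pos'],tl(BOX,s['tool_pos']),s['qpos'].round(2),s['contact_force']);snap('wrist','w45');"
```

```text
time_s: 45.15
tool_pos: [0.4877, 0.2769, 0.1804]
eef_rot: [-0.002, 0.951, -0.017, 0.309]
contact_force: [-0.0, 0.0, 0.3]
opening: -0.0
[0.48767833 0.27687186 0.18041567] [-0.00722176  0.0020479   0.18041567] [-0.68  0.11 -0.17  2.08  0.83  0.68 -3.05] [-0.03225416  0.00557662  0.27276001]
```

View pics/w45.png

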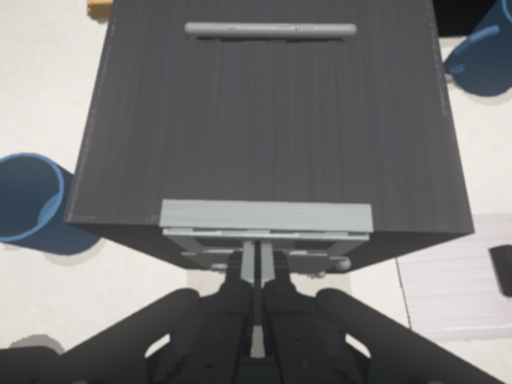

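```bash
python3 -m creep '[[[0,0,0,0,0,-1.5,-1],[0,0,0,0,0,-4,-1],[0,0,0,-3,0,-5.5,-1],[0,0,0,-6,0,-6.5,-1],[0,0,0,-6.5,0,-7,-1],[0,0,0,-6.5,0,-7,-1],[0,0,0,-6.5,0,-7,-1]]]' 60;python3 -c "
from fit import *
s=st()[0];print(s['tool_pos'],tl(BOX,s['tool_pos']),s['qpos'].round(2),s['contact_force']);snap('wrist','w46');crop('w46',130,40,370,220,3.3,'c46');snap('side','s46');crop('s46',220,190,320,270,8,'c46s')"
```

```text
time_s: 45.9
tool_pos: [0.4008, 0.2761, 0.2069]
eef_rot: [-0.009, 0.951, -0.016, 0.309]
contact_force: [0.7, -0.3, -0.5]
opening: 0.002
[0.40079675 0.27612411 0.20689763] [-0.0939385  -0.0033534   0.20689763] [ 0.04 -0.04 -1.02  2.15  0.71  0.77 -3.05] [ 0.68955883 -0.27331711 -0.4999822 ]
```

View pics/c46.png

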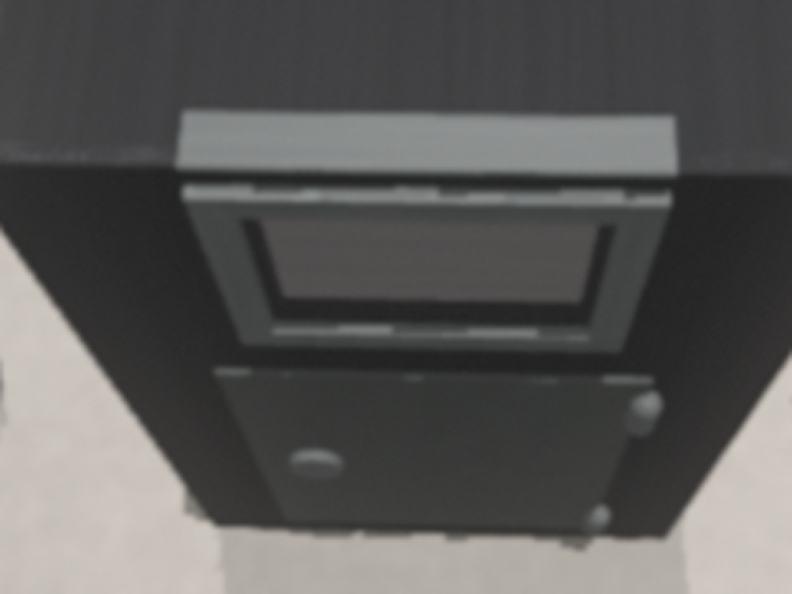

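View pics/c46s.png

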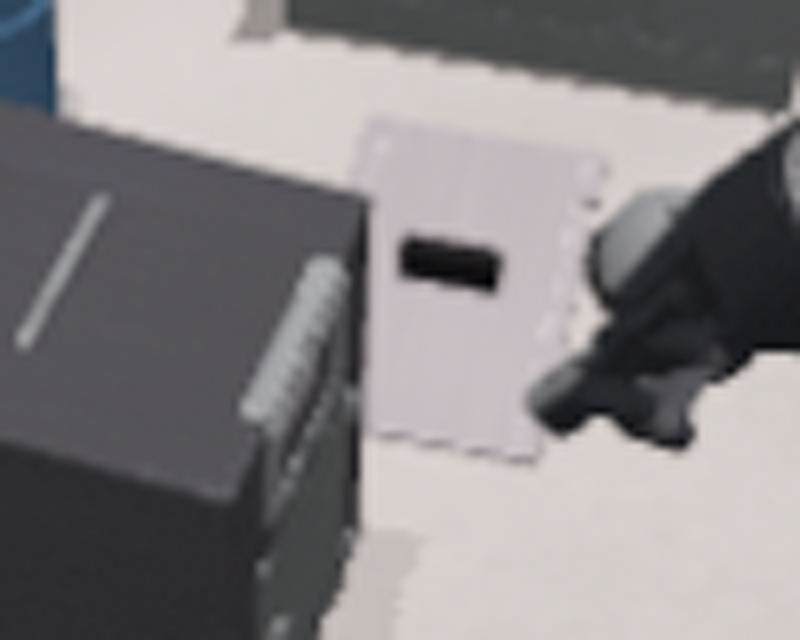

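```bash
python3 -c "
from fit import *
q=lambda p:((proj('w46',tw(BOX,p))[0]-[130,40])*3.3).round(0).tolist()
for p in[(0,.036,.16),(0,-.036,.16),(0,.036,.204),(.004,.036,.16),(.004,-.036,.16),(.006,.034,.162),(.006,-.034,.162),(.02,.034,.166),(.02,-.034,.166),(.01,.034,.163)]:print(p,q(p))"
```

```text
(0, 0.036, 0.16) [266.0, 321.0]
(0, -0.036, 0.16) [582.0, 325.0]
(0, 0.036, 0.204) [226.0, 205.0]
(0.004, 0.036, 0.16) [267.0, 305.0]
(0.004, -0.036, 0.16) [582.0, 309.0]
(0.006, 0.034, 0.162) [275.0, 293.0]
(0.006, -0.034, 0.162) [574.0, 297.0]
(0.02, 0.034, 0.166) [277.0, 230.0]
(0.02, -0.034, 0.166) [575.0, 233.0]
(0.01, 0.034, 0.163) [276.0, 275.0]
```

```bash
python3 -c "
from fit import *
h=unproj('w38',[(261,5),(267,53)],.026);print(h,h.mean(0),np.arctan2(*(h[0]-h[1])[[1,0]]))
c=unproj('w38',[(192,103),(356,73)],.004);print(c,np.arctan2(*(c[0]-c[1])[[1,0]])-np.pi/2)
h=unproj('s38',[(170+478/4.5,130+417/4.5)],.026);print(h)
print(shift((h[0][0]-.03,h[0][1],.2),down(.0)))"
```

```text
[[0.51045186 0.02903311 0.026     ]
 [0.46344889 0.02864667 0.026     ]] [0.48695038 0.02883989 0.026     ] 0.00822157330059889
[[ 0.423063    0.12685564  0.004     ]
 [ 0.42932037 -0.07578747  0.004     ]] 0.030868970492706538
[[0.48468658 0.04191715 0.026     ]]
(array([-0.016, -0.627, -0.035]), array([ 4.8 , 23.14,  3.57]))
```

```bash
python3 -m creep '[[[0,-0.12,0,-2,3,0,-0.3],[0,-0.24,0,-3,7,0,-0.3],[0,-0.36,0,-1,11,1,-0.3],[0,-0.48,0,1,15,2,-0.3],[-0.016,-0.627,-0.035,3,19,3,-0.3],[-0.016,-0.627,-0.035,4.8,23,3.5,-0.3],[-0.016,-0.627,-0.035,4.8,23,3.5,-0.3],[-0.016,-0.627,-0.035,4.8,23,3.5,-0.3],[-0.016,-0.627,-0.035,4.8,23,3.5,-0.3]]]' 60;python3 -c "
from fit import *
s=st()[0];print(s['tool_pos'],s['qpos'].round(2),s['contact_force'],s['opening'],st()[2].round(3));snap('wrist','w47')"
```

```text
time_s: 46.9
tool_pos: [0.454, 0.0438, 0.2]
eef_rot: [-0.0, 1.0, -0.0, -0.001]
contact_force: [0.3, 0.8, 0.6]
opening: 0.349
[0.4539885  0.04377984 0.19995847] [ 0.25  0.17 -0.44  1.79  0.08  1.2  -1.78] [0.28747976 0.76136495 0.63410437] 0.3494229019708645 [[ 1.    -0.    -0.002]
 [-0.    -1.     0.   ]
 [-0.002 -0.    -1.   ]]
```

View pics/w47.png

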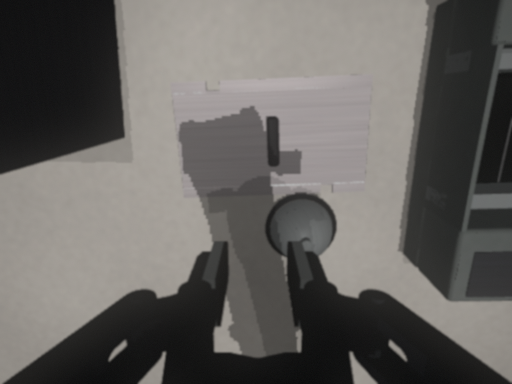

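```bash
python3 -c "
from fit import *
h=unproj('w47',[(272.5,117),(274,165)],.026);print(h.mean(0),np.arctan2(*(h[0]-h[1])[[1,0]]))
obs=[('w47',uv,L) for uv,L in[((172,83),(.062,.103,.004)),((372,75),(.062,-.103,.004)),((365,192),(-.062,-.103,.004)),((183,197),(-.062,.103,.004)),((272.5,117),(.025,0,.026)),((274,165),(-.025,0,.026))]]
x,r=fit(obs,[.486,.03,0]);print(x,r.tolist());print(shift((x[0],x[1],.1),down(x[2])))
b=unproj('w47',[(301,222)],.0);print('bell',b)"
```

```text
[0.48889994 0.02774037 0.026     ] 0.048031192889091565
[0.48761172 0.02755527 0.03366394] [[-1.8, -1.2], [1.4, -0.6], [-0.9, -0.2], [0.4, 0.5], [0.5, 0.4], [-0.2, 2.1]]
(array([-0.   ,  0.001, -0.031]), array([ 3.42,  1.75, 10.01]))
bell [[ 3.90325163e-01 -8.12202212e-03 -5.55111512e-17]]
```

```bash
python3 -m creep '[[[0,0,-0.03,1.5,1,3,-0.3],[0,0,-0.034,3,1.7,6,-0.3],[0,0,-0.034,3.4,1.7,10,-0.3],[0,0,-0.034,3.4,1.7,10.5,-0.3],[0,0,-0.034,3.4,1.7,10.5,-0.3]]]' 60;python3 -c "
from fit import *
s=st()[0];print(s['tool_pos'],s['contact_force'],s['opening']);snap('wrist','w48');print(shift((.4876,.0276,.017),down(.0337)))"
```

```text
time_s: 47.45
tool_pos: [0.4855, 0.0299, 0.0947]
eef_rot: [-0.0, 1.0, 0.02, -0.002]
contact_force: [0.1, 0.2, -0.5]
opening: 0.351
[0.48548575 0.02988365 0.09474122] [ 0.10879368  0.19236998 -0.49953395] 0.3512944363780766
(array([-0.   ,  0.001,  0.006]), array([0.05, 0.22, 7.92]))
```

View pics/w48.png

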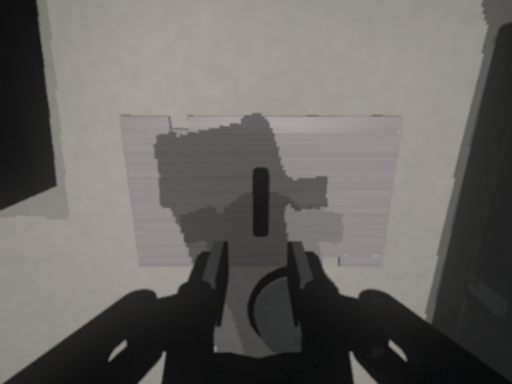

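```bash
python3 -m creep '[[[0,0,0.006,0.1,0.15,4,-0.3],[0,0,0.006,0.1,0.15,7,-0.3],[0,0,0.006,0.1,0.15,7.8,-0.3],[0,0,0.006,0.1,0.15,7.8,-0.5],[0,0,0.006,0.1,0.15,7.8,-0.8],[0,0,0.006,0.1,0.15,7.8,-1],[0,0,0.006,0.1,0.15,7.8,-1],[0,0,0.006,0.1,0.15,7.8,-1],[0,0,0.006,0.1,0.15,7.8,-1]]]' 60;python3 -c "
from fit import *
s=st()[0];print(s['tool_pos'],s['contact_force'],s['opening'])"
```

```text
time_s: 48.4
tool_pos: [0.4899, 0.0288, 0.0204]
eef_rot: [-0.0, 1.0, 0.017, 0.002]
contact_force: [-2.4, 1.0, 7.5]
opening: 0.11
[0.48985106 0.02882342 0.02036727] [-2.41119305  1.03245461  7.46157241] 0.1101745694571307
```

```bash
python3 -m creep '[[[0,0,0,-0.2,0,0,-0.8],[0,0,0,-0.2,0,0,-0.4],[0,0,0,-0.2,0,0.3,-0.3],[0,0,0,-0.2,0,0.9,-0.4],[0,0,0,-0.2,0,0.9,-0.8],[0,0,0,-0.2,0,0.9,-1],[0,0,0,-0.2,0,0.9,-1],[0,0,0,-0.2,0,0.9,-1]]]' 60;python3 -c "
from fit import *
s=st()[0];print(s['tool_pos'],s['contact_force'],s['opening'],tl([.4876,.0276,.0337],s['tool_pos']));snap('wrist','w49')"
```

```text
time_s: 49.2
tool_pos: [0.4874, 0.0287, 0.011]
eef_rot: [-0.0, 1.0, 0.017, 0.001]
contact_force: [0.2, -0.8, -2.6]
opening: 0.121
[0.4874319  0.02870388 0.01097863] [ 0.23301696 -0.84348482 -2.55281228] 0.12131078596913522 [-0.00013081  0.00110891  0.01097863]
```

View pics/w49.png

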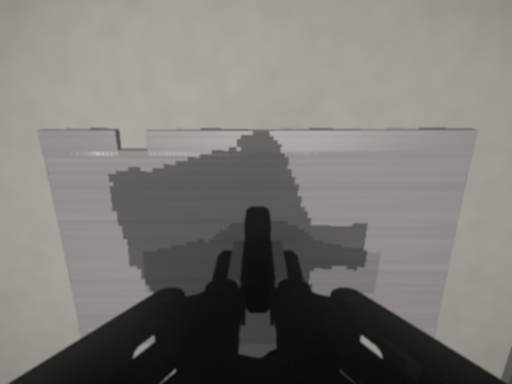

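```bash
python3 -m creep '[[[0,0,0,0,0,-1,-1],[0,0,0,0,0,-3,-1],[0,0,0,0,0,-6,-1],[0,0,0,0,0,-10,-1],[0,0,0,0,0,-14,-1],[0,0,0,0,0,-15,-1],[0,0,0,0,0,-15,-1]]]' 80;python3 -c "
from fit import *
s,p,Rm=st();print(s['tool_pos'],s['contact_force'],s['opening']);f=snap('wrist','w50')
yaw=np.arctan2(Rm[1,0],Rm[0,0]);print('yaw',yaw); print(shift(tw(TILL,(.01,0,.17)),down(.0343)))"
```

```text
time_s: 49.95
tool_pos: [0.4886, 0.0289, 0.1633]
eef_rot: [-0.0, 1.0, 0.017, 0.004]
contact_force: [0.4, 0.6, -1.9]
opening: 0.117
[0.48857294 0.0288582  0.16334855] [ 0.41301583  0.56423682 -1.92972502] 0.1166417396692035
yaw 0.033865676123034136
(array([-0.   , -0.003, -0.   ]), array([ 0.72, 27.78, -0.88]))
```

View pics/w50.png

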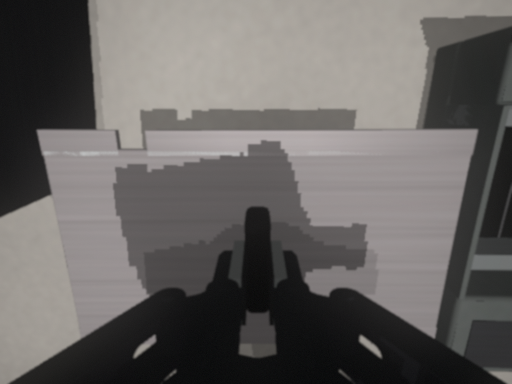

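```bash
python3 -c "
from fit import *
for fn,zz in(('w50',.007),('w5',.0095)):
  K,d,W=ld(fn)
  f=grab_frame('wrist');T=np.array(f['T_tool_cam']);Wi=np.linalg.inv(T)
  for dx in(-.004,0,.004):
    P=np.array([[.062+dx,-.103,zz],[.062+dx,.103,zz],[.062+dx,-.067,zz],[.062+dx,-.053,zz]])
    print(fn,dx,cv2.projectPoints(P,cv2.Rodrigues(Wi[:3,:3])[0],Wi[:3,3],K,d)[0].reshape(-1,2).round(0).tolist())
"
```

```text
w50 -0.004 [[39.0, 140.0], [476.0, 140.0], [117.0, 141.0], [146.0, 141.0]]
w50 0 [[37.0, 132.0], [478.0, 132.0], [115.0, 132.0], [145.0, 132.0]]
w50 0.004 [[36.0, 123.0], [480.0, 123.0], [114.0, 123.0], [144.0, 124.0]]
w5 -0.004 [[43.0, 140.0], [472.0, 140.0], [119.0, 140.0], [148.0, 140.0]]
w5 0 [[41.0, 131.0], [474.0, 131.0], [118.0, 132.0], [147.0, 132.0]]
w5 0.004 [[39.0, 122.0], [476.0, 123.0], [117.0, 123.0], [146.0, 123.0]]
```

```bash
python3 -m creep '[[[0,0,0,0,3,0,-1],[0,0,0,0,7,0,-1],[0,0,0,0,11,0,-1],[0,0,0,0,15,0,-1],[0,0,0,0,19,0,-1],[0,0,0,0.5,23,0,-1],[0,0,0,0.5,26,0,-1],[0,0,0,0.5,27.8,0,-1],[0,0,0,0.5,27.8,0,-1],[0,0,0,0.5,27.8,0,-1]]]' 80;python3 -c "
from fit import *
s,p,Rm=st();print(s['tool_pos'],s['contact_force'],s['opening']);f=snap('wrist','w51')
print(np.arctan2(Rm[1,0],Rm[0,0]),shift((.502,-.2494,.105),down(.0343)))
T=[(.07,.06,.082),(.07,.06,.068),(.063,.117,.068),(.078,.117,.09),(.063,-.117,.068)]
print(proj('w51',[tw(TILL,t) for t in T]).round(0).tolist())"
```

```text
time_s: 51.1
tool_pos: [0.4993, -0.2473, 0.1578]
eef_rot: [-0.002, 1.0, 0.017, -0.002]
contact_force: [-0.4, 1.0, -2.5]
opening: 0.118
[ 0.49932152 -0.24731671  0.15778538] [-0.40824319  1.00072099 -2.48693439] 0.11808564236975981
0.03487836272661544 (array([-0.003,  0.003,  0.002]), array([0.22, 0.33, 5.32]))
[[172.0, 118.0], [177.0, 116.0], [99.0, 126.0], [79.0, 105.0], [422.0, 126.0]]
```

View pics/w51.png

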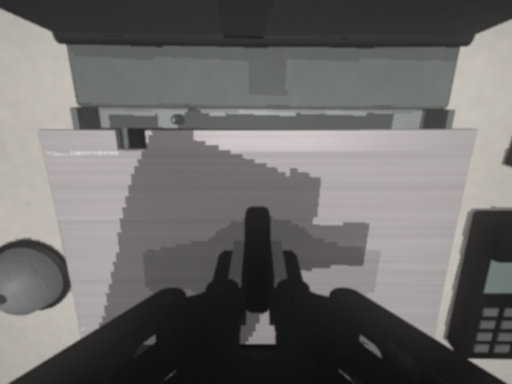

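```bash
cat >> fit.py <<'E'
def toolpt(fn,uv,zt):
    """point in tool frame at tool z = zt"""
    K,d,_=ld(fn); T=np.array(grab_frame('wrist')['T_tool_cam'])
    n=cv2.undistortPoints(np.array(uv,float).reshape(-1,1,2),K,d).reshape(-1,2);out=[]
    for a,b in n:
        r=T[:3,:3]@[a,b,1];o=T[:3,3];out.append(o+r*(zt-o[2])/r[2])
    return np.array(out)
E
python3 -c "
from fit import *
crop('w51',60,90,270,170,3.7,'c51')
print(toolpt('w51',[(178,119)],.0758), toolpt('w51',[(117,129),(146,129)],.007),toolpt('w5',[(120,137),(149,137)],.0095),toolpt('w4',[(133,142)],-.0005))"
```

```text
[[ 0.06361366 -0.05419808  0.0758    ]] [[ 0.06343119 -0.06607528  0.007     ]
 [ 0.06349319 -0.05255055  0.007     ]] [[ 0.05942366 -0.06627927  0.0095    ]
 [ 0.0594795  -0.05241179  0.0095    ]] [[ 0.0584312  -0.05641025 -0.0005    ]]
```

View pics/c51.png

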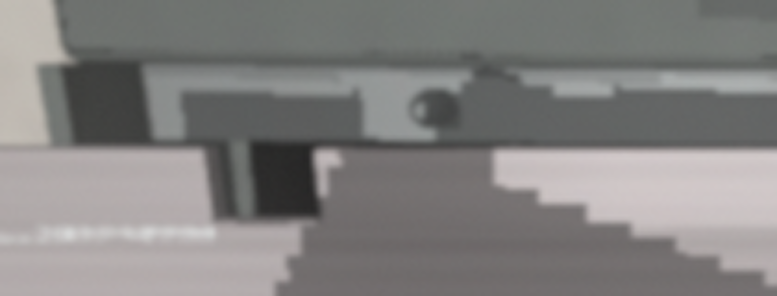

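```bash
python3 -c "
from fit import *
crop('w4',90,110,200,180,7,'c52')"
```

```text
(no output)
```

View pics/c52.png

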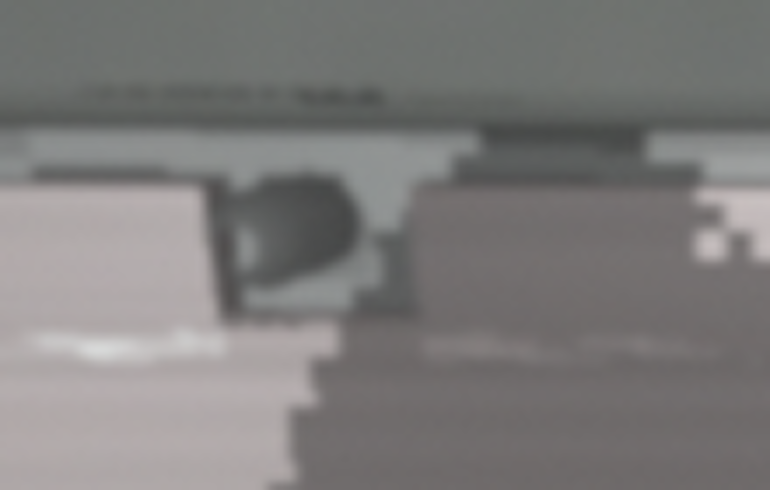

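```bash
python3 -c "
from fit import *
print('w4 top',toolpt('w4',[(127,143)],-.0005),'foot',toolpt('w4',[(138.5,141.5)],.0135),'notch',toolpt('w4',[(90+205/7,110+185/7),(90+415/7,110+185/7),(122,155),(149,155)],.0095))
print('w51 top',toolpt('w51',[(175.3,119)],.0758),'foot',toolpt('w51',[(182,117)],.0898))"
```

```text
w4 top [[ 0.05797143 -0.05916028 -0.0005    ]] foot [[ 0.05676657 -0.05921106  0.0135    ]] notch [[ 0.05969286 -0.06658301  0.0095    ]
 [ 0.05975117 -0.05224599  0.0095    ]
 [ 0.05071164 -0.06650375  0.0095    ]
 [ 0.05075023 -0.05335755  0.0095    ]]
w51 top [[ 0.0636064  -0.05603341  0.0758    ]] foot [[ 0.06411005 -0.05466088  0.0898    ]]
```

```bash
python3 -m creep '[[[0,0,0,0.25,0.37,1,-1],[0,0,0,0.25,0.37,3,-1],[0,0,0,0.25,0.37,4.8,-1],[0,0,0,0.25,0.37,4.8,-1],[0,0,0,0.25,0.37,4.8,-1]]]' 80;python3 -c "
from fit import *
s,p,Rm=st();print(s['tool_pos'],s['contact_force'],s['opening'],tl(TILL,p));f=snap('wrist','w52');crop('w52',60,90,270,190,3.7,'c53')
print(np.arctan2(Rm[1,0],Rm[0,0]))"
```

```text
time_s: 52.1
tool_pos: [0.5022, -0.2528, 0.1107]
eef_rot: [-0.0, 1.0, 0.017, -0.001]
contact_force: [0.5, 0.1, -2.0]
opening: 0.117
[ 0.50219251 -0.25278056  0.11074794] [ 0.52853204  0.09751704 -2.01410549] 0.11694760258011332 [ 0.00856461 -0.00387655  0.11074794]
0.034066594172550625
```

View pics/c53.png

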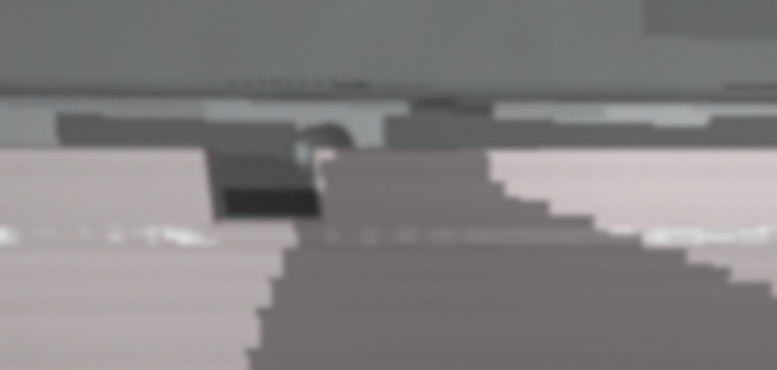

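View pics/w52.png

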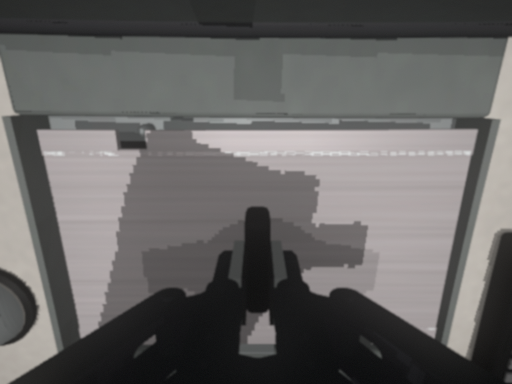

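```bash
python3 -c "
from fit import *
for z in(.025,.0287,.032):print('top',toolpt('w52',[(142.5,130.5)],z))
print(toolpt('w52',[(60+205/3.7,90+150/3.7),(60+325/3.7,90+150/3.7)],.007))
L=[(.078,.117,.09),(.078,-.117,.09),(.063,.104,.068)]
P=toolpt('w52',[(6,117),(497,119)],.1107-.096);print('wall corners z96?',P)"
```

```text
top [[ 0.06097366 -0.06077807  0.025     ]]
top [[ 0.06059933 -0.06211662  0.0287    ]]
top [[ 0.06026569 -0.0633103   0.032     ]]
[[ 0.06271566 -0.06692005  0.007     ]
 [ 0.06278374 -0.05177136  0.007     ]]
wall corners z96? [[ 0.06800406 -0.12161899  0.0147    ]
 [ 0.0672138   0.11605162  0.0147    ]]
```

```bash
python3 -m creep '[[[0,0,0,0.03,-0.29,0,-1],[0,0,0,0.03,-0.29,0.4,-1],[0,0,0,0.03,-0.29,1,-1],[0,0,0,0.03,-0.29,1,-1],[0,0,0,0.03,-0.29,1,-1]]]' 80;python3 -c "
from fit import *
s,p,Rm=st();print(s['tool_pos'],s['contact_force'],s['opening'],tl(TILL,p));f=snap('wrist','w53');crop('w53',60,90,270,190,3.7,'c54')"
```

```text
time_s: 52.9
tool_pos: [0.5028, -0.25, 0.1016]
eef_rot: [0.0, 1.0, 0.017, -0.0]
contact_force: [-0.3, -1.3, -1.8]
opening: 0.117
[ 0.50278904 -0.24998972  0.10156917] [-0.3336703  -1.26223033 -1.81885543] 0.11705326347061831 [ 0.0092565  -0.0011078   0.10156917]
```

View pics/c54.png

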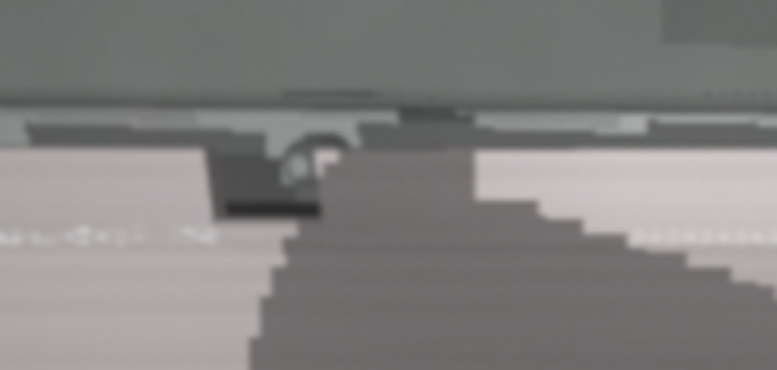

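```bash
python3 -c "
from fit import *
for z in(.0166,.0196):print('top',toolpt('w53',[(140.5,134)],z))"
```

```text
top [[ 0.06009131 -0.05893909  0.0166    ]]
top [[ 0.05975524 -0.06004691  0.0196    ]]
```

```bash
python3 -m creep '[[[0,0,0,-0.04,-0.03,0.5,-1],[0,0,0,-0.04,-0.03,1,-1],[0,0,0,-0.04,-0.03,1.5,-1],[0,0,0,-0.04,-0.03,1.9,-1],[0,0,0,-0.04,-0.03,2.1,-1],[0,0,0,-0.04,-0.03,2.1,-1]]]' 80;python3 -c "
from fit import *
s,p,Rm=st();print(s['tool_pos'],s['contact_force'],s['opening'],tl(TILL,p));f=snap('wrist','w54');crop('w54',60,90,270,190,3.7,'c55')"
```

```text
time_s: 53.65
tool_pos: [0.5026, -0.2497, 0.0807]
eef_rot: [0.0, 1.0, 0.017, -0.0]
contact_force: [1.6, 0.2, -2.7]
opening: 0.112
[ 0.50261745 -0.24973075  0.08067605] [ 1.5728477   0.20350511 -2.73451351] 0.11237967650895174 [ 0.00909389 -0.0008431   0.08067605]
```

View pics/c55.png

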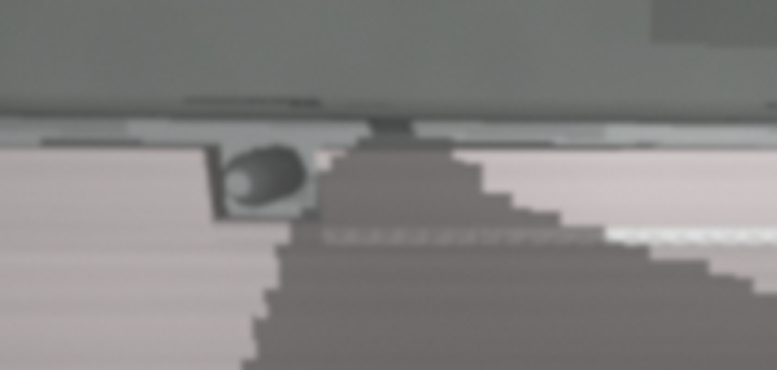

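```bash
python3 -m creep '[[[0,0,0,0,0,0.15,-1],[0,0,0,0,0,0.25,-1],[0,0,0,0,0,0.25,-1],[0,0,0,0,0,0.25,-0.8],[0,0,0,0,0,0.1,-0.4],[0,0,0,0,0,0,-0.2],[0,0,0,0,0,-2,-0.2],[0,0,0,0,0,-6,-0.2],[0,0,0,-2,0,-10,-0.4],[0,0,0,-2,0,-10,-1]]]' 80;python3 -c "
from fit import *
s,p,Rm=st();print(s['tool_pos'],s['contact_force'],s['opening'],tl(TILL,p));f=snap('wrist','w55')"
```

```text
time_s: 54.7
tool_pos: [0.4853, -0.253, 0.188]
eef_rot: [0.004, 1.0, 0.016, 0.005]
contact_force: [0.5, 0.0, 0.6]
opening: 0.142
[ 0.4853195  -0.25296233  0.18797689] [0.49247858 0.01064076 0.63872051] 0.14181970358532758 [-0.00830471 -0.00347958  0.18797689]
```

View pics/w55.png

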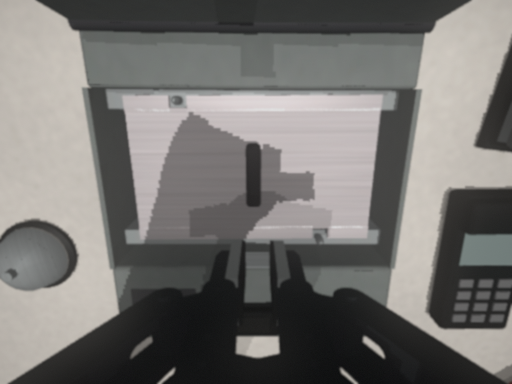

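```bash
python3 -c "
from fit import *
crop('w55',100,80,400,255,2.6,'c56')
h=toolpt('w55',[(253,143),(253,206)],.188-.094);print(h)
print(shift(tw(TILL,(-.02,.17,.33)),down(.0343)), shift(tw(TILL,(.165,0,.33)),down(.0343)))"
```

```text
[[ 0.04490376 -0.00340181  0.094     ]
 [-0.00568983 -0.00359203  0.094     ]]
(array([ 0.003, -0.004, -0.001]), array([ -0.97, -17.11, -14.77])) (array([ 0.003, -0.004, -0.001]), array([ 17.55,  -0.13, -14.65]))
```

View pics/c56.png

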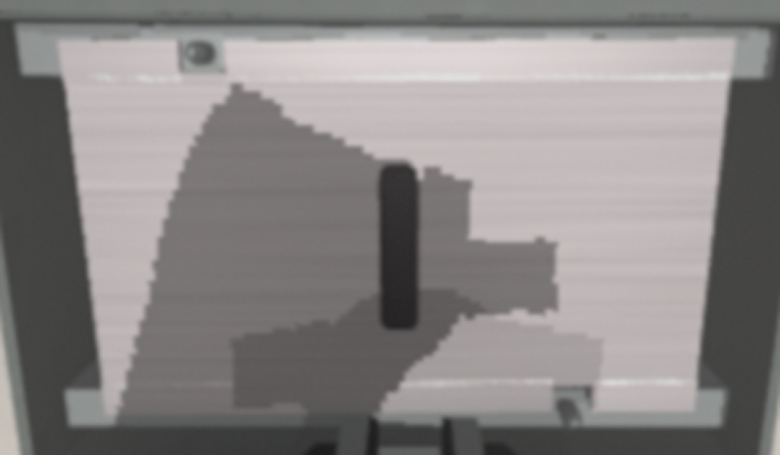

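```bash
python3 -c "
from fit import *
print(unproj('scene0',[(319,307),(368,303),(314,228)],[0,0,.15]))"; python3 -m creep '[[[0,0,0,-2,0,-4,-1],[0,0,0,-2,0,-8,-1],[0,0,0,-2,0,-12,-1],[0,0,0,-2,0,-16,-1],[0,0,0,0,0,-17,-1],[0,0,0,4,0,-17,-1],[0,0,0,8,0,-17,-1],[0,0,0,12,0,-17,-1],[0,0,0,16,0,-17,-1],[0,0,0,17.5,0,-17,-1]]]' 60;python3 -c "
from fit import *
s,p,Rm=st();print(s['tool_pos'],s['qpos'].round(2),tl(TILL,p),Rm.round(2).tolist());f=snap('wrist','w57');snap('scene','sc57');snap('side','s57');crop('sc57',150,100,350,300,3.5,'c57');print(shift(tw(TILL,(.172,0,.25)),down(.0343)))"
```

```text
[[ 0.78277223 -0.44706701  0.        ]
 [ 0.95706797 -0.44579577  0.        ]
 [ 0.79170532 -0.21411122  0.15      ]]
time_s: 55.8
tool_pos: [0.6609, -0.2426, 0.3479]
eef_rot: [-0.001, 1.0, 0.019, -0.001]
contact_force: [-0.6, -0.2, -0.1]
opening: -0.001
[ 0.66091684 -0.24258011  0.34790648] [ 0.43  0.69 -0.28  0.65  0.18  1.81 -1.28] [0.16754539 0.00087472 0.34790648] [[1.0, 0.04, -0.0], [0.04, -1.0, 0.0], [-0.0, -0.0, -1.0]]
(array([0.001, 0.001, 0.001]), array([ 0.7 , -0.03,  9.98]))
```

View pics/c57.png

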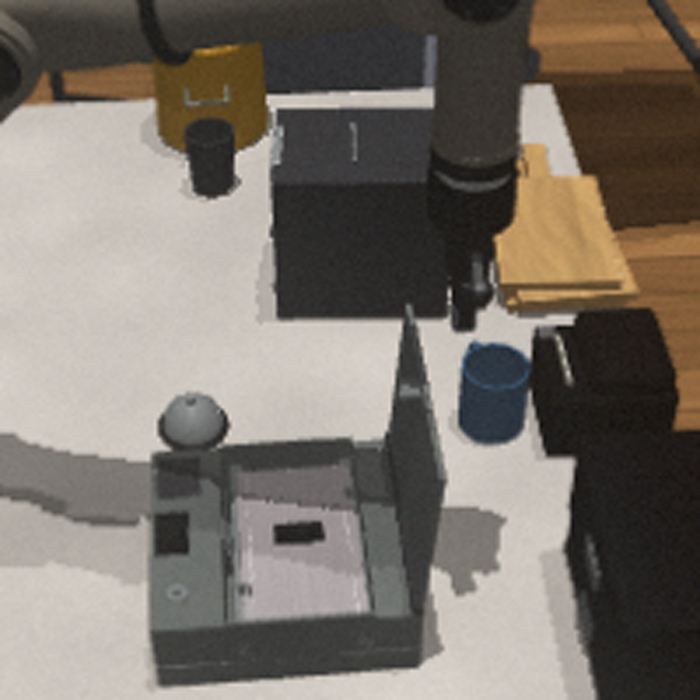

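View pics/w57.png

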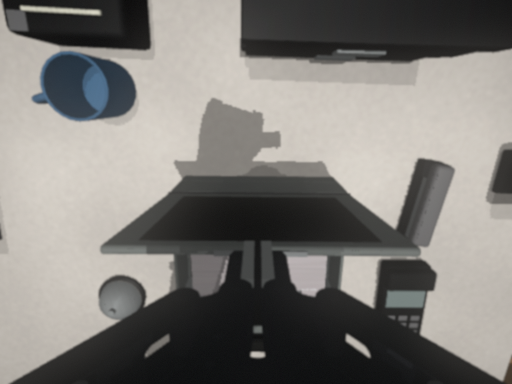

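View pics/s57.png

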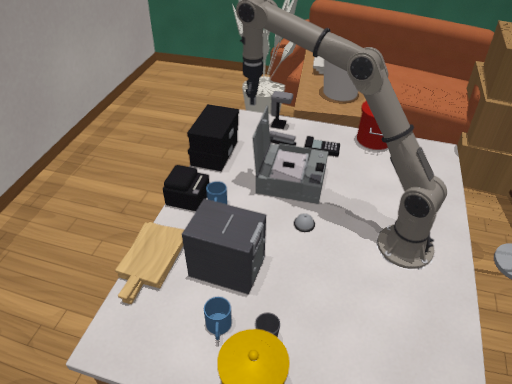

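```bash
python3 -c "
from fit import *
for uv in[(140,241),(256,243),(104,250),(417,254)]:print(tl(TILL,unproj('w57',[uv],.282)[0]).round(4))"
```

```text
[0.1441 0.0873 0.282 ]
[0.1427 0.002  0.282 ]
[0.1368 0.1146 0.282 ]
[ 0.1343 -0.1177  0.282 ]
```

```bash
python3 -m creep '[[[0,0,0,0.6,0,3,-1],[0,0,0,0.6,0,6,-1],[0,0,0,0.6,0,9,-1],[0,0,0,0.6,0,9,-1],[0,0,0,0.6,0,9,-1]]]' 60;cat > lid.py <<'E'
from fit import *
import sys
s,p,Rm=st();print(p,s['contact_force'],tl(TILL,p),Rm.round(3).tolist())
r=float(sys.argv[1])
for th in map(float,sys.argv[2:]):
    t=np.radians(th);x=.118-r*np.cos(t)+.008*np.sin(t)+.011;z=.098+r*np.sin(t)+.008*np.cos(t)
    print(th,(x,z),(Rm.T@(tw(TILL,(x,0,z))-p)*100).round(2))
E
python3 lid.py .165 94 88 82 76 70 64 58 52 46 40
```

```text
time_s: 56.45
tool_pos: [0.6634, -0.2443, 0.2606]
eef_rot: [0.0, 1.0, 0.017, -0.001]
contact_force: [0.7, 0.0, 1.4]
opening: 0.001
[ 0.66338765 -0.24432806  0.26055009] [0.72244271 0.00253876 1.37790516] [ 0.16995479 -0.00095693  0.26055009] [[0.999, 0.034, -0.002], [0.034, -0.999, -0.001], [-0.002, 0.001, -1.0]]
94.0 (np.float64(0.14849033056985927), np.float64(0.262040016502918)) [-2.15 -0.1  -0.14]
88.0 (np.float64(0.1312367096602401), np.float64(0.26317868243177084)) [-3.87 -0.1  -0.26]
82.0 (np.float64(0.11395858289152175), np.float64(0.26250761615003965)) [-5.6  -0.1  -0.18]
76.0 (np.float64(0.0968452530362628), np.float64(0.2600341700003368)) [-7.31 -0.1   0.07]
70.0 (np.float64(0.0800842173175519), np.float64(0.25578544357628025)) [-8.99 -0.1   0.49]
64.0 (np.float64(0.06385911315019555), np.float64(0.2498079868136752)) [-10.61  -0.1    1.1 ]
58.0 (np.float64(0.048347706170772595), np.float64(0.24216728997967593)) [-12.16  -0.1    1.86]
52.0 (np.float64(0.03371994260012015), np.float64(0.2329470661477144)) [-13.62  -0.1    2.79]
46.0 (np.float64(0.020136087276974655), np.float64(0.2222483340195494)) [-14.97  -0.1    3.86]
40.0 (np.float64(0.007744967762860919), np.float64(0.21018831114323083)) [-16.21  -0.1    5.07]
```

```bash
python3 -m creep '[[[0,0,0,-2.2,0,-0.1,-1],[0,0,0,-3.9,0,-0.3,-1],[0,0,0,-5.6,0,-0.2,-1],[0,0,0,-7.3,0,0.1,-1],[0,0,0,-9,0,0.5,-1],[0,0,0,-10.6,0,1.1,-1],[0,0,0,-12.2,0,1.9,-1]]]' 60;python3 lid.py .165 58 52 46 40 34 28 22 16 10; python3 -c "
from fit import *
snap('scene','sc58');crop('sc58',150,100,350,300,3.5,'c58')"
```

```text
time_s: 57.15
tool_pos: [0.5445, -0.2487, 0.2476]
eef_rot: [0.002, 1.0, 0.017, 0.005]
contact_force: [1.1, 1.0, 3.8]
opening: -0.0
[ 0.54450524 -0.24873831  0.24759414] [1.06662933 0.99732082 3.84275031] [ 0.05099107 -0.00128772  0.24759414] [[0.999, 0.035, 0.01], [0.035, -0.999, -0.005], [0.01, 0.005, -1.0]]
58.0 (np.float64(0.048347706170772595), np.float64(0.24216728997967593)) [-0.27 -0.13  0.54]
52.0 (np.float64(0.03371994260012015), np.float64(0.2329470661477144)) [-1.74 -0.14  1.45]
46.0 (np.float64(0.020136087276974655), np.float64(0.2222483340195494)) [-3.11 -0.14  2.5 ]
40.0 (np.float64(0.007744967762860919), np.float64(0.21018831114323083)) [-4.36 -0.15  3.7 ]
34.0 (np.float64(-0.0033176562438159175), np.float64(0.19689912965311357)) [-5.48 -0.16  5.01]
28.0 (np.float64(-0.01293058031943584), np.float64(0.18252638860254342)) [-6.46 -0.16  6.44]
22.0 (np.float64(-0.020988483256192642), np.float64(0.1672275587501598)) [-7.28 -0.17  7.96]
16.0 (np.float64(-0.027403080983286626), np.float64(0.15117025727731143)) [-7.94 -0.18  9.56]
10.0 (np.float64(-0.032104093825678914), np.float64(0.13453041133914118)) [-8.42 -0.19 11.22]
```

View pics/c58.png

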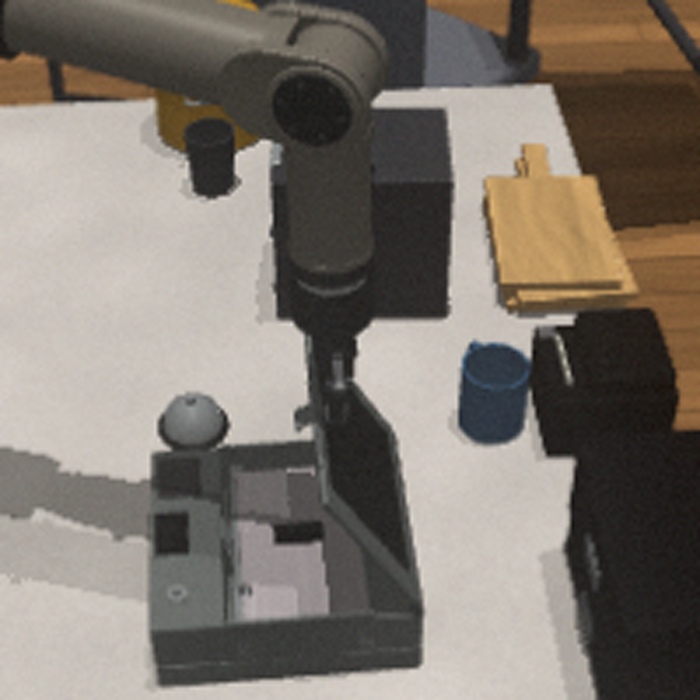

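Lid is following (~60°). Continue the arc.

```bash
python3 -m creep '[[[0,0,0,-0.3,-0.1,0.5,-1],[0,0,0,-1.8,-0.1,1.5,-1],[0,0,0,-3.2,-0.1,2.5,-1],[0,0,0,-4.5,-0.1,3.7,-1],[0,0,0,-5.6,-0.1,5,-1],[0,0,0,-6.6,-0.1,6.4,-1],[0,0,0,-7.5,-0.1,8,-1],[0,0,0,-8.2,-0.1,9.6,-1],[0,0,0,-8.8,-0.1,11.2,-1]]]' 60;python3 lid.py .172 15 10 5 0 -1; python3 -c "
from fit import *
snap('scene','sc59');crop('sc59',150,100,350,300,3.5,'c59')"
```

```text
time_s: 58.1
tool_pos: [0.4571, -0.2516, 0.1359]
eef_rot: [0.003, 1.0, 0.017, 0.006]
contact_force: [3.1, 1.3, 2.4]
opening: 0.005
[ 0.45711586 -0.25161922  0.13587371] [3.12572537 1.30190761 2.44132293] [-0.0364457  -0.00117006  0.13587371] [[0.999, 0.034, 0.012], [0.034, -0.999, -0.006], [0.012, 0.006, -1.0]]
15.0 (np.float64(-0.03506868976089958), np.float64(0.1502442823679461)) [ 0.15 -0.11 -1.44]
10.0 (np.float64(-0.038997748096764345), np.float64(0.1357459485828097)) [-0.26 -0.12  0.01]
5.0 (np.float64(-0.04164824212979895), np.float64(0.12096034533733116)) [-0.54 -0.13  1.48]
0.0 (np.float64(-0.043), np.float64(0.10600000000000001)) [-0.69 -0.14  2.98]
-1.0 (np.float64(-0.043113422818397557), np.float64(0.10299696765403836)) [-0.71 -0.14  3.28]
```

View pics/c59.png

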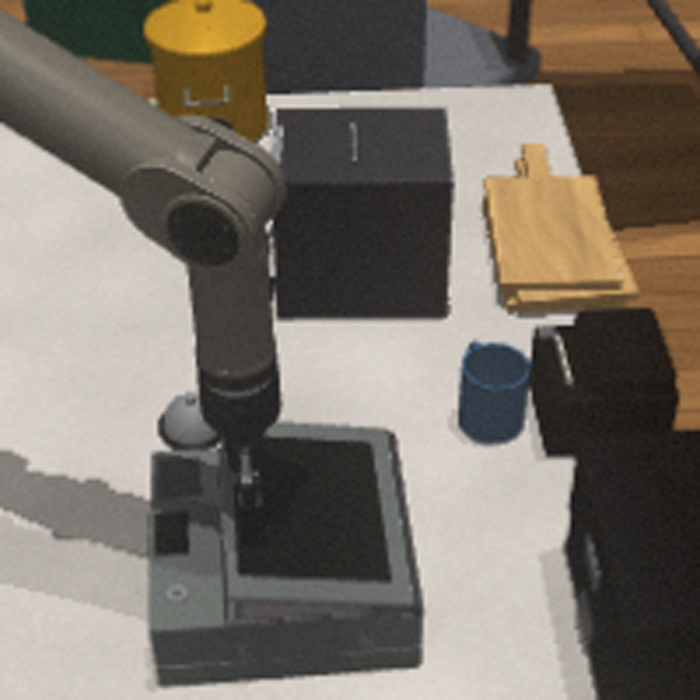

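```bash
python3 -m creep '[[[0,0,0,-0.4,0,0.8,-1],[0,0,0,-0.8,0,1.6,-1],[0,0,0,-1,0,2.3,-1],[0,0,0,-1,0,2.8,-1],[0,0,0,-1,0,3.1,-1],[0,0,0,-1,0,3.3,-1],[0,0,0,-1,0,3.3,-1]]]' 60;python3 -c "
from fit import *
s,p,Rm=st();print(p,s['contact_force'],tl(TILL,p));snap('scene','sc60');crop('sc60',180,200,290,310,7,'c60')"
```

```text
time_s: 58.85
tool_pos: [0.4452, -0.2525, 0.1027]
eef_rot: [0.003, 1.0, 0.017, 0.004]
contact_force: [-1.5, 2.4, 17.6]
opening: -0.003
[ 0.44524033 -0.25246516  0.10274064] [-1.53727334  2.40247202 17.62097412] [-0.04834325 -0.00160826  0.10274064]
```

View pics/c60.png

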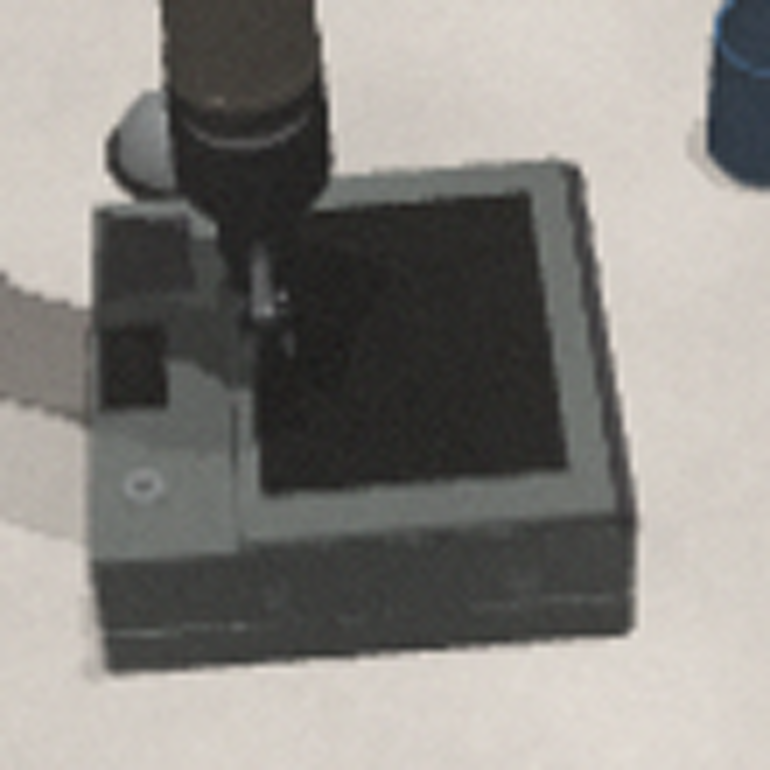

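```bash
python3 -m creep '[[[0,0,0,0,0,-0.3,-1],[0,0,0,0,0,-0.8,-1],[0,0,0,0,0,-1.5,-1],[0,0,0,0,0,-2,-1],[0,0,0,0,0,-2,-1]]]' 60;python3 -c "
from fit import *
s,p,Rm=st();print(p,s['contact_force'],tl(TILL,p));snap('scene','sc61');crop('sc61',180,200,290,310,7,'c61')"
```

```text
time_s: 59.4
tool_pos: [0.445, -0.2527, 0.1231]
eef_rot: [0.003, 1.0, 0.016, 0.004]
contact_force: [-0.1, -1.0, 1.1]
opening: -0.005
[ 0.44497922 -0.25274355  0.12313894] [-0.06985491 -0.98823634  1.05390051] [-0.04861377 -0.00187753  0.12313894]
```

View pics/c61.png

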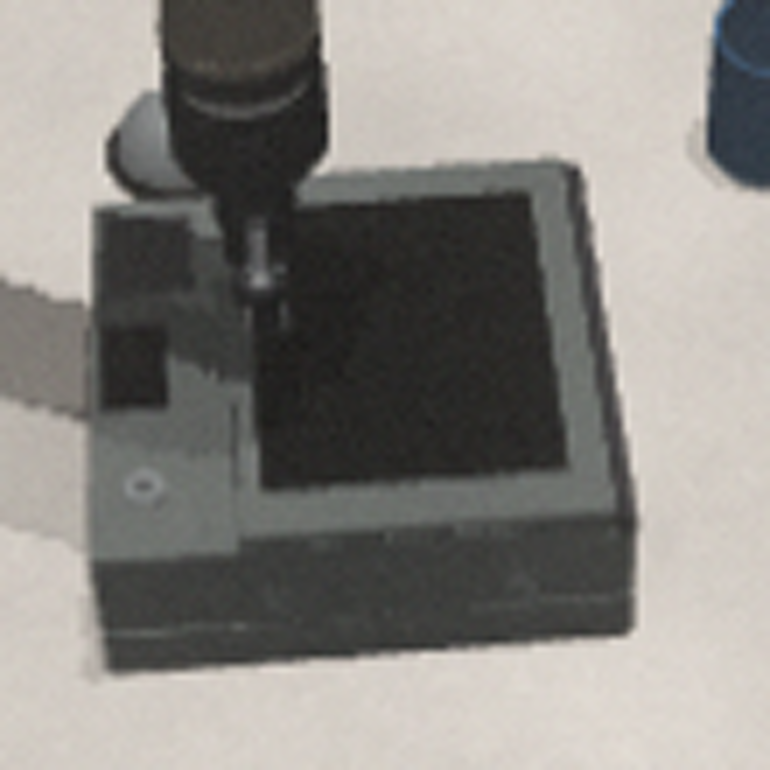

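Lid stays latched. Retreat clear and do a final look, including the drop box.

```bash
python3 -m creep '[[[0,0,0,0,0,-4,-1],[0,0,0,-3,0,-8,-1],[0,0,0,-6,0,-12,-1],[0,0,0,-8,-3,-14,-1],[0,0,0,-8,-7,-14,-1],[0,0,0,-8,-7,-14,-1],[0,0,0,-8,-7,-14,-1],[0,0,0,-8,-7,-14,-1]]]' 60;python3 -c "
from fit import *
s,p,Rm=st();print(p,s['contact_force'],s['time_s']);snap('scene','sc62');snap('side','s62');crop('sc62',170,90,350,350,2.3,'c62');crop('s62',150,110,370,340,2.6,'c62s')"
```

```text
time_s: 60.25
tool_pos: [0.3612, -0.1852, 0.2612]
eef_rot: [0.003, 1.0, 0.016, 0.003]
contact_force: [-0.0, 0.7, -0.7]
opening: 0.006
[ 0.36116883 -0.18520172  0.26121088] [-0.04452818  0.66416887 -0.73467124] 60.25
```

View pics/c62.png

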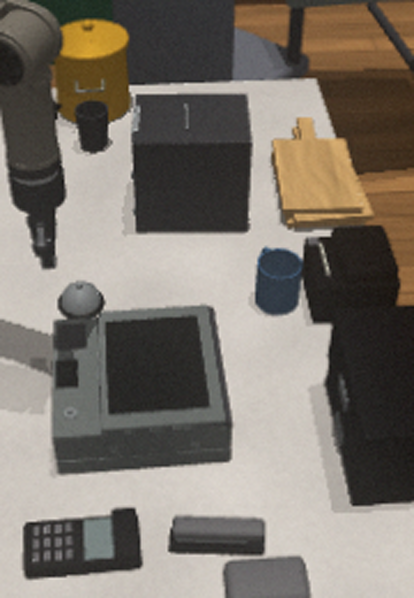

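View pics/c62s.png

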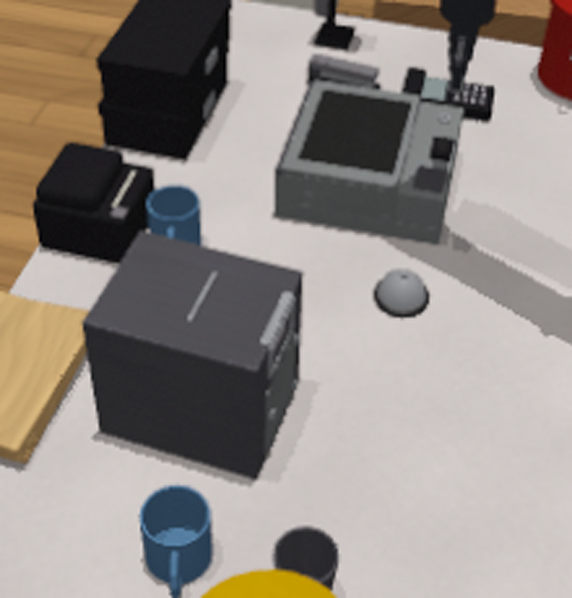

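```bash
python3 -c "
from bench import workorder
print(workorder.hand_in())"
```

```text
the job is handed in; nothing more can be done
None
```

The till is cashed up and the job was handed in at 60 s of the 210 s allowed. I pressed the key and the lid opened by itself. The cover went aside onto the clear counter, and all four coin cases went through the flap. I then put the cover back on its pins and pushed the lid shut.

**Last checks:**
- The tray was empty before the cover went back on, and both pins were visible in their notches afterwards.
- The flap was measured shut after the last case. Afterwards I had only a distant view, which showed nothing sticking out of the mouth.
- The lid stayed down when I lifted off it, so it had latched.
- The bell, mugs and the other things on the counter look to be where they started.

**What went wrong along the way:**
- **Contact force:** my first reach for the case by the side wall met something, most likely the till's wall, and read about 42 N at the wrist. If that was the gripper's body, it may count against the 40 N limit. A second try there read 24 N, so I tilted the tool for both wall-side cases.
- **Stuck case:** the last case wedged in the mouth when released. I pushed it through with closed fingers and saw the flap shut behind it.
- **Cover moved:** the cover was knocked a few centimetres aside while it lay on the counter. I located it again before picking it up.

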